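Strip the worn rollers from a rod-lathe roller stand

ROBOT

A 7-joint arm with a two-finger parallel gripper is mounted at the origin on the work surface. World frame = base frame: x ahead of the robot, y to its left, z up, the work surface at z = 0. Lengths are in m, angles in rad, forces in N, time in s.
With the tool pointing down it reaches from about 0.425 to 0.95 m from the base axis. Payload 4.7 kg.
Tool frame: the origin (TCP) lies at the very end of the fingers, on their centre line; the grasp point (between the pads) lies 19 mm behind it; y points along the fingers, z is the direction in which the jaws open and shut, and the axes are right-handed (so a half turn about y gives the same grasp; the last joint's range is limited). The gripper opens to 85 mm and grips with 20 to 120 N. Pads are 22 mm wide; open, the fingers measure 114 mm over their backs; the gripper's body (76 mm by 85 mm) begins 54 mm behind the grasp point. The pads swing forward as they close: fully open they stand 13 mm farther back than shut.
Start: joints at [1.111, 0.469, -0.049, 1.532, 0.024, 1.141, -0.082], TCP at [0.282, -0.613, 0.231] pointing down, gripper open.
Joint ranges: [-2.59, 2.59], [-0.33, 1.99], [-1.39, 1.29], [0.1, 2.45], [-1.04, 4.18], [0.21, 1.99], [-2.66, 2.66]. Speed limits (rad/s): [2.57, 2.57, 3.14, 3.14, 3.14, 3.14, 3.14].

INTERFACE

Orientations are given as a unit quaternion [w, x, y, z].
In Python, from station import robot gives the robot as it stands.
- The arm moves only by the tool play_rows, never from a script. Its arguments are lists of equal length, an entry for each row: "delta_pos": the shift along the tool's x, y, z in m, a list of three; "dr": the turn, a rotation vector about the tool's x, y, z in degrees, a list of three; "gripper": the closure, from -1 (fully open) to 1 (shut), so that 0 is half open. A call has 1 to 10 rows; each row shifts and turns the pose as measured when the row begins, along the tool's axes as they then stand; what a row does not reach is not made up. A row lasts 1/12 s, in which the tool goes at most 41.7 mm and 7.16 degrees, less where a joint would pass 70% of its speed; a pose out of reach is approached as far as the arm can. A call is refused whole if a number of a shift passes 0.0417 or a number of a turn 7.16, either way. A call with a gripper value outside its range is refused whole. The fingers move at their own pace and stop on an object; "newtons" is the grip in N (left out, the last holds). Time passes only in rows, so rows that do not move let the fingers close. It gives the time, the measured TCP pose, the force and the opening at its end, in the units of the state.
- robot.sense(): the state, without advancing time (a new reading comes with each control period).
- robot.capture(name): name is "scene" or "side" or "wrist"; returns a dict with "color" (384x512x3 uint8, red, green, blue), "fx", "fy", "cx", "cy" (pixels), "position" and "rotation" of the camera in the world; the wrist camera has in their place "mount" (4x4, takes a point from camera to tool coordinates, whose origin is the TCP and whose axes are the tool frame's). Camera axes: x right, y up, looking along -z (the intrinsics and any distortion apply to the point x, -y, -z); pixel columns grow to the right and rows downward; lengths in m; the calibration is good to about 2 mm. A picture is of the moment at which its call begins: read the wrist's pose just before it. There is no depth.
- robot.sign_off(): hands the job in, once; it reports no verdict.
The state is a dict: "t": time; "qpos": joint angles; "dq": joint speeds; "joint_efforts": joint torques, N m; "tool_pos": TCP position; "tool_rot": TCP orientation; "ft_force": force on the tool from outside, world axes, zero at the start; "wrist_torque": the same for the moment, N m; "opening": finger opening in m.
Only numpy, scipy, OpenCV 4.12 (cv2) and the standard library are available. Lean on these libraries where they do the work, as an engineer would, in place of code of your own. Each camera call takes 0.05 s, during which the arm holds its last target.

TASK

The worn rollers are coming off this rod-lathe stand: with the forked driver, first turn all three keeper screws open by a good quarter turn anticlockwise, and then, still with the driver, push each fitted roller's spring bar sideways by its collar until the roller comes free and rolls down to the front stop. Put the driver back upright in its holder and lay every freed roller in the parts tray, leaving the keepers open; keep the fingers themselves off the screws and spring bars, and leave the other things on the bench alone.

Things in the scene. Friction and masses are not known exactly. Their poses are not given: they have to be found in the camera images.
- stand: Fixed roller stand, base plate 300 (y) x 125 (x) x 10 mm, origin under the bars; z up. Bays 1, 2, 3: channel middles at y -112, -14, +84 mm. Each ramp (24 mm wide) falls 14 deg to -x, ending at a stop plate (47 mm high), where a freed roller rests centred at x -71, z 38 mm, both flat ends clear. Fitted: centre at x -4, z 55. Lug and cheek tops: z 66 and 58.
- bar1 (a joint): right-hand (-y) bay's spring bar: compression 0 to 0.009 m towards stand +y (1.5 to 2.9 N; springs back). Its tip sits 6 mm deep in the roller's bore; out from 0.0075. Bare rod 5 mm thick along stand y at x 0, z 55 mm, bare from y -89.5 (lug) to -69.5 at rest, where the collar stands (disc 20 mm wide, 3.5 thick); fork goes there astride the rod and pushes the collar. Outer lug from y -56.5.
- bar2 (a joint): middle bay's spring bar: compression 0 to 0.009 m towards stand +y (1.5 to 2.9 N; springs back). Its tip sits 6 mm deep in the roller's bore; out from 0.0075. Bare rod 5 mm thick along stand y at x 0, z 55 mm, bare from y 8.5 (lug) to 28.5 at rest, where the collar stands (disc 20 mm wide, 3.5 thick); fork goes there astride the rod and pushes the collar. Outer lug from y 41.5.
- bar3 (a joint): left-hand (+y) bay's spring bar: compression 0 to 0.009 m towards stand +y (1.5 to 2.9 N; springs back). Its tip sits 6 mm deep in the roller's bore; out from 0.0075. Bare rod 5 mm thick along stand y at x 0, z 55 mm, bare from y 106.5 (lug) to 126.5 at rest, where the collar stands (disc 20 mm wide, 3.5 thick); fork goes there astride the rod and pushes the collar. Outer lug from y 139.5.
- rib1 (a point): right-hand (-y) bay: centre of the top (z = 77 mm) of the brass keeper screw's rib: 8 mm thick, 19 mm long, 13 mm high, on an upright axis; it runs along this point's y, which turns with the screw. Under the rib a steel keeper arm 17 mm long points to this point's +y, across the roller's front when closed.
- rib2 (a point): middle bay: centre of the top (z = 77 mm) of the brass keeper screw's rib: 8 mm thick, 19 mm long, 13 mm high, on an upright axis; it runs along this point's y, which turns with the screw. Under the rib a steel keeper arm 17 mm long points to this point's +y, across the roller's front when closed.
- rib3 (a point): left-hand (+y) bay: centre of the top (z = 77 mm) of the brass keeper screw's rib: 8 mm thick, 19 mm long, 13 mm high, on an upright axis; it runs along this point's y, which turns with the screw. Under the rib a steel keeper arm 17 mm long points to this point's +y, across the roller's front when closed.
- screw1 (a joint): Turn of the right-hand (-y) bay's captive keeper screw, rad: 0 closed (rib and arm along stand +y), growing anticlockwise seen from above, to 1.57 (arm along stand -x, clear of the roller). Starts at 0 to 0.2; stays where left; needs about 0.03 N m. The fork has about 0.3 rad of play on the rib.
- screw2 (a joint): Turn of the middle bay's captive keeper screw, rad: 0 closed (rib and arm along stand +y), growing anticlockwise seen from above, to 1.57 (arm along stand -x, clear of the roller). Starts at 0 to 0.2; stays where left; needs about 0.03 N m. The fork has about 0.3 rad of play on the rib.
- screw3 (a joint): Turn of the left-hand (+y) bay's captive keeper screw, rad: 0 closed (rib and arm along stand +y), growing anticlockwise seen from above, to 1.57 (arm along stand -x, clear of the roller). Starts at 0 to 0.2; stays where left; needs about 0.03 N m. The fork has about 0.3 rad of play on the rib.
- roller1: Support roller fitted in the right-hand (-y) bay (may be absent): black rubber, 30 mm diameter, 30 mm long, 60 g; origin at its middle, its y axis along the axle; the +y end has an aluminium rim with a 16 mm bore. The frame turns as it rolls.
- roller2: Support roller fitted in the middle bay (may be absent): black rubber, 30 mm diameter, 30 mm long, 60 g; origin at its middle, its y axis along the axle; the +y end has an aluminium rim with a 16 mm bore. The frame turns as it rolls.
- roller3: Support roller fitted in the left-hand (+y) bay (may be absent): black rubber, 30 mm diameter, 30 mm long, 60 g; origin at its middle, its y axis along the axle; the +y end has an aluminium rim with a 16 mm bore. The frame turns as it rolls.
- driver: Forked driver, 90 g, 104 mm long, standing fork down in its holder. Origin at the middle of the fork's end, z up. Two prongs 18 mm long, 5 mm thick (x), 12 mm wide (y), 11 mm apart along x. Above: shank, round shoulder 42 mm across at 46 to 50 mm, black square handle 22 x 22 mm from 50 to 104 mm, faces square to x and y.
- holder: Wooden holder fixed to the bench, 56 x 56 x 48 mm, origin at the middle of its underside, with an upright square hole 30 mm wide. The driver's shoulder rests on its top, the fork's end 2 mm above the bench.
- tray: Loose aluminium parts tray 156 (x) x 106 (y) x 24 mm, 350 g, walls and floor 3 mm, origin at the middle of its underside. Two ribs 6 mm high across the floor at x -25 and +25 mm part it into three compartments about 47 mm wide, in each of which a roller lies with its axle along the tray's y.
- spool_a: Bystander, to be left alone: green thread spool 28 mm across, 32 mm high, loose, origin under its middle.
- spool_b: Bystander, to be left alone: brown thread spool 28 mm across, 32 mm high, loose, origin under its middle.
- tape: Bystander, to be left alone: roll of yellow tape 84 mm across, 24 mm high, loose, origin under its middle.
- cork_ring: Bystander, to be left alone: cork ring 32 mm across, 13 mm high, loose, origin under its middle.
- resin: Bystander, to be left alone: small jar 40 mm across, 70 mm high, loose, origin under its middle.
- mixcup: Bystander, to be left alone: white mixing cup 44 mm across, 35 mm high, loose, origin under its middle.
- seat: Bystander, to be left alone: black reel seat tube 90 mm long, 25 mm thick, lying, loose, origin under its middle.
Things that resemble listed ones, but are neither listed nor needed, are in the scene too. What is shaped like the driver but blue or yellow is not meant. What is shaped like the roller3 but yellow is not meant.

How it is judged:
By the outcome, as a careful person would: the job done as asked, in the order asked, and still so for the second after the job is handed in, with the robot touching nothing.
Of roller1, roller2, roller3 only 2 to 3 are there at a start; the rules pass over those that are not, and their reading is None.
At some moment in a run one of tray may be knocked a few centimetres aside while the robot is not near it.
It also fails if it takes over 210 s, if anything falls off the work surface, if the arm or the gripper's body presses on something with over 40 N, if the wrist force passes 120 N, or if a joint passes its speed limit or range.

## Working session

There is one attempt and no reset: what is moved stays moved. The work goes in short steps, Python scripts to look and compute and a tool call to move; the robot and the scene stay as the last step left them, time stands still between calls to the robot, and variables do not carry over. Pictures are saved under pics/ and viewed, and the job is handed in when it is done.

Besides the shell and the picture viewer there is one more tool, called after ">>>" by a JSON object that holds its "method" and its "body", one argument or row to a line. play_rows: Moves the arm, as the interface text tells. Its arguments: {"type":"object","properties":{"delta_pos":{"type":"array","items":{"type":"array","items":{"type":"number"}}},"dr":{"type":"array","items":{"type":"array","items":{"type":"number"}}},"gripper":{"type":"array","items":{"type":"number"}},"newtons":{"type":"number"}},"required":["delta_pos","dr","gripper"]}

```bash
ls; mkdir -p pics
python3 - <<'E'
from station import robot
import cv2
s=robot.sense();print({k:(v if not hasattr(v,'tolist') else v.tolist()) for k,v in s.items()})
for n in["scene","side","wrist"]:
    c=robot.capture(n);cv2.imwrite(f"pics/{n}0.png",c["color"][:,:,::-1])
    print(n,{k:v for k,v in c.items() if k!="color"})
E
```

```text
pics
{'t': 0.0, 'qpos': [1.111085086995167, 0.4694359599154598, -0.048616068683343346, 1.5336954926931183, 0.024074304055966868, 1.140998880386282, -0.08226826857106931], 'dq': [-0.000124393151365685, -3.582566081161676e-06, -0.0004264809162339697, 0.0005737875038031196, 0.0004981516194770712, -0.00022336468094607024, 0.000501610878344563], 'joint_efforts': [0.00036878185710520484, -51.0313618183136, -0.04651671275496483, -23.77103626728058, 0.01072573650162667, 0.007588255684822798, 2.288589030285948e-05], 'tool_pos': [0.2816679173025831, -0.6127772544453536, 0.23026451133953613], 'tool_rot': [0.15100310668424327, -0.15132537730882134, 0.6914311769725847, -0.6900881244191617], 'ft_force': [-0.4632505950291237, -0.5857889588534373, -0.9147951050665324], 'wrist_torque': [-0.01922180878001558, 0.008438754894580602, 0.040161898831850104], 'opening': 0.08531615219574921}
scene {'fx': 436.3455079989557, 'fy': 436.3455079989557, 'cx': 261.37164327031365, 'cy': 188.11336241426642, 'position': array([ 1.1370575 , -0.21418782,  0.98330788]), 'rotation': array([0.78290335, 0.25462715, 0.17521444, 0.53993264])}
side {'fx': 372.64666515104403, 'fy': 372.64666515104403, 'cx': 255.13444524971877, 'cy': 189.44950417104013, 'position': array([0.32621457, 0.78535644, 0.74716437]), 'rotation': array([-0.10076442, -0.05400255,  0.4110222 ,  0.90442855])}
wrist {'fx': 333.9864749205939, 'fy': 333.9864749205939, 'cx': 255.76660982600276, 'cy': 189.78104074708938, 'mount': array([[ 1.43001790e-03, -9.51138806e-01, -3.08760306e-01,
        -8.01738594e-02],
       [-1.75257571e-04,  3.08760378e-01, -9.51139841e-01,
        -1.42725136e-01],
       [ 9.99998962e-01,  1.41425958e-03,  2.74838591e-04,
         4.70678624e-04],
       [ 0.00000000e+00,  0.00000000e+00,  0.00000000e+00,
         1.00000000e+00]])}
```

View pics/scene0.png

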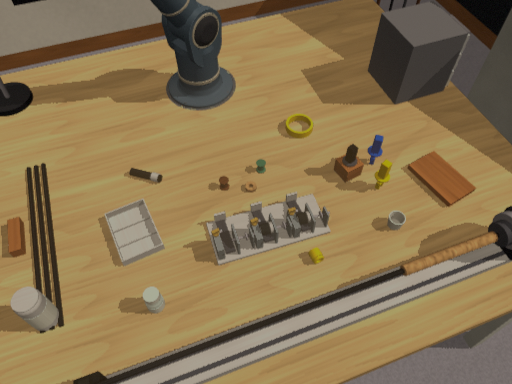

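View pics/side0.png

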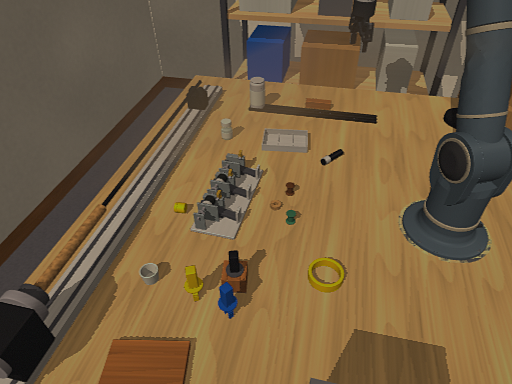

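View pics/wrist0.png

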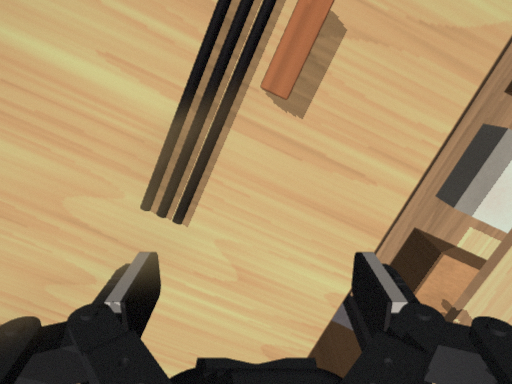

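```bash
cat > h.py <<'E'
import numpy as np, cv2
from scipy.spatial.transform import Rotation as R
from station import robot
def Rq(q): q=np.asarray(q); return R.from_quat([q[1],q[2],q[3],q[0]])
def cam(c,s=None):
    """returns K,Rcw(3x3, cam->world),pos"""
    if "mount" in c:
        T=np.eye(4);T[:3,:3]=Rq(s["tool_rot"]).as_matrix();T[:3,3]=s["tool_pos"]
        M=T@c["mount"];return (c["fx"],c["fy"],c["cx"],c["cy"],M[:3,:3],M[:3,3])
    return (c["fx"],c["fy"],c["cx"],c["cy"],Rq(c["rotation"]).as_matrix(),np.array(c["position"]))
def snap(n,name):
    s=robot.sense();c=robot.capture(n);cv2.imwrite(f"pics/{name}.png",c["color"][:,:,::-1])
    k=cam(c,s);np.save(f"pics/{name}.npy",np.array(list(k[:4])+list(k[4].ravel())+list(k[5])));return k
def load(name):
    a=np.load(f"pics/{name}.npy");return (*a[:4],a[4:13].reshape(3,3),a[13:16])
def ray(k,uv):
    d=np.array([(uv[0]-k[2])/k[0],-(uv[1]-k[3])/k[1],-1.]);d=k[4]@d;return k[5],d/np.linalg.norm(d)
def onz(k,uv,z):
    o,d=ray(k,uv);return o+d*(z-o[2])/d[2]
def proj(k,P):
    p=(np.atleast_2d(P)-k[5])@k[4];return np.c_[k[0]*p[:,0]/-p[:,2]+k[2],k[1]*-p[:,1]/-p[:,2]+k[3]]
def tri(obs):
    A=np.zeros((3,3));b=np.zeros(3);L=[]
    for k,uv in obs:
        o,d=ray(k,uv);Pm=np.eye(3)-np.outer(d,d);A+=Pm;b+=Pm@o;L.append((o,Pm))
    x=np.linalg.solve(A,b);return x,[float(np.linalg.norm(Pm@(x-o))) for o,Pm in L]
def crop(name,u0,v0,w,h,f,out):
    im=cv2.imread(f"pics/{name}.png")[v0:v0+h,u0:u0+w];cv2.imwrite(f"pics/{out}.png",cv2.resize(im,None,fx=f,fy=f,interpolation=cv2.INTER_CUBIC))
def st():
    s=robot.sense();m=Rq(s["tool_rot"]).as_matrix()
    print("t",round(s["t"],2),"pos",np.round(s["tool_pos"],4),"y",np.round(m[:,1],3),"z",np.round(m[:,2],3),"F",np.round(s["ft_force"],1),"T",np.round(s["wrist_torque"],2),"op",round(s["opening"],4),"q",np.round(s["qpos"],2))
    return s,m
E
python3 - <<'E'
from h import *
snap("scene","s1");snap("side","d1")
crop("s1",190,180,150,90,5,"s1c");crop("d1",150,130,150,115,5,"d1c")
E
```

```text
(no output)
```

View pics/s1c.png

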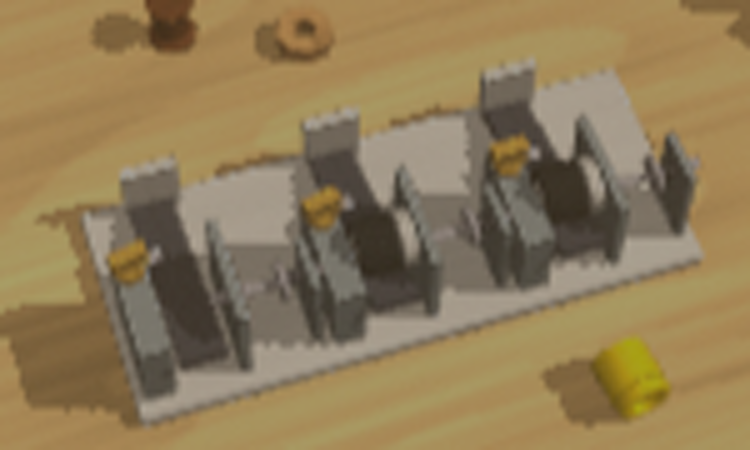

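View pics/d1c.png

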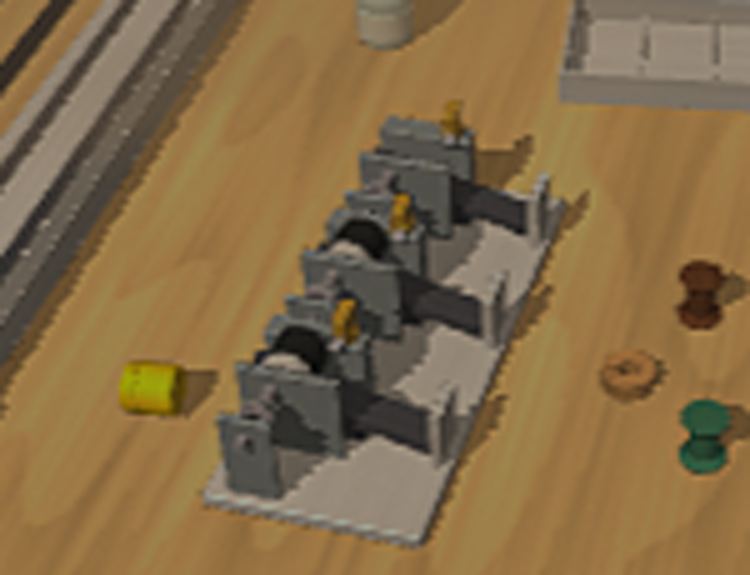

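Run:
```python
from h import *
k=load("s1");d=load("d1")
f=lambda u,v:(190+u/5-.4,180+v/5-.4)
g=lambda u,v:(150+u/5-.4,130+v/5-.4)
C=[onz(k,f(*p),.01) for p in[(85,212),(143,420),(700,258),(612,72)]]
for c in C:print(c.round(4))
for i in range(4):print(np.linalg.norm(C[i]-C[(i+1)%4]).round(4))
for p in[(566,205),(423,545),(205,500)]:print('side',onz(d,g(*p),.01).round(4))
for a,b in[((128,246),(453,105)),((324,192),(402,200)),((510,143),(346,305))]:
    x,e=tri([(k,f(*a)),(d,g(*b))]);print('rib',x.round(4),np.round(e,4))
# holder/driver
for nm,uv in[('handle top',(351,146)),]:
    pass
crop("s1",310,110,110,110,5,"s1h");crop("d1",110,230,160,100,5,"d1h");crop("s1",90,140,120,140,5,"s1t")
```

```text
[ 0.5275 -0.1346  0.01  ]
[ 0.6522 -0.1422  0.01  ]
[0.6666 0.1533 0.01  ]
[0.5438 0.1601 0.01  ]
0.1249
0.2958
0.123
0.2951
side [ 0.5258 -0.1321  0.01  ]
side [0.5381 0.1651 0.01  ]
side [0.6615 0.1593 0.01  ]
rib [ 0.5968 -0.1269  0.0807] [0.0006 0.0006]
rib [ 0.6014 -0.0286  0.0805] [0.0006 0.0006]
rib [0.6064 0.0672 0.08  ] [0.0014 0.0014]
```

View pics/s1h.png

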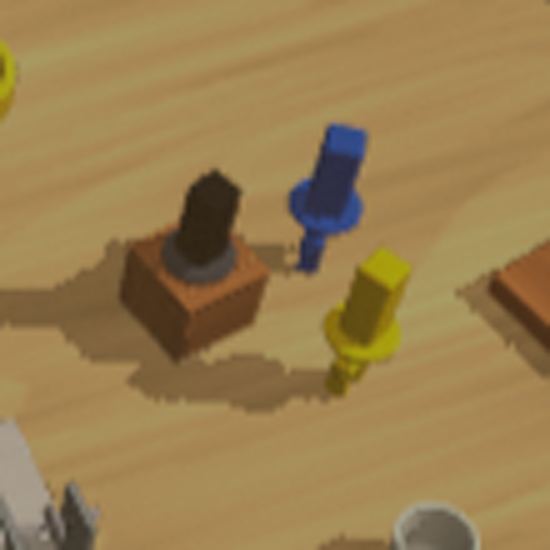

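View pics/d1h.png

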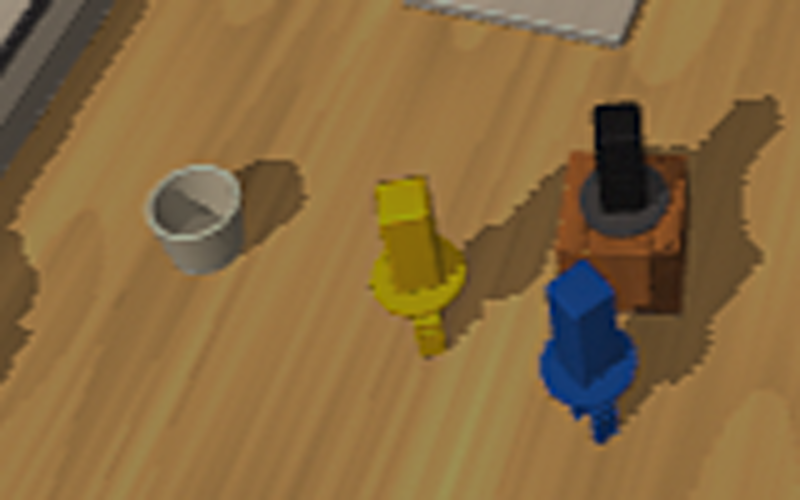

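View pics/s1t.png

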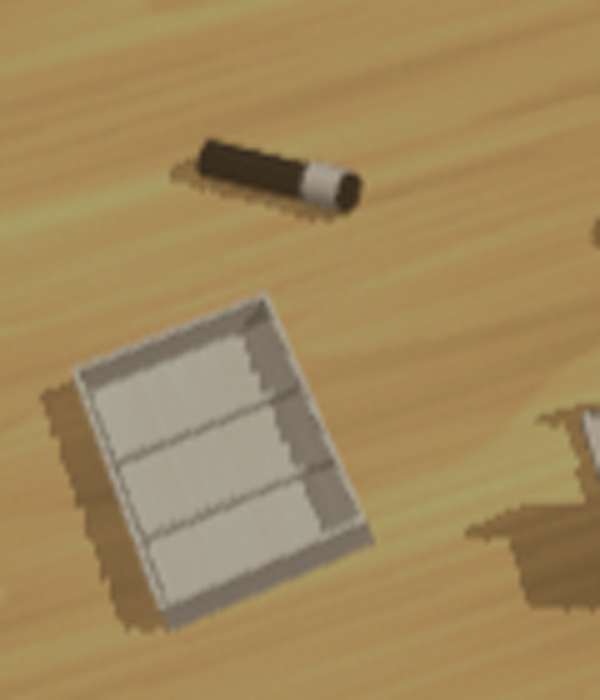

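```bash
cat >> h.py <<'E'
def Rt(zyaw):
    """tool pointing straight down, jaw axis z at world yaw (deg)"""
    a=np.radians(zyaw);y=np.array([0,0,-1.]);z=np.array([np.cos(a),np.sin(a),0]);return np.c_[np.cross(y,z),y,z]
def plan(pos,zyaw,v=.04,w=7.0,dec=4,M=None):
    s=robot.sense();m=Rq(s["tool_rot"]).as_matrix();p=np.array(s["tool_pos"]);Mt=Rt(zyaw) if M is None else M
    rv=R.from_matrix(m.T@Mt).as_rotvec(degrees=True);dp=np.array(pos)-p
    n=int(max(1,np.ceil(np.linalg.norm(dp)/v),np.ceil(np.linalg.norm(rv)/w)))
    D=[];cur=m
    for i in range(n):
        D.append((cur.T@(dp/n)).round(dec).tolist());cur=cur@R.from_rotvec(rv/n,degrees=True).as_matrix()
    print("t",round(s["t"],1),"n",n,"dr",(rv/n).round(2).tolist());
    if np.linalg.norm(rv)<.3: print("delta",D[0])
    else: print("delta",D)
E
python3 - <<'E'
from h import *
s,m=st();print(m.round(3))
k=load("s1");d=load("d1")
f=lambda u,v:(310+u/5-.4,110+v/5-.4)
g=lambda u,v:(110+u/5-.4,230+v/5-.4)
for p in[(122,245),(268,268),(183,317)]:print('hs',onz(k,f(*p),.048).round(4))
for p in[(572,150),(688,155),(680,255),(560,247)]:print('hd',onz(d,g(*p),.048).round(4))
print('drv',tri([(k,f(212,185)),(d,g(617,110))]))
t=lambda u,v:(90+u/5-.4,140+v/5-.4)
for p in[(77,370),(265,297),(372,528),(165,612)]:print('tray',onz(k,t(*p),.024).round(4))
# bystanders approx
for nm,p in dict(spoola=(261,165),spoolb=(224,183),cork=(251,187),tape=(299,126),resin=(154,300),mix=(397,220),yrol=(317,255),blue=(372,163),yel=(381,187),seat=(146,175)).items(): print(nm,onz(k,p,.01).round(3))
plan([.55,-.2,.3],0)
E
```

```text
t 0.25 pos [ 0.2818 -0.6131  0.2308] y [-0.     0.001 -1.   ] z [ 0.418 -0.909 -0.001] F [-0.9  0.7  1.4] T [-0.   -0.01  0.01] op 0.0856 q [ 1.11  0.47 -0.05  1.53  0.02  1.14 -0.08]
[[-0.909 -0.     0.418]
 [-0.418  0.001 -0.909]
 [ 0.    -1.    -0.001]]
hs [0.4788 0.2534 0.048 ]
hs [0.5223 0.3215 0.048 ]
hs [0.5363 0.2617 0.048 ]
hd [0.5332 0.2653 0.048 ]
hd [0.4791 0.2564 0.048 ]
hd [0.4691 0.3113 0.048 ]
hd [0.5227 0.3188 0.048 ]
drv (array([0.50191272, 0.28587938, 0.10971871]), [4.478396712214859e-05, 4.478396712226049e-05])
tray [ 0.4176 -0.376   0.024 ]
tray [ 0.4066 -0.2748  0.024 ]
tray [ 0.5635 -0.2539  0.024 ]
tray [ 0.5729 -0.3582  0.024 ]
spoola [0.399 0.066 0.01 ]
spoolb [ 0.423 -0.053  0.01 ]
cork [0.462 0.012 0.01 ]
tape [0.296 0.23  0.01 ]
resin [ 0.688 -0.31   0.01 ]
mix [0.699 0.333 0.01 ]
yrol [0.717 0.094 0.01 ]
blue [0.506 0.367 0.01 ]
yel [0.59  0.348 0.01 ]
seat [ 0.318 -0.25   0.01 ]
t 0.2 n 13 dr [0.0, -5.02, -0.0]
delta [[-0.032, -0.0053, -0.0203], [-0.0337, -0.0053, -0.0174], [-0.0351, -0.0053, -0.0144], [-0.0362, -0.0053, -0.0112], [-0.037, -0.0053, -0.008], [-0.0376, -0.0053, -0.0048], [-0.0379, -0.0053, -0.0014], [-0.0378, -0.0053, 0.0019], [-0.0375, -0.0053, 0.0052], [-0.0369, -0.0053, 0.0085], [-0.036, -0.0053, 0.0117], [-0.0349, -0.0053, 0.0148], [-0.0335, -0.0053, 0.0178]]
```

>>> {"method": "play_rows", "body": {
  "delta_pos": [
    [-0.032, -0.0053, -0.0203],
    [-0.0337, -0.0053, -0.0174],
    [-0.0351, -0.0053, -0.0144],
    [-0.0362, -0.0053, -0.0112],
    [-0.037, -0.0053, -0.008],
    [-0.0376, -0.0053, -0.0048],
    [-0.0379, -0.0053, -0.0014],
    [-0.0378, -0.0053, 0.0019],
    [-0.0375, -0.0053, 0.0052],
    [-0.0369, -0.0053, 0.0085]
  ],
  "dr": [
    [0, -5.02, 0],
    [0, -5.02, 0],
    [0, -5.02, 0],
    [0, -5.02, 0],
    [0, -5.02, 0],
    [0, -5.02, 0],
    [0, -5.02, 0],
    [0, -5.02, 0],
    [0, -5.02, 0],
    [0, -5.02, 0]
  ],
  "gripper": [-1, -1, -1, -1, -1, -1, -1, -1, -1, -1],
  "newtons": 60
}}

```text
t: 1.08
tool_pos: [0.4834, -0.2897, 0.2809]
tool_rot: [0.432, -0.438, 0.559, -0.556]
ft_force: [0.4, -0.1, -0.2]
opening: 0.0854
```

Run:
```python
from h import *
st();plan([.58,.05,.28],0)
```

```text
t 1.08 pos [ 0.4834 -0.2897  0.2809] y [-0.009 -0.003 -1.   ] z [ 0.97  -0.243 -0.008] F [ 0.4 -0.1 -0.2] T [-0.08 -0.07  0.  ] op 0.0854 q [ 0.76  0.27 -0.37  1.72  0.11  1.18  0.11]
t 1.1 n 9 dr [0.05, -1.56, 0.02]
delta [[-0.0392, -0.0001, 0.0012], [-0.0392, -0.0001, 0.0023], [-0.0391, -0.0001, 0.0034], [-0.039, -0.0, 0.0044], [-0.0389, -0.0, 0.0055], [-0.0387, -0.0, 0.0066], [-0.0385, 0.0, 0.0076], [-0.0383, 0.0, 0.0087], [-0.038, 0.0001, 0.0097]]
```

>>> {"method": "play_rows", "body": {
  "delta_pos": [
    [-0.0392, 0, 0.0012],
    [-0.0392, 0, 0.0023],
    [-0.0391, 0, 0.0034],
    [-0.039, 0, 0.0044],
    [-0.0389, 0, 0.0055],
    [-0.0387, 0, 0.0066],
    [-0.0385, 0.0, 0.0076],
    [-0.0383, 0.0, 0.0087],
    [-0.038, 0, 0.0097],
    [0, 0, 0]
  ],
  "dr": [
    [0, -1.56, 0],
    [0, -1.56, 0],
    [0, -1.56, 0],
    [0, -1.56, 0],
    [0, -1.56, 0],
    [0, -1.56, 0],
    [0, -1.56, 0],
    [0, -1.56, 0],
    [0, -1.56, 0],
    [0, 0, 0]
  ],
  "gripper": [-1, -1, -1, -1, -1, -1, -1, -1, -1, -1]
}}

```text
t: 1.92
tool_pos: [0.5819, 0.0765, 0.2821]
tool_rot: [-0.506, 0.506, -0.494, 0.494]
ft_force: [-0.3, 1.0, 1.0]
opening: 0.0854
```

Run:
```python
from h import *
st();snap("wrist","w1");crop("w1",0,0,512,384,1.5,"w1c")
plan([.53,.26,.28],0)
```

```text
t 1.92 pos [0.5819 0.0765 0.2821] y [-0. -0. -1.] z [ 1.     0.025 -0.   ] F [-0.3  1.   1. ] T [0.06 0.06 0.  ] op 0.0854 q [ 0.25  0.34 -0.59  1.66  0.2   1.2  -0.36]
t 2.0 n 5 dr [0.02, 0.25, 0.04]
delta [[-0.0377, 0.0003, -0.0095], [-0.0377, 0.0003, -0.0097], [-0.0376, 0.0003, -0.0099], [-0.0376, 0.0003, -0.01], [-0.0376, 0.0004, -0.0102]]
```

View pics/w1c.png

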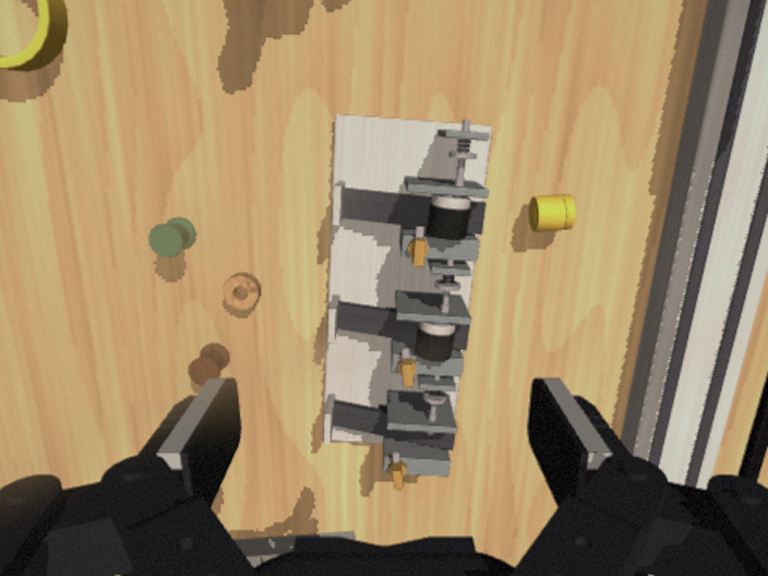

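>>> {"method": "play_rows", "body": {
  "delta_pos": [
    [-0.038, 0, -0.0097],
    [-0.038, 0, -0.0097],
    [-0.038, 0, -0.0099],
    [-0.038, 0, -0.01],
    [-0.038, 0, -0.0102],
    [0, 0, 0]
  ],
  "dr": [
    [0, 0, 0],
    [0, 0, 0],
    [0, 0, 0],
    [0, 0, 0],
    [0, 0, 0],
    [0, 0, 0]
  ],
  "gripper": [-1, -1, -1, -1, -1, -1]
}}

```text
t: 2.47
tool_pos: [0.5311, 0.2542, 0.2786]
tool_rot: [-0.498, 0.504, -0.498, 0.501]
ft_force: [-1.2, 1.1, 0.9]
opening: 0.0853
```

Run:
```python
from h import *
st();snap("wrist","w2");crop("w2",0,0,512,384,1.5,"w2c")
```

```text
t 2.47 pos [0.5311 0.2542 0.2786] y [-0.003 -0.009 -1.   ] z [ 1.     0.003 -0.003] F [-1.2  1.1  0.9] T [ 0.09  0.08 -0.01] op 0.0853 q [-0.03  0.36 -0.64  1.65  0.24  1.21 -0.73]
```

View pics/w2c.png

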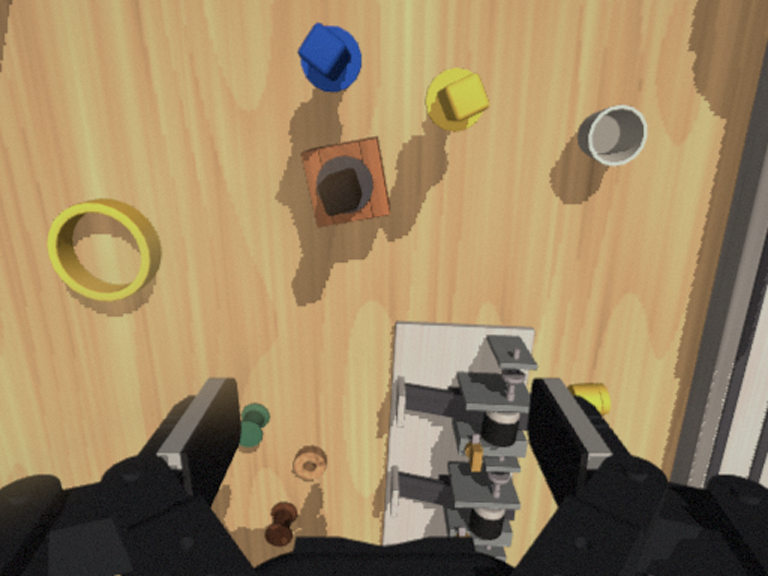

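Run:
```python
from h import *
im=cv2.imread("pics/w2.png")[80:160,190:270];im=np.clip(im.astype(float)*1.8,0,255).astype(np.uint8)
cv2.imwrite("pics/w2h.png",cv2.resize(im,None,fx=7,fy=7,interpolation=cv2.INTER_CUBIC))
```

```text
(no output)
```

View pics/w2h.png

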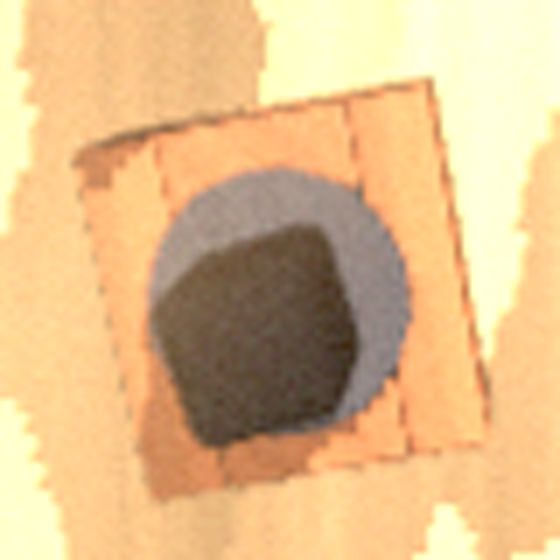

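Run:
```python
from h import *
k=load("w2");f=lambda u,v:(190+u/7-.43,80+v/7-.43)
P=[onz(k,f(*p),.106) for p in[(155,312),(208,443),(337,408)]]
B=[onz(k,f(*p),.052) for p in[(212,255),(325,228),(357,360)]]
H=[onz(k,f(*p),.048) for p in[(75,160),(430,80),(490,445),(155,498)]]
for L in(P,B,H):
    print(np.array(L).round(4).tolist())
    for a,b in zip(L,L[1:]):
        d=b-a;print(' len',np.linalg.norm(d).round(4),'ang',np.degrees(np.arctan2(d[1],d[0])).round(1))
print('hc',np.mean(H,0),'top c',(P[0]+P[2])/2,'bot c',(B[0]+B[2])/2)
# shoulder circle centre at .05
print('shoulder',onz(k,f(281,302),.05))
sk=load("s1")
# stand ribs: tri from w1,w2?,s1
w1=load("w1");z=lambda u,v:(u/1.5-.17,v/1.5-.17)
fs=lambda u,v:(190+u/5-.4,180+v/5-.4)
for a,b in[((397,470),(128,246)),((408,370),(324,192)),((419,250),(510,143))]:
    print('rib',tri([(w1,z(*a)),(sk,fs(*b))]))
```

```text
[[0.4905, 0.2938, 0.106], [0.497, 0.2762, 0.106], [0.5146, 0.281, 0.106]]
 len 0.0187 ang -69.7
 len 0.0182 ang 15.3
[[0.4925, 0.2955, 0.052], [0.5101, 0.2997, 0.052], [0.5147, 0.2794, 0.052]]
 len 0.018 ang 13.2
 len 0.0208 ang -77.0
[[0.4713, 0.3095, 0.048], [0.5262, 0.3215, 0.048], [0.5357, 0.2652, 0.048], [0.4816, 0.2565, 0.048]]
 len 0.0562 ang 12.3
 len 0.057 ang -80.4
 len 0.0549 ang -170.8
hc [0.50371412 0.28817368 0.048     ] top c [0.50253353 0.28741109 0.106     ] bot c [0.50360465 0.28746587 0.052     ]
shoulder [0.50284097 0.28811741 0.05      ]
rib (array([ 0.59614855, -0.12421434,  0.07313171]), [0.003311713877039402, 0.003311713877039125])
rib (array([ 0.60249534, -0.02672176,  0.07835144]), [0.001898877898172954, 0.0018988778981729835])
rib (array([0.60736512, 0.06907045, 0.07825697]), [0.0009366233254077975, 0.000936623325407837])
```

Run:
```python
from h import *
plan([.503,.2877,.16],13)
```

```text
t 2.5 n 4 dr [0.05, -3.27, 0.18]
delta [[-0.0098, 0.0295, -0.0075], [-0.0101, 0.0295, -0.0069], [-0.0104, 0.0295, -0.0064], [-0.0107, 0.0295, -0.0058]]
```

>>> {"method": "play_rows", "body": {
  "delta_pos": [
    [-0.0098, 0.0295, -0.0075],
    [-0.0101, 0.0295, -0.0069],
    [-0.0104, 0.0295, -0.0064],
    [-0.0107, 0.0295, -0.0058],
    [0, 0, 0]
  ],
  "dr": [
    [0, -3.27, 0.18],
    [0, -3.27, 0.18],
    [0, -3.27, 0.18],
    [0, -3.27, 0.18],
    [0, 0, 0]
  ],
  "gripper": [-1, -1, -1, -1, -1]
}}

```text
t: 2.93
tool_pos: [0.5094, 0.2789, 0.158]
tool_rot: [0.553, -0.553, 0.438, -0.444]
ft_force: [-0.6, 0.2, 0.4]
opening: 0.0854
```

Run:
```python
from h import *
st();snap("wrist","w3");crop("w3",0,0,512,384,1.5,"w3c")
plan([.503,.2877,.064],13,v=.03)
```

```text
t 2.93 pos [0.5094 0.2789 0.158 ] y [ 0.006 -0.005 -1.   ] z [0.975 0.222 0.005] F [-0.6  0.2  0.4] T [-0.02  0.08  0.03] op 0.0854 q [-0.08  0.47 -0.66  1.81  0.35  0.97 -0.66]
t 3.0 n 4 dr [-0.13, -0.1, 0.09]
delta [[-0.0029, 0.0241, -0.0019], [-0.0029, 0.0241, -0.0018], [-0.0028, 0.0241, -0.0018], [-0.0028, 0.0241, -0.0017]]
```

View pics/w3c.png

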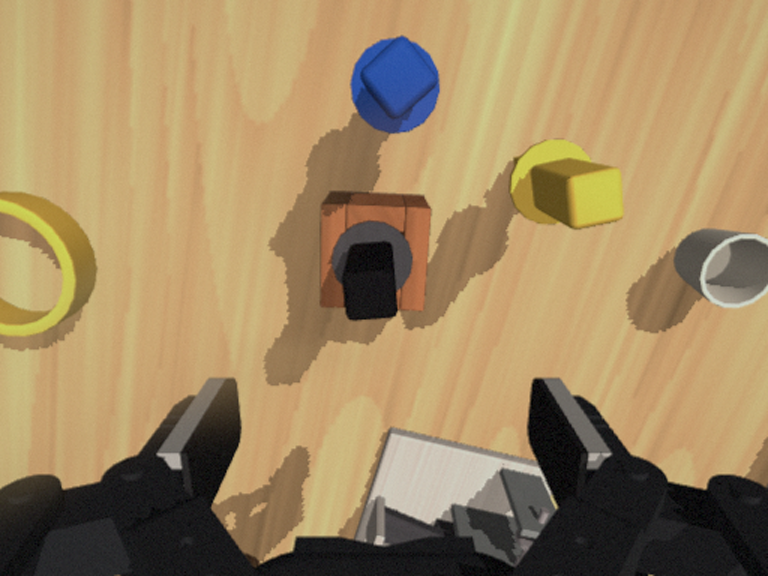

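Run:
```python
from h import *
k=load("w3");z=lambda u,v:(u/1.5-.17,v/1.5-.17)
T=[onz(k,z(*p),.106) for p in[(344,280),(394,275),(397,316),(349,319)]]
print(np.round(T,4),np.mean(T,0))
for a,b in((0,1),(3,2),(0,3),(1,2)):
    d=T[b]-T[a];print(np.linalg.norm(d),np.degrees(np.arctan2(d[1],d[0])))
print(tri([(k,z(371,298)),(load("s1"),(310+212/5-.4,110+185/5-.4))]))
c=np.mean(T,0)
plan([c[0],c[1],.064],14,v=.03)
```

```text
[[0.491  0.2927 0.106 ]
 [0.5103 0.2992 0.106 ]
 [0.5156 0.2821 0.106 ]
 [0.4964 0.2764 0.106 ]] [0.50332174 0.28758984 0.106     ]
0.02043808642269893 18.630304048652878
0.02007759758024427 16.475488235575856
0.017180873111180488 -71.7260246980244
0.017941916840634998 -72.90761675205
(array([0.50216087, 0.28736012, 0.10840247]), [0.0014111869010883643, 0.001411186901088377])
t 3.0 n 4 dr [-0.13, -0.35, 0.09]
delta [[-0.0028, 0.0241, -0.0018], [-0.0028, 0.0241, -0.0018], [-0.0028, 0.0241, -0.0017], [-0.0028, 0.0241, -0.0016]]
```

>>> {"method": "play_rows", "body": {
  "delta_pos": [
    [-0.0029, 0.024, -0.0018],
    [-0.0029, 0.024, -0.0018],
    [-0.0029, 0.024, -0.0017],
    [-0.0029, 0.024, -0.0016],
    [0, 0, 0],
    [0, 0, 0]
  ],
  "dr": [
    [-0.13, -0.8, 0.09],
    [-0.13, -0.8, 0.09],
    [-0.13, -0.8, 0.09],
    [-0.13, -0.8, 0.09],
    [0, 0, 0],
    [0, 0, 0]
  ],
  "gripper": [-1, -1, -1, -1, -1, -1]
}}

```text
t: 3.48
tool_pos: [0.5206, 0.28, 0.0736]
tool_rot: [0.563, -0.553, 0.428, -0.44]
ft_force: [0.3, 0.2, 0.6]
opening: 0.0852
```

Run:
```python
from h import *
st();plan([.5031,.2876,.063],16.5,v=.03)
```

```text
t 3.48 pos [0.5206 0.28   0.0736] y [ 0.022  0.001 -1.   ] z [0.969 0.247 0.022] F [0.3 0.2 0.6] T [0.03 0.01 0.04] op 0.0852 q [-0.13  0.58 -0.6   1.87  0.46  0.81 -0.72]
t 3.5 n 1 dr [-1.25, -2.19, 0.31]
delta [[-0.0118, 0.0102, -0.0153]]
```

>>> {"method": "play_rows", "body": {
  "delta_pos": [
    [-0.0118, 0.005, -0.0153],
    [0, 0, 0],
    [0, 0, 0]
  ],
  "dr": [
    [-1.25, -2.19, 0.31],
    [0, 0, 0],
    [0, 0, 0]
  ],
  "gripper": [-1, -1, -1]
}}

```text
t: 3.73
tool_pos: [0.5068, 0.2872, 0.0735]
tool_rot: [0.568, -0.564, 0.423, -0.426]
ft_force: [0.4, -0.8, 0.5]
opening: 0.0854
```

Run:
```python
from h import *
st();plan([.5031,.2876,.063],16.5,v=.03)
```

```text
t 3.73 pos [0.5068 0.2872 0.0735] y [ 0.007  0.002 -1.   ] z [0.96  0.28  0.007] F [ 0.4 -0.8  0.5] T [-0.01 -0.04 -0.01] op 0.0854 q [-0.13  0.58 -0.62  1.88  0.45  0.82 -0.7 ]
t 3.7 n 1 dr [-0.41, -0.24, -0.0]
delta [[-0.0015, 0.0105, -0.0035]]
```

>>> {"method": "play_rows", "body": {
  "delta_pos": [
    [-0.0015, 0.0105, -0.0035],
    [0, 0, 0],
    [0, 0, 0]
  ],
  "dr": [
    [-0.41, -0.24, 0],
    [0, 0, 0],
    [0, 0, 0]
  ],
  "gripper": [-1, -1, -1]
}}

```text
t: 3.98
tool_pos: [0.5044, 0.2887, 0.0653]
tool_rot: [0.568, -0.565, 0.422, -0.424]
ft_force: [-0.1, -0.0, 0.8]
opening: 0.0857
```

Run:
```python
from h import *
st();plan([.5031,.2876,.063],16.5,v=.03)
```

```text
t 3.98 pos [0.5044 0.2887 0.0653] y [ 0.004  0.002 -1.   ] z [0.959 0.284 0.005] F [-0.1 -0.   0.8] T [0.01 0.02 0.01] op 0.0857 q [-0.14  0.59 -0.61  1.88  0.46  0.81 -0.71]
t 4.0 n 1 dr [-0.28, -0.0, -0.05]
delta [0.0007, 0.0023, -0.0016]
```

Close the grip.

>>> {"method": "play_rows", "body": {
  "delta_pos": [
    [0.0007, 0.002, -0.0012],
    [0, 0, 0],
    [0, 0, 0],
    [0, 0, 0],
    [0, 0, 0],
    [0, 0, 0],
    [0, 0, 0],
    [0, 0, 0],
    [0, 0, 0],
    [0, 0, 0]
  ],
  "dr": [
    [-0.28, 0, 0],
    [0, 0, 0],
    [0, 0, 0],
    [0, 0, 0],
    [0, 0, 0],
    [0, 0, 0],
    [0, 0, 0],
    [0, 0, 0],
    [0, 0, 0],
    [0, 0, 0]
  ],
  "gripper": [-1, 1, 1, 1, 1, 1, 1, 1, 1, 1],
  "newtons": 60
}}

```text
t: 4.82
tool_pos: [0.5037, 0.2875, 0.0632]
tool_rot: [0.567, -0.566, 0.423, -0.423]
ft_force: [-0.6, 0.5, -0.0]
opening: 0.0212
```

Run:
```python
from h import *
st();plan([.5031,.2876,.2],16.5,v=.02)
```

```text
t 4.82 pos [0.5037 0.2875 0.0632] y [-0.  0. -1.] z [ 0.959  0.284 -0.   ] F [-0.6  0.5 -0. ] T [-0.05  0.02  0.01] op 0.0212 q [-0.14  0.59 -0.61  1.88  0.46  0.81 -0.71]
t 4.8 n 7 dr [0.0, -0.0, -0.0]
delta [-0.0, -0.0195, -0.0001]
```

>>> {"method": "play_rows", "body": {
  "delta_pos": [
    [0, -0.02, 0],
    [0, -0.02, 0],
    [0, -0.02, 0],
    [0, -0.02, 0],
    [0, -0.02, 0],
    [0, -0.02, 0],
    [0, -0.02, 0],
    [0, -0.02, 0],
    [0, 0, 0]
  ],
  "dr": [
    [0, 0, 0],
    [0, 0, 0],
    [0, 0, 0],
    [0, 0, 0],
    [0, 0, 0],
    [0, 0, 0],
    [0, 0, 0],
    [0, 0, 0],
    [0, 0, 0]
  ],
  "gripper": [1, 1, 1, 1, 1, 1, 1, 1, 1]
}}

```text
t: 5.57
tool_pos: [0.5013, 0.2858, 0.2265]
tool_rot: [-0.564, 0.57, -0.424, 0.421]
ft_force: [0.5, 0.9, -1.2]
opening: 0.0214
```

Run:
```python
from h import *
s,m=st();snap("scene","s2");snap("side","d2");snap("wrist","w4")
p=np.array(s["tool_pos"])+m[:,1]*.061
a=proj(load("s2"),p)[0];b=proj(load("d2"),p)[0];print(a,b,p)
crop("s2",int(a[0])-50,int(a[1])-60,90,90,6,"s2c");crop("d2",int(b[0])-45,int(b[1])-60,90,90,6,"d2c")
cv2.imwrite("pics/q.png",np.hstack([cv2.imread("pics/s2c.png"),cv2.imread("pics/d2c.png")])[:,:])
im=cv2.imread("pics/q.png");cv2.imwrite("pics/q.png",cv2.resize(im,(800,int(im.shape[0]*800/im.shape[1]))))
```

```text
t 5.57 pos [0.5013 0.2858 0.2265] y [-0.009 -0.004 -1.   ] z [ 0.959  0.285 -0.01 ] F [ 0.5  0.9 -1.2] T [ 0.14 -0.03  0.01] op 0.0214 q [-0.05  0.41 -0.72  1.74  0.29  1.11 -0.56]
[355.35974876 131.82995671] [232.14684042 234.3386866 ] [0.50079216 0.28550855 0.16552197]
```

View pics/q.png

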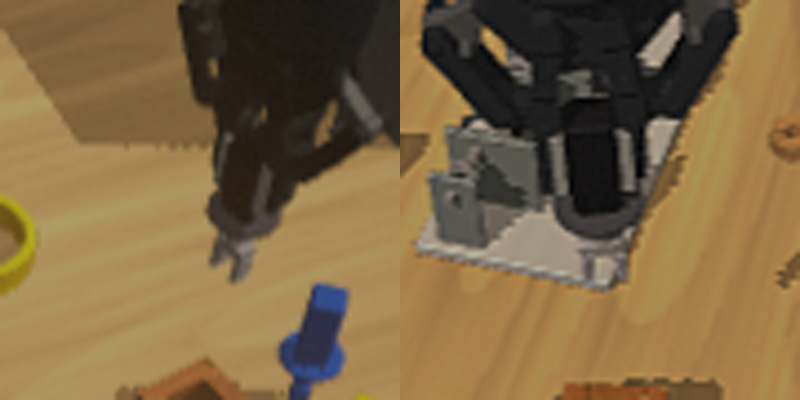

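View pics/w4.png

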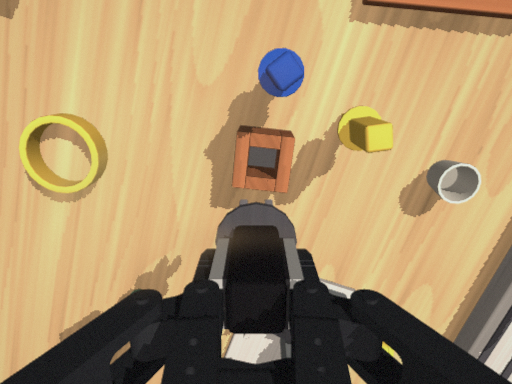

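Run:
```python
from h import *
c=robot.capture("wrist")
M=np.array(c["mount"]);k=(c["fx"],c["fy"],c["cx"],c["cy"],M[:3,:3],M[:3,3])
for x in(-6,6):
  for z in(-10.5,-5.5,5.5,10.5):
    print(x,z,proj(k,[x/1e3,.061,z/1e3]).round(1))
print('shoulder',proj(k,[[-.021,.015,0],[0,.015,.021],[0,.015,-.021]]).round(1))
crop("w4",200,180,110,60,7,"w4c")
```

```text
-6 -10.5 [[238.  199.6]]
-6 -5.5 [[245.7 199.6]]
-6 5.5 [[262.7 199.5]]
-6 10.5 [[270.4 199.5]]
6 -10.5 [[238.3 216.7]]
6 -5.5 [[245.9 216.7]]
6 5.5 [[262.6 216.7]]
6 10.5 [[270.2 216.7]]
shoulder [[253.7 202.2]
 [294.1 240. ]
 [213.6 240.1]]
```

View pics/w4c.png

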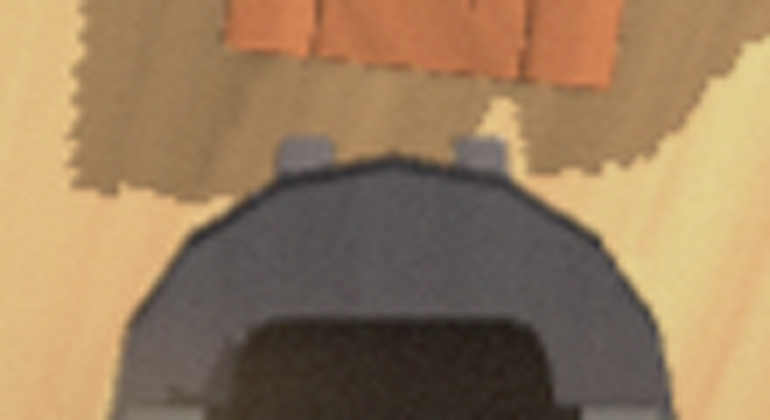

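Run:
```python
from h import *
plan([.48,.08,.28],0)
```

```text
t 5.8 n 6 dr [0.18, 2.76, 0.07]
delta [[0.0316, -0.0094, -0.0129], [0.0322, -0.0095, -0.0113], [0.0327, -0.0096, -0.0097], [0.0331, -0.0096, -0.0081], [0.0335, -0.0097, -0.0065], [0.0337, -0.0098, -0.0048]]
```

>>> {"method": "play_rows", "body": {
  "delta_pos": [
    [0.0316, -0.01, -0.0129],
    [0.0322, -0.01, -0.0113],
    [0.0327, -0.01, -0.0097],
    [0.0331, -0.01, -0.0081],
    [0.0335, -0.01, -0.0065],
    [0.0337, -0.01, -0.0048],
    [0, 0, 0],
    [0, 0, 0]
  ],
  "dr": [
    [0.18, 2.76, 0],
    [0.18, 2.76, 0],
    [0.18, 2.76, 0],
    [0.18, 2.76, 0],
    [0.18, 2.76, 0],
    [0.18, 2.76, 0],
    [0, 0, 0],
    [0, 0, 0]
  ],
  "gripper": [1, 1, 1, 1, 1, 1, 1, 1]
}}

```text
t: 6.43
tool_pos: [0.4724, 0.0696, 0.2711]
tool_rot: [0.489, -0.506, 0.506, -0.499]
ft_force: [-0.6, 0.1, -1.0]
opening: 0.0213
```

Run:
```python
from h import *
st();snap("wrist","wA");crop("wA",0,0,512,384,1.5,"wAc")
plan([.60,-.02,.28],90)
```

```text
t 6.43 pos [0.4724 0.0696 0.2711] y [-0.024 -0.009 -1.   ] z [ 1.    -0.011 -0.024] F [-0.6  0.1 -1. ] T [ 0.11 -0.03  0.03] op 0.0213 q [ 0.32  0.17 -0.63  1.89  0.11  1.14 -0.36]
t 6.5 n 13 dr [0.12, -6.97, -0.05]
delta [[0.0068, -0.0009, 0.0099], [0.0079, -0.0008, 0.009], [0.0089, -0.0008, 0.0079], [0.0098, -0.0008, 0.0068], [0.0106, -0.0008, 0.0056], [0.0112, -0.0008, 0.0042], [0.0116, -0.0007, 0.0029], [0.0119, -0.0007, 0.0014], [0.012, -0.0007, -0.0], [0.0119, -0.0007, -0.0015], [0.0116, -0.0007, -0.0029], [0.0112, -0.0007, -0.0043], [0.0106, -0.0007, -0.0056]]
```

View pics/wAc.png

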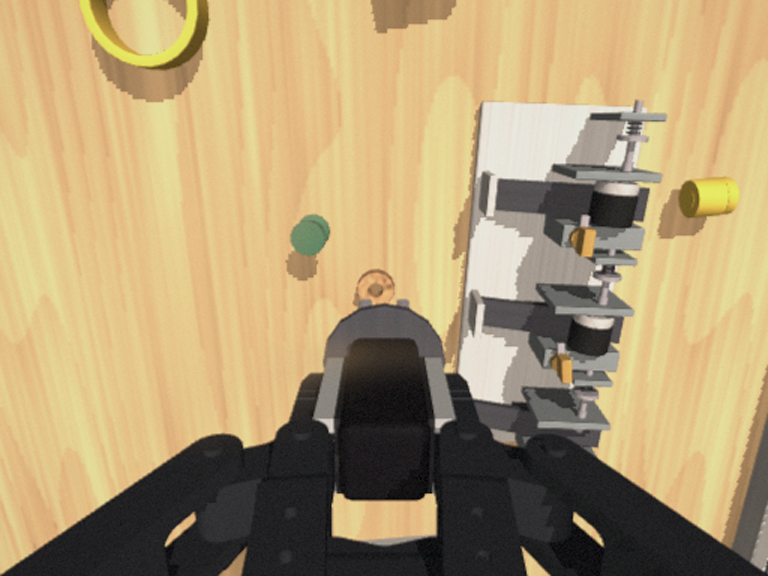

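>>> {"method": "play_rows", "body": {
  "delta_pos": [
    [0.0068, -0.001, 0.0099],
    [0.0079, -0.001, 0.009],
    [0.0089, -0.001, 0.0079],
    [0.0098, -0.001, 0.0068],
    [0.0106, -0.001, 0.0056],
    [0.0112, -0.001, 0.0042],
    [0.0116, -0.001, 0.0029],
    [0.0119, -0.001, 0.0014],
    [0.012, -0.001, 0],
    [0.0119, -0.001, -0.0015]
  ],
  "dr": [
    [0.1, -6.97, 0],
    [0.1, -6.97, 0],
    [0.1, -6.97, 0],
    [0.1, -6.97, 0],
    [0.1, -6.97, 0],
    [0.1, -6.97, 0],
    [0.1, -6.97, 0],
    [0.1, -6.97, 0],
    [0.1, -6.97, 0],
    [0.1, -6.97, 0]
  ],
  "gripper": [1, 1, 1, 1, 1, 1, 1, 1, 1, 1]
}}

```text
t: 7.32
tool_pos: [0.5707, 0.0162, 0.2673]
tool_rot: [0.698, -0.697, 0.126, -0.104]
ft_force: [0.7, -0.1, -1.0]
opening: 0.0213
```

Run:
```python
from h import *
st();plan([.60,-.02,.28],90)
```

```text
t 7.32 pos [0.5707 0.0162 0.2673] y [-0.03   0.006 -1.   ] z [ 0.32   0.947 -0.004] F [ 0.7 -0.1 -1. ] T [-0.05 -0.01 -0.03] op 0.0213 q [ 0.49  0.38 -0.77  1.69  0.27  1.21  0.9 ]
t 7.3 n 3 dr [-0.01, -6.23, -0.59]
delta [[0.013, -0.0046, -0.0083], [0.012, -0.0045, -0.0097], [0.011, -0.0043, -0.011]]
```

>>> {"method": "play_rows", "body": {
  "delta_pos": [
    [0.013, -0.0046, -0.0083],
    [0.012, -0.0045, -0.0097],
    [0.011, -0.0043, -0.011],
    [0, 0, 0],
    [0, 0, 0]
  ],
  "dr": [
    [0, -6.23, -0.59],
    [0, -6.23, -0.59],
    [0, -6.23, -0.59],
    [0, 0, 0],
    [0, 0, 0]
  ],
  "gripper": [1, 1, 1, 1, 1]
}}

```text
t: 7.73
tool_pos: [0.6025, -0.014, 0.2727]
tool_rot: [0.711, -0.704, -0.007, 0.014]
ft_force: [0.3, -0.0, -1.3]
opening: 0.021
```

Run:
```python
from h import *
st();snap("wrist","wB");crop("wB",0,0,512,384,1.5,"wBc")
```

```text
t 7.73 pos [ 0.6025 -0.014   0.2727] y [-0.009  0.01  -1.   ] z [-0.029  1.     0.01 ] F [ 0.3 -0.  -1.3] T [ 0.04  0.02 -0.04] op 0.021 q [ 0.56  0.44 -0.83  1.62  0.33  1.24  1.27]
```

View pics/wBc.png

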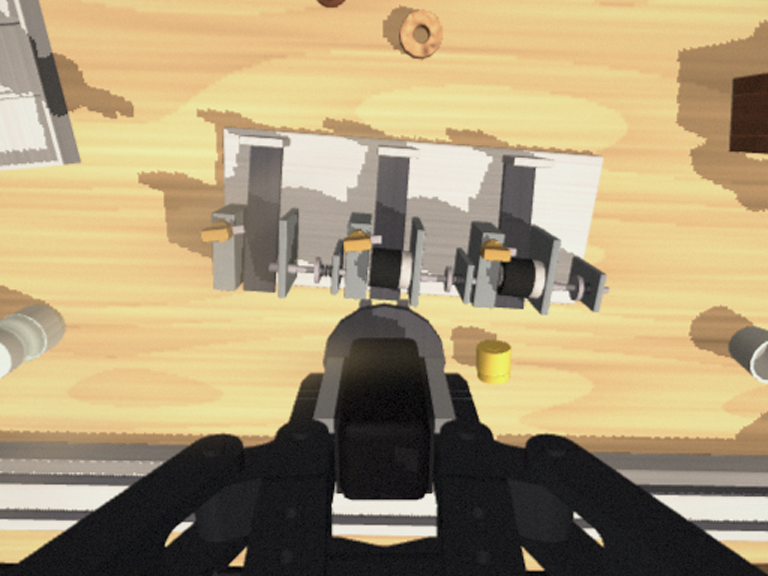

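Run:
```python
from h import *
crop("wB",125,80,155,130,5,"wB1");crop("wB",270,85,155,130,5,"wB2");crop("wA",305,60,155,220,3.5,"wA1")
crop("w1",210,70,125,265,2.2,"w1x")
```

```text
(no output)
```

View pics/wB1.png

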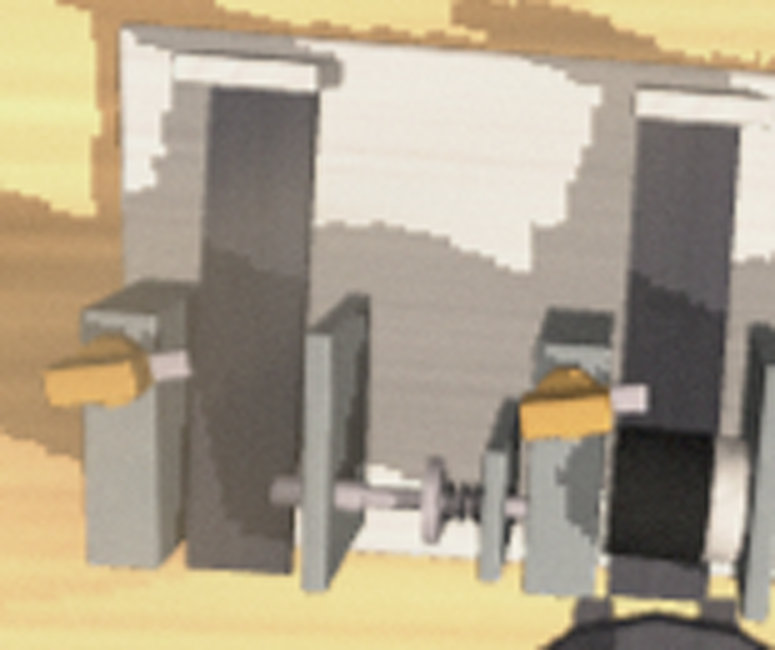

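View pics/wB2.png

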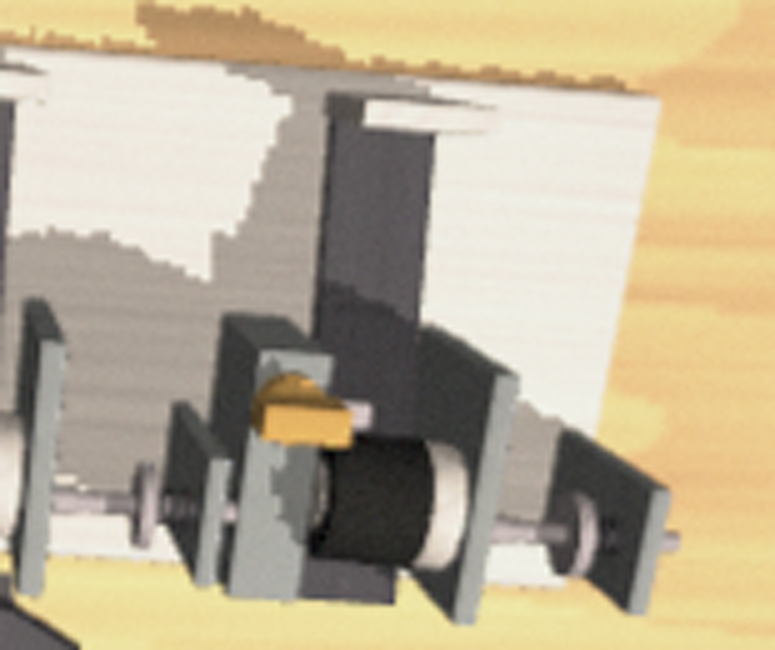

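Run:
```python
from h import *
crop("wA",365,135,75,125,6,"a");
crop("w1",240,140,75,100,6,"b");crop("w1",240,235,75,100,6,"c")
a=cv2.imread("pics/b.png");b=cv2.imread("pics/c.png");cv2.imwrite("pics/w1y.png",cv2.resize(np.hstack([a,b]),(800,533)))
```

```text
(no output)
```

View pics/w1y.png

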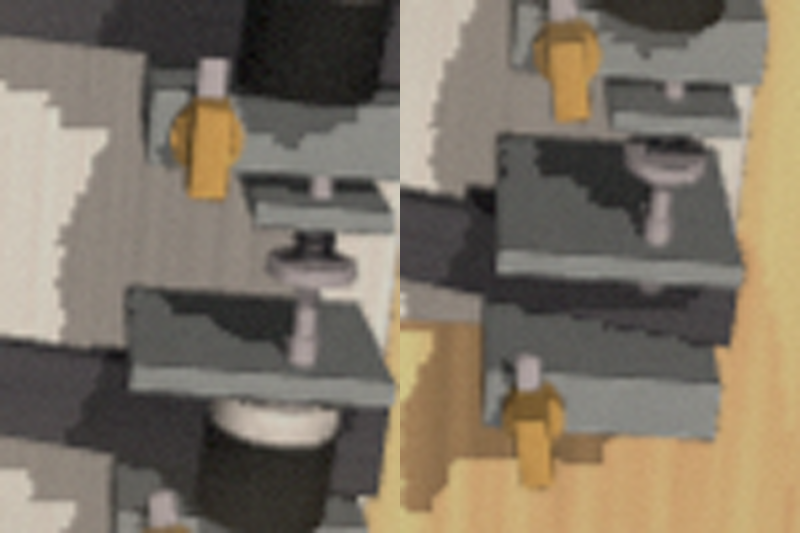

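```bash
cat > fit.py <<'E'
from h import *
from scipy.optimize import least_squares
B=load("wB")
f1=lambda u,v:(125+u/5-.4,80+v/5-.4); f2=lambda u,v:(270+u/5-.4,85+v/5-.4)
C=[onz(B,f1(122,28),.01),onz(B,f2(658,98),.01)]
ribs=[[(45,372),(133,362),(138,395),(52,405)],[(522,405),(610,393),(612,430),(525,440)],[(258,408),(350,403),(352,447),(262,443)]]
print('corners',np.round(C,4),np.linalg.norm(C[1]-C[0]))
d=C[1]-C[0];print('stand yaw',np.degrees(np.arctan2(-d[0],d[1])))
for r,f in zip(ribs,(f1,f1,f2)):
    P=[onz(B,f(*p),.077) for p in r];c=np.mean(P,0)
    e=(P[1]-P[0]+P[2]-P[3])/2;w=(P[0]-P[3]+P[1]-P[2])/2
    print('rib',c.round(4),'len',np.linalg.norm(e).round(4),'wid',np.linalg.norm(w).round(4),'yaw',np.degrees(np.arctan2(-e[0],e[1])).round(1))
E
python3 fit.py
```

```text
corners [[ 0.5294 -0.1372  0.01  ]
 [ 0.5428  0.1591  0.01  ]] 0.2965934099907727
stand yaw -2.57702867076265
rib [ 0.599  -0.1284  0.077 ] len 0.0182 wid 0.0069 yaw 8.1
rib [ 0.6036 -0.0306  0.077 ] len 0.0183 wid 0.0076 yaw 8.8
rib [0.6082 0.0664 0.077 ] len 0.0191 wid 0.0086 yaw 1.7
```

```bash
cat > ov.py <<'E'
from h import *
import sys
def ribpts(c,yaw):
    a=np.radians(yaw);ey=np.array([-np.sin(a),np.cos(a),0]);ex=np.array([np.cos(a),np.sin(a),0])
    return np.array([np.array(c)+ex*sx*.004+ey*sy*.0095 for sx,sy in((-1,-1),(-1,1),(1,1),(1,-1))])
R_=[([.599,-.1284,.077],8.1),([.6036,-.0306,.077],8.8),([.6082,.0664,.077],1.7)]
def over(n,u0,v0,w,h,f,out):
    im=cv2.imread(f"pics/{n}.png")[v0:v0+h,u0:u0+w];im=cv2.resize(im,None,fx=f,fy=f,interpolation=cv2.INTER_CUBIC)
    k=load(n)
    for c,y in R_:
        q=((proj(k,ribpts(c,y))-[u0,v0]+.5)*f).astype(np.int32);cv2.polylines(im,[q],True,(255,0,0),1)
    cv2.imwrite(f"pics/{out}.png",im)
if __name__=="__main__":
    over("w1",240,140,80,190,3,"ow1");over("wA",365,135,75,125,4,"owA");over("wB",125,80,240,130,3,"owB")
    a,b=cv2.imread("pics/ow1.png"),cv2.imread("pics/owA.png")
    c=np.zeros((570,540,3),np.uint8);c[:,:240]=a;c[:500,240:540]=b;cv2.imwrite("pics/oo.png",c)
E
python3 ov.py
```

```text
(no output)
```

View pics/oo.png

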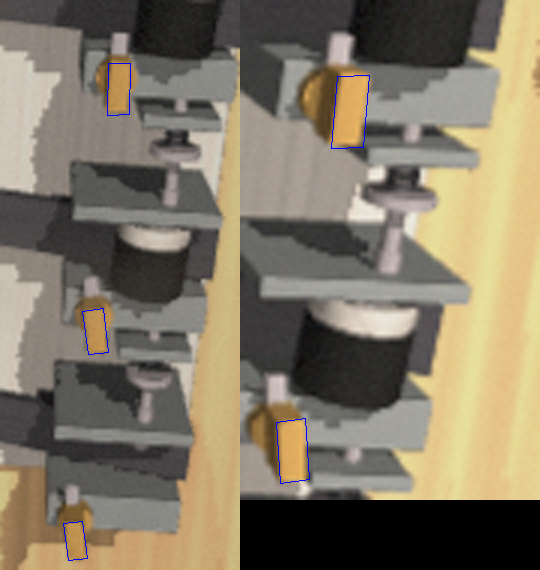

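View pics/owB.png

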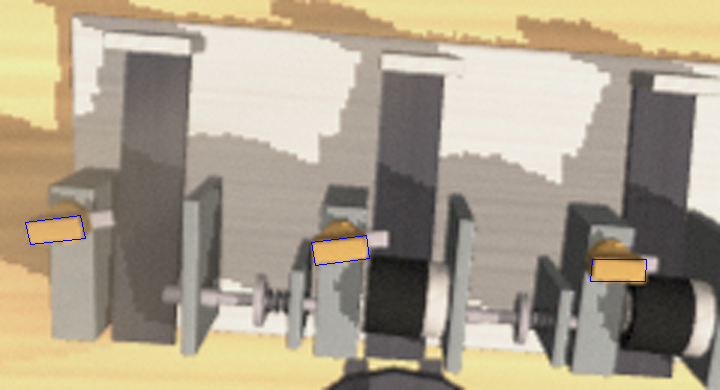

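```bash
cat > seg.py <<'E'
from h import *
from ov import R_,ribpts
def ribseg(n,c,yaw,r=16):
    k=load(n);p=proj(k,c)[0];u0,v0=int(p[0])-r,int(p[1])-r
    im=cv2.imread(f"pics/{n}.png")[v0:v0+2*r,u0:u0+2*r]
    F=8;im=cv2.resize(im,None,fx=F,fy=F,interpolation=cv2.INTER_CUBIC).astype(int)
    b,g,rr=im[...,0],im[...,1],im[...,2]
    m=((rr>190)&(rr-b>110)&(g<190)).astype(np.uint8)
    nl,lab,stt,cen=cv2.connectedComponentsWithStats(m)
    if nl<2:return None
    # nearest big
    i=max(range(1,nl),key=lambda i:stt[i,4])
    mm=(lab==i);cnt=max(cv2.findContours(mm.astype(np.uint8),cv2.RETR_EXTERNAL,cv2.CHAIN_APPROX_NONE)[0],key=len)
    rect=cv2.minAreaRect(cnt)
    ctr=np.array(rect[0])/F+[u0,v0]-.5+.5/F
    return ctr,np.array(rect[1])/F,p
if __name__=="__main__":
  for n in("w1","wA","wB"):
    for c,y in R_:
        try:
            r=ribseg(n,c,y);print(n,c,'seg',r[0].round(2),'size',r[1].round(1),'pred',r[2].round(2),'diff',(r[0]-r[2]).round(2), 'world',onz(load(n),r[0],.077).round(4))
        except Exception as e:print(n,c,e)
E
python3 seg.py
```

```text
w1 [0.599, -0.1284, 0.077] seg [265.1  319.74] size [10.9  4. ] pred [264.75 319.89] diff [ 0.34 -0.15] world [ 0.5994 -0.1282  0.077 ]
w1 [0.6036, -0.0306, 0.077] seg [272.92 252.42] size [3.  7.2] pred [271.42 250.11] diff [1.5  2.32] world [ 0.6055 -0.0336  0.077 ]
w1 [0.6082, 0.0664, 0.077] seg [279.55 168.62] size [ 4.8 15.3] pred [279.17 169.31] diff [ 0.38 -0.68] world [0.6086 0.0672 0.077 ]
wA [0.599, -0.1284, 0.077] 'NoneType' object is not subscriptable
wA [0.6036, -0.0306, 0.077] seg [377.6  246.98] size [14.6  5.7] pred [377.76 247.31] diff [-0.16 -0.33] world [ 0.6034 -0.0302  0.077 ]
wA [0.6082, 0.0664, 0.077] seg [392.11 161.7 ] size [ 6.6 18. ] pred [392.12 162.53] diff [-0.02 -0.84] world [0.6081 0.0673 0.077 ]
wB [0.599, -0.1284, 0.077] seg [142.61 157.1 ] size [ 7.  17.2] pred [142.99 156.31] diff [-0.38  0.79] world [ 0.5998 -0.1288  0.077 ]
wB [0.6036, -0.0306, 0.077] seg [237.69 163.26] size [ 6.8 17.5] pred [238.09 163.04] diff [-0.39  0.22] world [ 0.6038 -0.031   0.077 ]
wB [0.6082, 0.0664, 0.077] seg [330.88 169.81] size [16.8  6.8] pred [330.75 169.63] diff [0.12 0.18] world [0.6084 0.0665 0.077 ]
```

Run:
```python
from h import *
plan([.5996,-.1285,.18],8)
```

```text
t 7.8 n 12 dr [-0.0, 6.97, -0.07]
delta [[-0.0004, 0.0076, -0.0096], [0.0007, 0.0076, -0.0096], [0.0019, 0.0076, -0.0094], [0.003, 0.0076, -0.0091], [0.0041, 0.0076, -0.0087], [0.0051, 0.0076, -0.0081], [0.006, 0.0077, -0.0074], [0.0069, 0.0077, -0.0067], [0.0076, 0.0077, -0.0058], [0.0082, 0.0077, -0.0048], [0.0088, 0.0077, -0.0038], [0.0091, 0.0077, -0.0027]]
```

>>> {"method": "play_rows", "body": {
  "delta_pos": [
    [-0.0004, 0.005, -0.0096],
    [0.0007, 0.005, -0.0096],
    [0.0019, 0.005, -0.0094],
    [0.003, 0.005, -0.0091],
    [0.0041, 0.005, -0.0087],
    [0.0051, 0.005, -0.0081],
    [0.006, 0.005, -0.0074],
    [0.0069, 0.005, -0.0067],
    [0.0076, 0.005, -0.0058],
    [0.0082, 0.005, -0.0048]
  ],
  "dr": [
    [0, 6.97, 0],
    [0, 6.97, 0],
    [0, 6.97, 0],
    [0, 6.97, 0],
    [0, 6.97, 0],
    [0, 6.97, 0],
    [0, 6.97, 0],
    [0, 6.97, 0],
    [0, 6.97, 0],
    [0, 6.97, 0]
  ],
  "gripper": [1, 1, 1, 1, 1, 1, 1, 1, 1, 1]
}}

```text
t: 8.62
tool_pos: [0.5917, -0.0911, 0.2158]
tool_rot: [0.581, -0.579, 0.414, -0.396]
ft_force: [-0.0, -0.2, -1.7]
opening: 0.0216
```

Run:
```python
from h import *
st();plan([.5996,-.1285,.17],8)
```

```text
t 8.62 pos [ 0.5917 -0.0911  0.2158] y [-0.019  0.017 -1.   ] z [ 0.939  0.345 -0.012] F [-0.  -0.2 -1.7] T [-0.05 -0.04 -0.03] op 0.0216 q [ 0.49  0.42 -0.53  1.7   0.21  1.1   0.24]
t 8.6 n 2 dr [0.41, 6.07, -0.6]
delta [[0.0194, 0.0225, -0.0025], [0.0193, 0.0227, -0.0006]]
```

>>> {"method": "play_rows", "body": {
  "delta_pos": [
    [0.0131, 0.015, -0.0017],
    [0.013, 0.015, -0.0012],
    [0.013, 0.015, -0.0006],
    [0, 0, 0],
    [0, 0, 0]
  ],
  "dr": [
    [0.3, 4.05, -0.4],
    [0.3, 4.05, -0.4],
    [0.3, 4.05, -0.4],
    [0, 0, 0],
    [0, 0, 0]
  ],
  "gripper": [1, 1, 1, 1, 1]
}}

```text
t: 9.03
tool_pos: [0.5956, -0.1234, 0.1668]
tool_rot: [-0.53, 0.531, -0.469, 0.467]
ft_force: [-0.1, 0.0, -0.2]
opening: 0.0214
```

Run:
```python
from h import *
st();plan([.5996,-.1285,.146],8)
```

```text
t 9.03 pos [ 0.5956 -0.1234  0.1668] y [-0.003  0.001 -1.   ] z [ 0.992  0.124 -0.003] F [-0.1  0.  -0.2] T [ 0.06 -0.04  0.02] op 0.0214 q [ 0.47  0.46 -0.45  1.75  0.24  0.99  0.05]
t 9.0 n 1 dr [0.17, -0.85, -0.09]
delta [[0.0056, 0.0208, 0.0034]]
```

>>> {"method": "play_rows", "body": {
  "delta_pos": [
    [0.0045, 0.01, 0.0034],
    [0.0025, 0.008, 0.001],
    [0, 0, 0],
    [0, 0, 0]
  ],
  "dr": [
    [0.17, -0.85, 0],
    [0, 0, 0],
    [0, 0, 0],
    [0, 0, 0]
  ],
  "gripper": [1, 1, 1, 1]
}}

```text
t: 9.37
tool_pos: [0.6022, -0.1251, 0.149]
tool_rot: [0.537, -0.534, 0.462, -0.461]
ft_force: [0.0, 0.0, -1.1]
opening: 0.021
```

Run:
```python
from h import *
st();snap("wrist","wC");crop("wC",175,110,160,120,5,"wCc")
plan([.5996,-.1285,.146],8)
```

```text
t 9.37 pos [ 0.6022 -0.1251  0.149 ] y [ 0.002  0.004 -1.   ] z [0.989 0.148 0.003] F [ 0.   0.  -1.1] T [-0.01 -0.    0.05] op 0.021 q [ 0.47  0.49 -0.45  1.75  0.25  0.96  0.07]
t 9.4 n 1 dr [-0.14, 0.53, -0.2]
delta [[0.003, 0.003, -0.003]]
```

View pics/wCc.png

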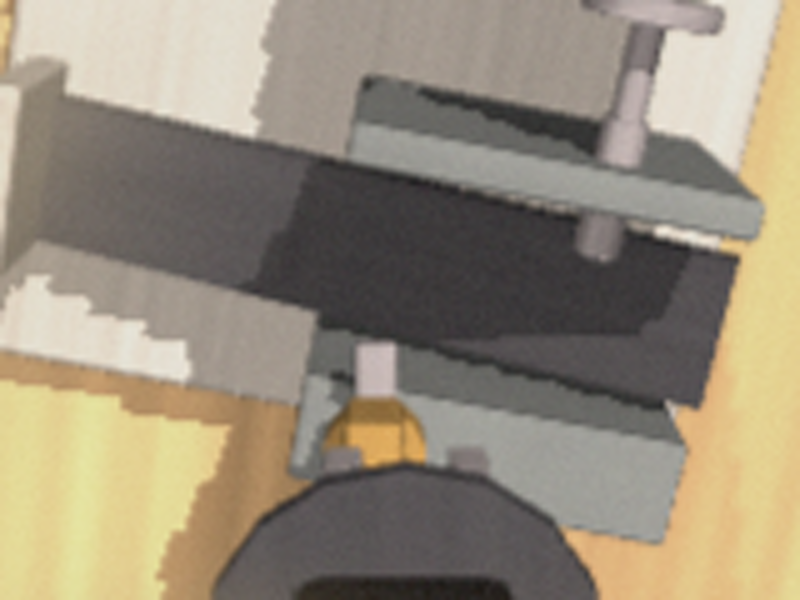

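>>> {"method": "play_rows", "body": {
  "delta_pos": [
    [0.003, 0.004, -0.004],
    [0, 0, 0],
    [0, 0, 0]
  ],
  "dr": [
    [-0.14, 0.3, 0],
    [0, 0, 0],
    [0, 0, 0]
  ],
  "gripper": [1, 1, 1]
}}

```text
t: 9.67
tool_pos: [0.5989, -0.1283, 0.1456]
tool_rot: [0.536, -0.534, 0.463, -0.462]
ft_force: [-0.7, -0.2, -0.1]
opening: 0.0214
```

Run:
```python
from h import *
st();snap("wrist","wD");crop("wD",205,160,100,75,7,"wDc")
plan([.5985,-.1287,.142],8)
```

```text
t 9.67 pos [ 0.5989 -0.1283  0.1456] y [ 0.001  0.004 -1.   ] z [0.99  0.144 0.002] F [-0.7 -0.2 -0.1] T [-0.02 -0.06 -0.01] op 0.0214 q [ 0.48  0.49 -0.45  1.76  0.25  0.95  0.07]
t 9.7 n 1 dr [-0.05, 0.24, -0.19]
delta [[0.0001, 0.0035, -0.0001]]
```

View pics/wDc.png

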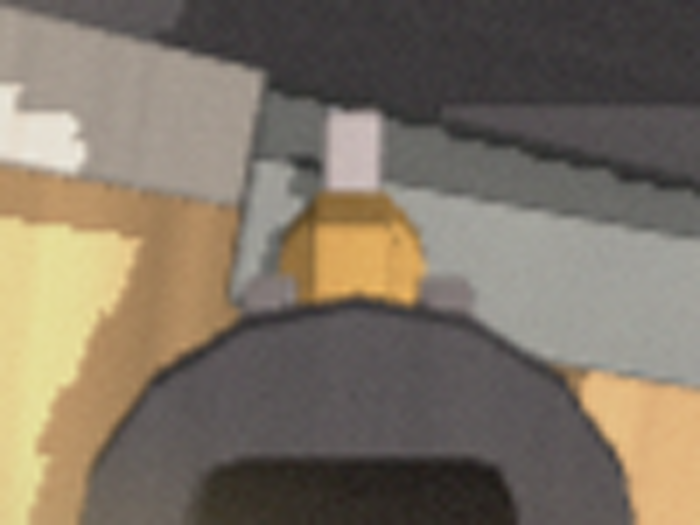

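>>> {"method": "play_rows", "body": {
  "delta_pos": [
    [0, 0.006, 0],
    [0, 0.005, 0],
    [0, 0, 0],
    [0, 0, 0]
  ],
  "dr": [
    [0, 0.2, 0],
    [0, 0, 0],
    [0, 0, 0],
    [0, 0, 0]
  ],
  "gripper": [1, 1, 1, 1]
}}

```text
t: 10.05
tool_pos: [0.5987, -0.1289, 0.1338]
tool_rot: [0.535, -0.533, 0.464, -0.464]
ft_force: [0.8, -0.4, -0.8]
opening: 0.0216
```

Run:
```python
from h import *
st();plan([.5985,-.1287,.129],8)
```

```text
t 10.05 pos [ 0.5987 -0.1289  0.1338] y [ 0.001  0.003 -1.   ] z [0.99  0.139 0.002] F [ 0.8 -0.4 -0.8] T [-0.01  0.01  0.02] op 0.0216 q [ 0.47  0.51 -0.44  1.77  0.26  0.93  0.06]
t 10.1 n 1 dr [-0.09, -0.0, -0.16]
delta [-0.0002, 0.0048, -0.0002]
```

>>> {"method": "play_rows", "body": {
  "delta_pos": [
    [0, 0.005, 0],
    [0, 0, 0],
    [0, 0, 0]
  ],
  "dr": [
    [0, 0, 0],
    [0, 0, 0],
    [0, 0, 0]
  ],
  "gripper": [1, 1, 1]
}}

```text
t: 10.3
tool_pos: [0.5988, -0.1287, 0.128]
tool_rot: [0.535, -0.533, 0.464, -0.463]
ft_force: [-1.0, -0.5, -0.9]
opening: 0.0212
```

Run:
```python
from h import *
st();plan([.5985,-.1287,.129],90,w=4)
```

```text
t 10.3 pos [ 0.5988 -0.1287  0.128 ] y [ 0.001  0.003 -1.   ] z [0.99  0.139 0.001] F [-1.  -0.5 -0.9] T [-0.01 -0.04 -0.01] op 0.0212 q [ 0.47  0.51 -0.44  1.77  0.26  0.92  0.06]
t 10.3 n 21 dr [-0.01, -3.9, -0.0]
delta [[-0.0, -0.0, -0.0], [-0.0, -0.0, -0.0], [-0.0, -0.0, -0.0], [-0.0, -0.0, -0.0], [-0.0, -0.0, -0.0], [-0.0, -0.0, -0.0], [-0.0, -0.0, -0.0], [-0.0, -0.0, -0.0], [-0.0, -0.0, -0.0], [-0.0, -0.0, -0.0], [-0.0, -0.0, -0.0], [-0.0, -0.0, -0.0], [-0.0, -0.0, -0.0], [-0.0, -0.0, -0.0], [-0.0, -0.0, -0.0], [-0.0, -0.0, -0.0], [-0.0, -0.0, -0.0], [-0.0, -0.0, -0.0], [-0.0, -0.0, -0.0], [-0.0, -0.0, -0.0], [-0.0, -0.0, -0.0]]
```

>>> {"method": "play_rows", "body": {
  "delta_pos": [
    [0.0001, 0, 0],
    [0.0001, 0, 0],
    [0.0001, 0, 0],
    [0.0001, 0, 0],
    [0.0001, 0, 0],
    [0.0001, 0, 0],
    [0.0001, 0, 0],
    [0.0001, 0, 0],
    [0, 0, 0]
  ],
  "dr": [
    [0, -4.5, 0],
    [0, -4.5, 0],
    [0, -4.5, 0],
    [0, -4.5, 0],
    [0, -4.5, 0],
    [0, -4.5, 0],
    [0, -4.5, 0],
    [0, -4.5, 0],
    [0, 0, 0]
  ],
  "gripper": [1, 1, 1, 1, 1, 1, 1, 1, 1]
}}

```text
t: 11.05
tool_pos: [0.5986, -0.1287, 0.1279]
tool_rot: [0.656, -0.654, 0.267, -0.266]
ft_force: [-0.1, -0.3, -0.4]
opening: 0.0213
```

```bash
cat >> h.py <<'E'
def yaw(m): return float(np.degrees(np.arctan2(m[1,2],m[0,2])))
def forkerr(c,zf,o=.0011,L=.061):
    """fork-end centre vs target xy c, and correction in tool axes"""
    s=robot.sense();m=Rq(s["tool_rot"]).as_matrix();p=np.array(s["tool_pos"])+m[:,1]*L+m[:,2]*o
    d=np.array([c[0],c[1],zf])-p
    print("t",round(s["t"],2),"yaw",round(yaw(m),1),"fork",p.round(4),"err world",d.round(4),"tool",(m.T@d).round(4),"F",np.round(s["ft_force"],1),"T",np.round(s["wrist_torque"],2),"q7",round(s["qpos"][6],2),"tilt",m[:,1].round(3))
E
python3 -c "
from h import *
forkerr((.5996,-.1285),.067)"
```

```text
t 11.05 yaw 45.7 fork [ 0.5993 -0.1277  0.067 ] err world [ 0.0003 -0.0008  0.    ] tool [ 0.0007 -0.0001 -0.0004] F [-0.1 -0.3 -0.4] T [-0.04  0.07 -0.08] q7 0.63 tilt [-0.001  0.004 -1.   ]
```

>>> {"method": "play_rows", "body": {
  "delta_pos": [
    [0.0004, 0, -0.0002],
    [0.0003, 0, -0.0001],
    [0.0001, 0, 0],
    [0.0001, 0, 0],
    [0.0001, 0, 0],
    [0.0001, 0, 0],
    [0.0001, 0, 0],
    [0.0001, 0, 0],
    [0.0001, 0, 0],
    [0, 0, 0]
  ],
  "dr": [
    [0, -4.5, 0],
    [0, -4.5, 0],
    [0, -4.5, 0],
    [0, -4.5, 0],
    [0, -4.5, 0],
    [0, -4.5, 0],
    [0, -4.5, 0],
    [0, -4.5, 0],
    [0, -4.5, 0],
    [0, 0, 0]
  ],
  "gripper": [1, 1, 1, 1, 1, 1, 1, 1, 1, 1]
}}

```text
t: 11.88
tool_pos: [0.5985, -0.1288, 0.1279]
tool_rot: [0.709, -0.705, 0.021, -0.018]
ft_force: [-0.1, 0.3, -1.1]
opening: 0.0213
```

```bash
python3 -c "
from h import *
forkerr((.5996,-.1285),.067)"
```

```text
t 11.88 yaw 86.9 fork [ 0.5984 -0.1274  0.0669] err world [ 0.0012 -0.0011  0.0001] tool [ 0.0012 -0.0001 -0.001 ] F [-0.1  0.3 -1.1] T [0.04 0.07 0.02] q7 1.25 tilt [-0.003  0.005 -1.   ]
```

>>> {"method": "play_rows", "body": {
  "delta_pos": [
    [0.0006, 0, -0.0005],
    [0.0004, 0, -0.0004],
    [0.0002, 0, 0],
    [0.0001, 0, 0],
    [0, 0, 0]
  ],
  "dr": [
    [0, -4, 0],
    [0, -4, 0],
    [0, -4, 0],
    [0, -4, 0],
    [0, 0, 0]
  ],
  "gripper": [1, 1, 1, 1, 1]
}}

```text
t: 12.3
tool_pos: [0.5987, -0.1289, 0.1279]
tool_rot: [0.705, -0.701, -0.075, 0.079]
ft_force: [-0.6, 0.8, -0.8]
opening: 0.0217
```

```bash
python3 -c "
from h import *
forkerr((.5996,-.1285),.067)"
```

```text
t 12.3 yaw 102.5 fork [ 0.598  -0.1275  0.0669] err world [ 0.0016 -0.001   0.0001] tool [ 0.0013 -0.0001 -0.0013] F [-0.6  0.8 -0.8] T [ 0.09  0.04 -0.02] q7 1.49 tilt [-0.006  0.006 -1.   ]
```

>>> {"method": "play_rows", "body": {
  "delta_pos": [
    [0.0015, 0, -0.0015],
    [0.001, 0, -0.001],
    [0, 0, 0]
  ],
  "dr": [
    [0, -3, 0],
    [0, -3, 0],
    [0, 0, 0]
  ],
  "gripper": [1, 1, 1]
}}

```text
t: 12.55
tool_pos: [0.5992, -0.129, 0.1278]
tool_rot: [0.702, -0.695, -0.106, 0.114]
ft_force: [0.4, -0.1, 0.2]
opening: 0.0215
```

```bash
python3 -c "
from h import *
forkerr((.5996,-.1285),.067)"
```

```text
t 12.55 yaw 107.9 fork [ 0.598  -0.1274  0.0669] err world [ 0.0016 -0.0011  0.0001] tool [ 0.0011 -0.0002 -0.0015] F [ 0.4 -0.1  0.2] T [-0.12 -0.07 -0.31] q7 1.57 tilt [-0.013  0.008 -1.   ]
```

>>> {"method": "play_rows", "body": {
  "delta_pos": [
    [0, 0, 0],
    [0, 0, 0],
    [0, -0.012, 0],
    [0, -0.02, 0],
    [0, -0.02, 0],
    [0, 0, 0]
  ],
  "dr": [
    [0, 4, 0],
    [0, 4, 0],
    [0, 0, 0],
    [0, 0, 0],
    [0, 0, 0],
    [0, 0, 0]
  ],
  "gripper": [1, 1, 1, 1, 1, 1]
}}

```text
t: 13.05
tool_pos: [0.6006, -0.1299, 0.183]
tool_rot: [0.708, -0.702, -0.049, 0.057]
ft_force: [1.3, 0.5, -0.2]
opening: 0.0212
```

Run:
```python
from h import *
st();snap("wrist","wE");crop("wE",150,100,220,130,3.5,"wEc")
plan([.6022,-.0305,.165],8.5)
```

```text
t 13.05 pos [ 0.6006 -0.1299  0.183 ] y [-0.012  0.007 -1.   ] z [-0.15   0.989  0.009] F [ 1.3  0.5 -0.2] T [ 0.02 -0.11  0.01] op 0.0212 q [ 0.75  0.56 -0.85  1.69  0.46  1.11  1.48]
t 13.1 n 13 dr [0.01, 6.93, -0.07]
delta [[0.0014, 0.0013, 0.0075], [0.0004, 0.0013, 0.0076], [-0.0005, 0.0013, 0.0076], [-0.0014, 0.0013, 0.0075], [-0.0023, 0.0013, 0.0073], [-0.0032, 0.0013, 0.007], [-0.004, 0.0013, 0.0065], [-0.0048, 0.0013, 0.006], [-0.0054, 0.0013, 0.0054], [-0.0061, 0.0013, 0.0047], [-0.0066, 0.0013, 0.0039], [-0.007, 0.0013, 0.0031], [-0.0073, 0.0013, 0.0022]]
```

View pics/wEc.png

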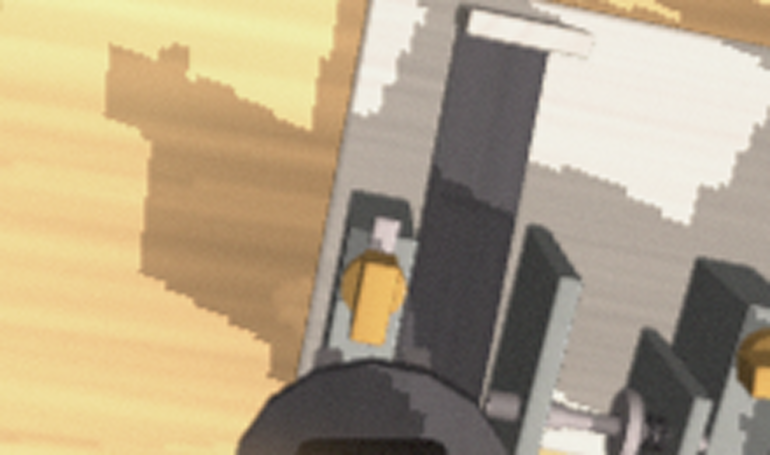

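Screw 1 is open: its arm now points along stand −x, parallel to the channel. On to rib 2.

>>> {"method": "play_rows", "body": {
  "delta_pos": [
    [0.0014, 0, 0.0075],
    [0.0004, 0, 0.0076],
    [-0.0005, 0, 0.0076],
    [-0.0014, 0, 0.0075],
    [-0.0023, 0, 0.0073],
    [-0.0032, 0, 0.007],
    [-0.004, 0, 0.0065],
    [-0.0048, 0, 0.006],
    [-0.0054, 0, 0.0054],
    [-0.0061, 0, 0.0047]
  ],
  "dr": [
    [0, 6.95, 0],
    [0, 6.95, 0],
    [0, 6.95, 0],
    [0, 6.95, 0],
    [0, 6.95, 0],
    [0, 6.95, 0],
    [0, 6.95, 0],
    [0, 6.95, 0],
    [0, 6.95, 0],
    [0, 6.95, 0]
  ],
  "gripper": [1, 1, 1, 1, 1, 1, 1, 1, 1, 1]
}}

```text
t: 13.93
tool_pos: [0.5994, -0.056, 0.1753]
tool_rot: [-0.6, 0.605, -0.377, 0.363]
ft_force: [-0.3, 1.1, -0.5]
opening: 0.0211
```

Run:
```python
from h import *
st();plan([.6025,-.0307,.155],8.5)
```

```text
t 13.93 pos [ 0.5994 -0.056   0.1753] y [-0.021  0.004 -1.   ] z [ 0.892  0.451 -0.017] F [-0.3  1.1 -0.5] T [0.03 0.03 0.  ] op 0.0211 q [ 0.45  0.48 -0.57  1.73  0.28  1.04  0.24]
t 13.9 n 3 dr [0.36, 6.11, -0.2]
delta [[-0.007, 0.0068, 0.0048], [-0.0075, 0.0068, 0.004], [-0.0079, 0.0068, 0.0032]]
```

>>> {"method": "play_rows", "body": {
  "delta_pos": [
    [-0.007, 0.0068, 0.0048],
    [-0.0075, 0.0068, 0.004],
    [-0.0079, 0.0068, 0.0032],
    [0, 0, 0],
    [0, 0, 0]
  ],
  "dr": [
    [0.36, 6.11, -0.2],
    [0.36, 6.11, -0.2],
    [0.36, 6.11, -0.2],
    [0, 0, 0],
    [0, 0, 0]
  ],
  "gripper": [1, 1, 1, 1, 1]
}}

```text
t: 14.35
tool_pos: [0.601, -0.028, 0.1516]
tool_rot: [-0.531, 0.533, -0.466, 0.465]
ft_force: [-0.5, -0.6, -1.1]
opening: 0.0214
```

Run:
```python
from h import *
st();plan([.6025,-.0307,.146],8.5)
```

```text
t 14.35 pos [ 0.601  -0.028   0.1516] y [-0.002 -0.001 -1.   ] z [ 0.991  0.132 -0.002] F [-0.5 -0.6 -1.1] T [-0.05 -0.01  0.03] op 0.0214 q [ 0.34  0.48 -0.49  1.77  0.27  0.96 -0.13]
t 14.3 n 1 dr [0.14, -0.9, 0.05]
delta [[0.0029, 0.0056, 0.0012]]
```

>>> {"method": "play_rows", "body": {
  "delta_pos": [
    [0.0029, 0.0056, 0.0012],
    [0, 0, 0],
    [0, 0, 0]
  ],
  "dr": [
    [0.14, -0.9, 0],
    [0, 0, 0],
    [0, 0, 0]
  ],
  "gripper": [1, 1, 1]
}}

```text
t: 14.6
tool_pos: [0.6026, -0.0325, 0.1454]
tool_rot: [-0.536, 0.537, -0.46, 0.46]
ft_force: [-0.3, 0.2, -1.3]
opening: 0.0211
```

Run:
```python
from h import *
forkerr((.6036,-.0306),.067);snap("wrist","wF");crop("wF",205,160,100,75,7,"wFc")
```

```text
t 14.6 yaw 8.8 fork [ 0.6037 -0.0324  0.0844] err world [-0.0001  0.0018 -0.0174] tool [-0.0018  0.0174  0.0002] F [-0.3  0.2 -1.3] T [ 0.03  0.01 -0.01] q7 -0.1 tilt [-0.    -0.001 -1.   ]
```

View pics/wFc.png

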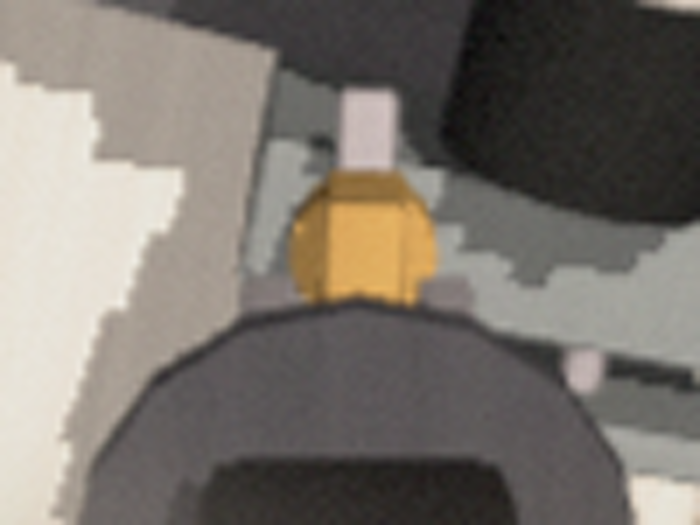

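>>> {"method": "play_rows", "body": {
  "delta_pos": [
    [-0.0018, 0.003, 0.0011],
    [0, 0, 0],
    [0, 0, 0]
  ],
  "dr": [
    [0, 0, 0],
    [0, 0, 0],
    [0, 0, 0]
  ],
  "gripper": [1, 1, 1]
}}

```text
t: 14.9
tool_pos: [0.6038, -0.0325, 0.1422]
tool_rot: [-0.536, 0.537, -0.46, 0.461]
ft_force: [0.3, -0.4, -1.8]
opening: 0.0214
```

Run:
```python
from h import *
forkerr((.6036,-.0306),.067);snap("wrist","wG");crop("wG",205,160,100,75,7,"wGc")
```

```text
t 14.9 yaw 8.7 fork [ 0.6048 -0.0325  0.0812] err world [-0.0012  0.0019 -0.0142] tool [-0.0021  0.0142 -0.0009] F [ 0.3 -0.4 -1.8] T [ 0.02  0.01 -0.  ] q7 -0.11 tilt [-0.    -0.002 -1.   ]
```

View pics/wGc.png

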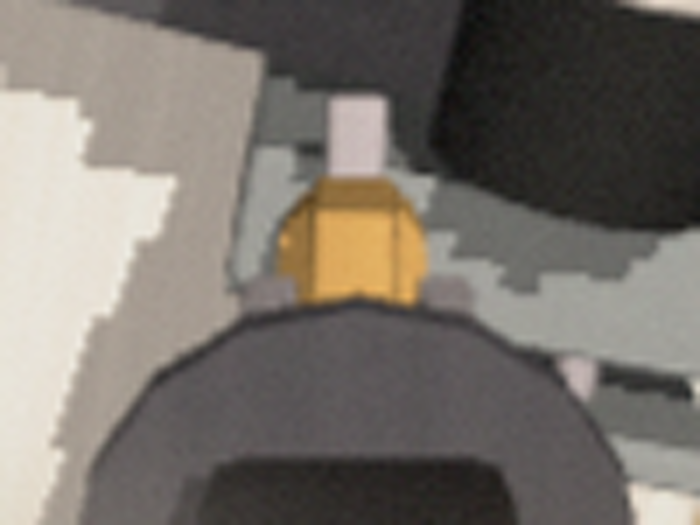

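>>> {"method": "play_rows", "body": {
  "delta_pos": [
    [-0.001, 0.005, -0.0002],
    [-0.001, 0.005, 0],
    [0, 0.004, 0],
    [0, 0, 0],
    [0, 0, 0]
  ],
  "dr": [
    [0, 0, 0],
    [0, 0, 0],
    [0, 0, 0],
    [0, 0, 0],
    [0, 0, 0]
  ],
  "gripper": [1, 1, 1, 1, 1]
}}

```text
t: 15.37
tool_pos: [0.603, -0.0302, 0.1267]
tool_rot: [-0.536, 0.537, -0.46, 0.461]
ft_force: [-0.2, 0.2, -0.8]
opening: 0.0213
```

Run:
```python
from h import *
forkerr((.6042,-.0306),.067)
```

```text
t 15.37 yaw 8.7 fork [ 0.6041 -0.0302  0.0657] err world [ 0.0001 -0.0004  0.0013] tool [ 0.0004 -0.0013  0.0001] F [-0.2  0.2 -0.8] T [ 0.01  0.05 -0.  ] q7 -0.12 tilt [-0.    -0.002 -1.   ]
```

>>> {"method": "play_rows", "body": {
  "delta_pos": [
    [0.0002, -0.0015, 0],
    [0.0002, 0, 0],
    [0.0002, 0, 0],
    [0.0002, 0, 0],
    [0.0002, 0, 0],
    [0.0002, 0, 0],
    [0.0002, 0, 0],
    [0.0002, 0, 0],
    [0.0002, 0, 0],
    [0.0002, 0, 0]
  ],
  "dr": [
    [0, -4.5, 0],
    [0, -4.5, 0],
    [0, -4.5, 0],
    [0, -4.5, 0],
    [0, -4.5, 0],
    [0, -4.5, 0],
    [0, -4.5, 0],
    [0, -4.5, 0],
    [0, -4.5, 0],
    [0, -4.5, 0]
  ],
  "gripper": [1, 1, 1, 1, 1, 1, 1, 1, 1, 1]
}}

```text
t: 16.2
tool_pos: [0.6031, -0.0305, 0.1279]
tool_rot: [-0.675, 0.677, -0.208, 0.207]
ft_force: [-0.6, -0.1, -0.4]
opening: 0.0214
```

Run:
```python
from h import *
forkerr((.6042,-.0306),.067)
```

```text
t 16.2 yaw 55.9 fork [ 0.6036 -0.0296  0.0669] err world [ 0.0006 -0.001   0.0001] tool [ 0.0011 -0.0001 -0.0004] F [-0.6 -0.1 -0.4] T [ 0.11  0.1  -0.06] q7 0.6 tilt [-0.003 -0.001 -1.   ]
```

>>> {"method": "play_rows", "body": {
  "delta_pos": [
    [0.0006, 0, -0.0003],
    [0.0004, 0, 0],
    [0.0002, 0, 0],
    [0.0002, 0, 0],
    [0.0002, 0, 0],
    [0.0002, 0, 0],
    [0.0002, 0, 0],
    [0.0002, 0, 0],
    [0.0002, 0, 0],
    [0, 0, 0]
  ],
  "dr": [
    [0, -5, 0],
    [0, -5, 0],
    [0, -5, 0],
    [0, -5, 0],
    [0, -5, 0],
    [0, -5, 0],
    [0, -5, 0],
    [0, -5, 0],
    [0, -5, 0],
    [0, 0, 0]
  ],
  "gripper": [1, 1, 1, 1, 1, 1, 1, 1, 1, 1]
}}

```text
t: 17.03
tool_pos: [0.6032, -0.0307, 0.1278]
tool_rot: [0.703, -0.702, -0.078, 0.083]
ft_force: [0.8, -0.5, -2.1]
opening: 0.0217
```

Run:
```python
from h import *
forkerr((.6042,-.0306),.067)
```

```text
t 17.03 yaw 103.1 fork [ 0.6024 -0.0296  0.0668] err world [ 0.0018 -0.001   0.0002] tool [ 0.0015 -0.0002 -0.0014] F [ 0.8 -0.5 -2.1] T [ 0.07  0.06 -0.06] q7 1.31 tilt [-0.008  0.    -1.   ]
```

>>> {"method": "play_rows", "body": {
  "delta_pos": [
    [0.001, 0, -0.001],
    [0.001, 0, -0.001],
    [0, 0, 0]
  ],
  "dr": [
    [0, -3, 0],
    [0, -3, 0],
    [0, 0, 0]
  ],
  "gripper": [1, 1, 1]
}}

```text
t: 17.28
tool_pos: [0.6037, -0.0307, 0.1277]
tool_rot: [0.699, -0.696, -0.111, 0.12]
ft_force: [1.7, 0.7, -1.4]
opening: 0.021
```

Run:
```python
from h import *
forkerr((.6042,-.0306),.067)
```

```text
t 17.28 yaw 108.8 fork [ 0.6025 -0.0295  0.0667] err world [ 0.0017 -0.0011  0.0003] tool [ 0.0012 -0.0003 -0.0016] F [ 1.7  0.7 -1.4] T [-0.05 -0.27 -0.34] q7 1.4 tilt [-0.013  0.003 -1.   ]
```

Stop felt on screw 2. Back off and lift.

>>> {"method": "play_rows", "body": {
  "delta_pos": [
    [0, 0, 0],
    [0, 0, 0],
    [0, -0.012, 0],
    [0, -0.02, 0],
    [0, -0.015, 0],
    [0, 0, 0]
  ],
  "dr": [
    [0, 4, 0],
    [0, 4, 0],
    [0, 0, 0],
    [0, 0, 0],
    [0, 0, 0],
    [0, 0, 0]
  ],
  "gripper": [1, 1, 1, 1, 1, 1]
}}

```text
t: 17.78
tool_pos: [0.605, -0.0312, 0.1777]
tool_rot: [0.706, -0.703, -0.058, 0.065]
ft_force: [1.1, -0.2, -0.3]
opening: 0.0213
```

Run:
```python
from h import *
st();snap("wrist","wH");crop("wH",150,100,220,130,3.5,"wHc")
plan([.6074,.0669,.165],2.5)
```

```text
t 17.78 pos [ 0.605  -0.0312  0.1777] y [-0.011  0.002 -1.   ] z [-0.173  0.985  0.004] F [ 1.1 -0.2 -0.3] T [ 0.04 -0.03 -0.  ] op 0.0213 q [ 0.61  0.57 -0.9   1.72  0.49  1.1   1.31]
t 17.8 n 14 dr [0.03, 6.96, -0.05]
delta [[0.0014, 0.0008, 0.0069], [0.0006, 0.0008, 0.007], [-0.0003, 0.0008, 0.007], [-0.0011, 0.0008, 0.0069], [-0.002, 0.0008, 0.0067], [-0.0028, 0.0009, 0.0065], [-0.0035, 0.0009, 0.0061], [-0.0042, 0.0008, 0.0056], [-0.0049, 0.0008, 0.005], [-0.0055, 0.0008, 0.0044], [-0.0059, 0.0008, 0.0037], [-0.0064, 0.0008, 0.003], [-0.0067, 0.0008, 0.0022], [-0.0069, 0.0008, 0.0014]]
```

View pics/wHc.png

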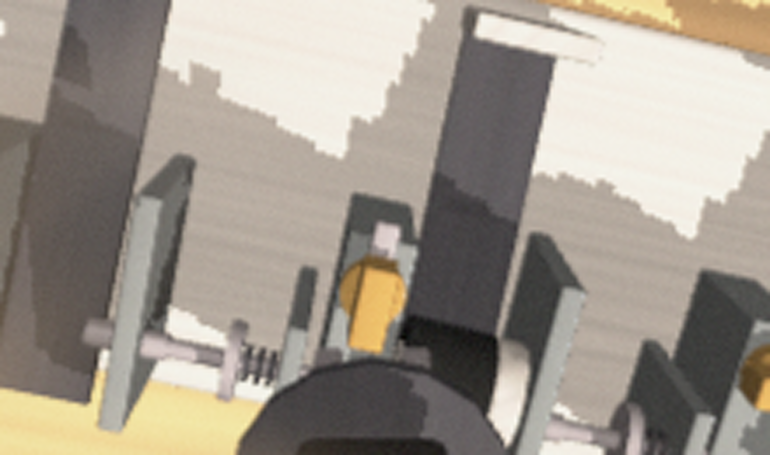

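Screw 2 open as well (arm along the channel). Now rib 3.

>>> {"method": "play_rows", "body": {
  "delta_pos": [
    [0.0014, 0, 0.0069],
    [0.0006, 0, 0.007],
    [-0.0003, 0, 0.007],
    [-0.0011, 0, 0.0069],
    [-0.002, 0, 0.0067],
    [-0.0028, 0, 0.0065],
    [-0.0035, 0, 0.0061],
    [-0.0042, 0, 0.0056],
    [-0.0049, 0, 0.005],
    [-0.0055, 0, 0.0044]
  ],
  "dr": [
    [0, 6.96, 0],
    [0, 6.96, 0],
    [0, 6.96, 0],
    [0, 6.96, 0],
    [0, 6.96, 0],
    [0, 6.96, 0],
    [0, 6.96, 0],
    [0, 6.96, 0],
    [0, 6.96, 0],
    [0, 6.96, 0]
  ],
  "gripper": [1, 1, 1, 1, 1, 1, 1, 1, 1, 1]
}}

```text
t: 18.67
tool_pos: [0.6045, 0.0356, 0.1699]
tool_rot: [-0.602, 0.611, -0.369, 0.357]
ft_force: [-0.0, 0.4, -1.1]
opening: 0.0215
```

Run:
```python
from h import *
st();plan([.6074,.0669,.15],2)
```

```text
t 18.67 pos [0.6045 0.0356 0.1699] y [-0.02  -0.002 -1.   ] z [ 0.881  0.473 -0.019] F [-0.   0.4 -1.1] T [-0.02 -0.    0.  ] op 0.0215 q [ 0.31  0.49 -0.6   1.73  0.32  1.04  0.09]
t 18.7 n 4 dr [0.29, 6.55, -0.04]
delta [[-0.0065, 0.005, 0.0044], [-0.007, 0.005, 0.0036], [-0.0074, 0.005, 0.0028], [-0.0076, 0.005, 0.0019]]
```

>>> {"method": "play_rows", "body": {
  "delta_pos": [
    [-0.0065, 0.005, 0.0044],
    [-0.007, 0.005, 0.0036],
    [-0.0074, 0.005, 0.0028],
    [-0.0076, 0.005, 0.0019],
    [0, 0, 0],
    [0, 0, 0]
  ],
  "dr": [
    [0.29, 6.55, 0],
    [0.29, 6.55, 0],
    [0.29, 6.55, 0],
    [0.29, 6.55, 0],
    [0, 0, 0],
    [0, 0, 0]
  ],
  "gripper": [1, 1, 1, 1, 1, 1]
}}

```text
t: 19.17
tool_pos: [0.6053, 0.0691, 0.1454]
tool_rot: [-0.503, 0.505, -0.497, 0.495]
ft_force: [0.1, 0.0, -0.3]
opening: 0.0209
```

Run:
```python
from h import *
forkerr((.6083,.0669),.085);snap("wrist","wI");crop("wI",205,160,100,75,7,"wIc")
```

```text
t 19.17 yaw 0.9 fork [0.6061 0.0692 0.0844] err world [ 0.0022 -0.0023  0.0006] tool [ 0.0023 -0.0006  0.0021] F [ 0.1  0.  -0.3] T [-0.06 -0.06 -0.03] q7 -0.41 tilt [-0.005  0.    -1.   ]
```

View pics/wIc.png

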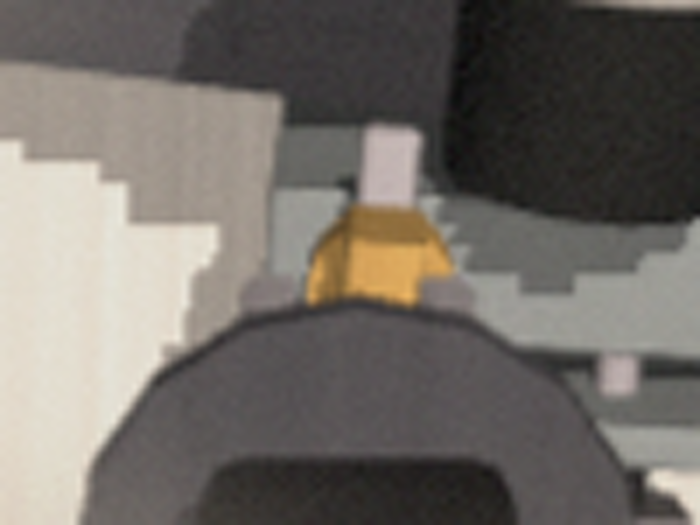

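>>> {"method": "play_rows", "body": {
  "delta_pos": [
    [0.0023, 0.002, 0.0023],
    [0, 0, 0],
    [0, 0, 0]
  ],
  "dr": [
    [0, 0, 0],
    [0, 0, 0],
    [0, 0, 0]
  ],
  "gripper": [1, 1, 1]
}}

```text
t: 19.47
tool_pos: [0.608, 0.065, 0.1433]
tool_rot: [-0.503, 0.506, -0.497, 0.494]
ft_force: [0.4, -0.2, -0.6]
opening: 0.0217
```

Run:
```python
from h import *
forkerr((.6083,.0669),.085);snap("wrist","wJ");crop("wJ",205,160,100,75,7,"wJc")
```

```text
t 19.47 yaw 1.0 fork [0.6088 0.0651 0.0823] err world [-0.0005  0.0018  0.0027] tool [-0.0019 -0.0027 -0.0005] F [ 0.4 -0.2 -0.6] T [ 0.06 -0.02  0.01] q7 -0.4 tilt [-0.005  0.    -1.   ]
```

View pics/wJc.png

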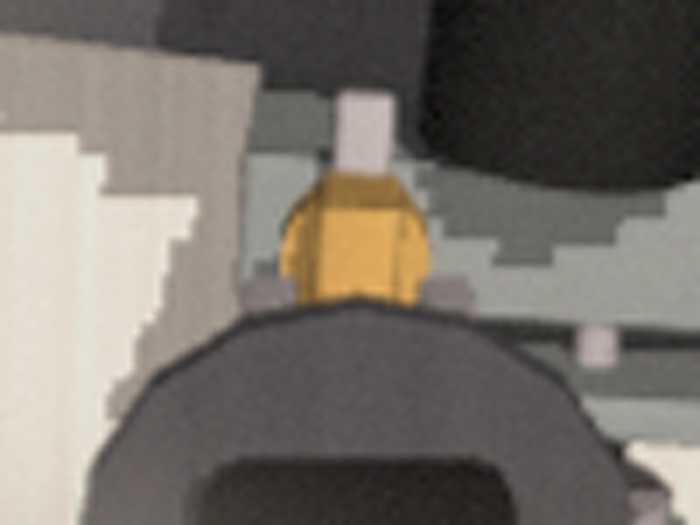

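>>> {"method": "play_rows", "body": {
  "delta_pos": [
    [-0.001, 0.005, 0],
    [-0.001, 0.005, 0],
    [0, 0.004, 0],
    [0, 0, 0],
    [0, 0, 0]
  ],
  "dr": [
    [0, 0, 0],
    [0, 0, 0],
    [0, 0, 0],
    [0, 0, 0],
    [0, 0, 0]
  ],
  "gripper": [1, 1, 1, 1, 1]
}}

```text
t: 19.93
tool_pos: [0.6079, 0.0655, 0.1277]
tool_rot: [-0.503, 0.505, -0.497, 0.495]
ft_force: [0.2, 0.2, -0.3]
opening: 0.0209
```

Run:
```python
from h import *
forkerr((.6088,.0669),.067)
```

```text
t 19.93 yaw 0.9 fork [0.6086 0.0655 0.0667] err world [0.0002 0.0014 0.0003] tool [-0.0014 -0.0003  0.0002] F [ 0.2  0.2 -0.3] T [-0.01 -0.01  0.02] q7 -0.41 tilt [-0.005 -0.    -1.   ]
```

>>> {"method": "play_rows", "body": {
  "delta_pos": [
    [-0.0012, 0, 0],
    [0, 0, 0],
    [0.0002, 0, 0],
    [0.0002, 0, 0],
    [0.0002, 0, 0],
    [0.0002, 0, 0],
    [0.0002, 0, 0],
    [0.0002, 0, 0],
    [0.0002, 0, 0],
    [0.0002, 0, 0]
  ],
  "dr": [
    [0, -5, 0],
    [0, -5, 0],
    [0, -5, 0],
    [0, -5, 0],
    [0, -5, 0],
    [0, -5, 0],
    [0, -5, 0],
    [0, -5, 0],
    [0, -5, 0],
    [0, -5, 0]
  ],
  "gripper": [1, 1, 1, 1, 1, 1, 1, 1, 1, 1]
}}

```text
t: 20.77
tool_pos: [0.6081, 0.0669, 0.1275]
tool_rot: [-0.671, 0.672, -0.224, 0.22]
ft_force: [-0.2, 0.6, -1.4]
opening: 0.0212
```

Run:
```python
from h import *
forkerr((.6088,.0669),.067)
```

```text
t 20.77 yaw 53.4 fork [0.6084 0.0678 0.0665] err world [ 0.0004 -0.0009  0.0005] tool [ 0.0009 -0.0005 -0.0005] F [-0.2  0.6 -1.4] T [ 0.08  0.13 -0.01] q7 0.38 tilt [-0.006  0.    -1.   ]
```

>>> {"method": "play_rows", "body": {
  "delta_pos": [
    [0.0006, 0, -0.0003],
    [0.0004, 0, 0],
    [0.0002, 0, 0],
    [0.0002, 0, 0],
    [0.0002, 0, 0],
    [0.0002, 0, 0],
    [0.0002, 0, 0],
    [0.0002, 0, 0],
    [0.0002, 0, 0],
    [0, 0, 0]
  ],
  "dr": [
    [0, -5, 0],
    [0, -5, 0],
    [0, -5, 0],
    [0, -5, 0],
    [0, -5, 0],
    [0, -5, 0],
    [0, -5, 0],
    [0, -5, 0],
    [0, -5, 0],
    [0, 0, 0]
  ],
  "gripper": [1, 1, 1, 1, 1, 1, 1, 1, 1, 1]
}}

```text
t: 21.6
tool_pos: [0.6083, 0.0671, 0.1273]
tool_rot: [0.705, -0.703, -0.062, 0.07]
ft_force: [0.8, -0.1, -1.3]
opening: 0.0213
```

Run:
```python
from h import *
forkerr((.6088,.0669),.067)
```

```text
t 21.6 yaw 100.7 fork [0.6075 0.0683 0.0663] err world [ 0.0013 -0.0014  0.0007] tool [ 0.001  -0.0007 -0.0016] F [ 0.8 -0.1 -1.3] T [0.01 0.06 0.01] q7 1.1 tilt [-0.011  0.002 -1.   ]
```

>>> {"method": "play_rows", "body": {
  "delta_pos": [
    [0.001, 0, -0.001],
    [0.001, 0, -0.001],
    [0, 0, 0]
  ],
  "dr": [
    [0, -4, 0],
    [0, -4, 0],
    [0, 0, 0]
  ],
  "gripper": [1, 1, 1]
}}

```text
t: 21.85
tool_pos: [0.6087, 0.0671, 0.1273]
tool_rot: [0.7, -0.695, -0.109, 0.119]
ft_force: [0.4, -1.0, 1.4]
opening: 0.0214
```

Run:
```python
from h import *
forkerr((.6088,.0669),.067)
```

```text
t 21.85 yaw 108.5 fork [0.6074 0.0684 0.0663] err world [ 0.0014 -0.0015  0.0007] tool [ 0.0009 -0.0007 -0.0019] F [ 0.4 -1.   1.4] T [-0.18  0.05 -0.41] q7 1.22 tilt [-0.016  0.005 -1.   ]
```

>>> {"method": "play_rows", "body": {
  "delta_pos": [
    [0, 0, 0],
    [0, 0, 0],
    [0, -0.012, 0],
    [0, -0.02, 0],
    [0, -0.015, 0],
    [0, 0, 0]
  ],
  "dr": [
    [0, 4, 0],
    [0, 4, 0],
    [0, 0, 0],
    [0, 0, 0],
    [0, 0, 0],
    [0, 0, 0]
  ],
  "gripper": [1, 1, 1, 1, 1, 1]
}}

```text
t: 22.35
tool_pos: [0.6103, 0.0667, 0.1775]
tool_rot: [0.706, -0.703, -0.054, 0.064]
ft_force: [0.2, 0.0, -1.2]
opening: 0.0212
```

Run:
```python
from h import *
st();snap("wrist","wK");crop("wK",100,80,290,150,2.7,"wKc")
```

```text
t 22.35 pos [0.6103 0.0667 0.1775] y [-0.013  0.004 -1.   ] z [-0.167  0.986  0.006] F [ 0.2  0.  -1.2] T [ 0.1  -0.05 -0.03] op 0.0212 q [ 0.46  0.6  -0.93  1.7   0.51  1.12  1.13]
```

View pics/wKc.png

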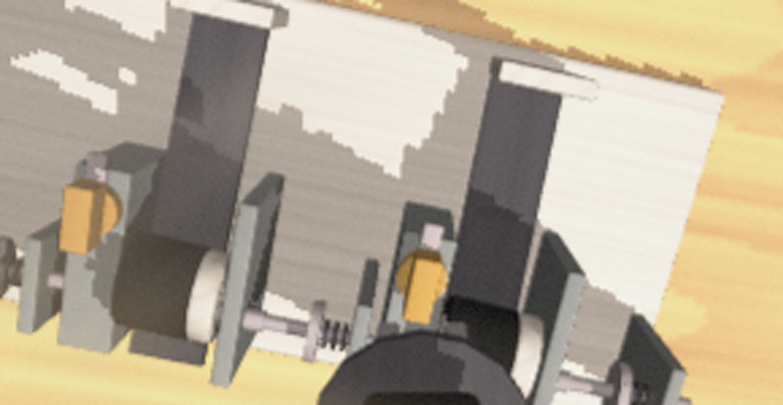

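Run:
```python
from h import *
B=load("wB");f1=lambda u,v:(125+u/5-.4,80+v/5-.4); f2=lambda u,v:(270+u/5-.4,85+v/5-.4)
for n,f,r,c in(('1',f1,(380,494),(433,498)),('2',f2,(95,500),(147,503)),('3',f2,(525,531),(580,535))):
    print(n,'rod',onz(B,f(*r),.055).round(4),'collar',onz(B,f(*c),.055).round(4))
K=load("wK");g=lambda u,v:(100+u/2.7-.3,80+v/2.7-.3)
print('wK b2 rod',onz(K,g(275,322),.055).round(4),'collar',onz(K,g(315,331),.055).round(4))
print('wK b3 rod',onz(K,g(585,382),.055).round(4),'collar',onz(K,g(625,386),.055).round(4))
# rod3 in wA / w1 : 
crop("wA",385,60,70,60,10,"wAr")
```

```text
1 rod [ 0.6273 -0.0732  0.055 ] collar [ 0.6279 -0.0613  0.055 ]
2 rod [0.6321 0.0258 0.055 ] collar [0.6325 0.0376 0.055 ]
3 rod [0.637  0.1242 0.055 ] collar [0.6376 0.1369 0.055 ]
wK b2 rod [0.632  0.0246 0.055 ] collar [0.633  0.0372 0.055 ]
wK b3 rod [0.636  0.1243 0.055 ] collar [0.6353 0.1372 0.055 ]
```

View pics/wAr.png

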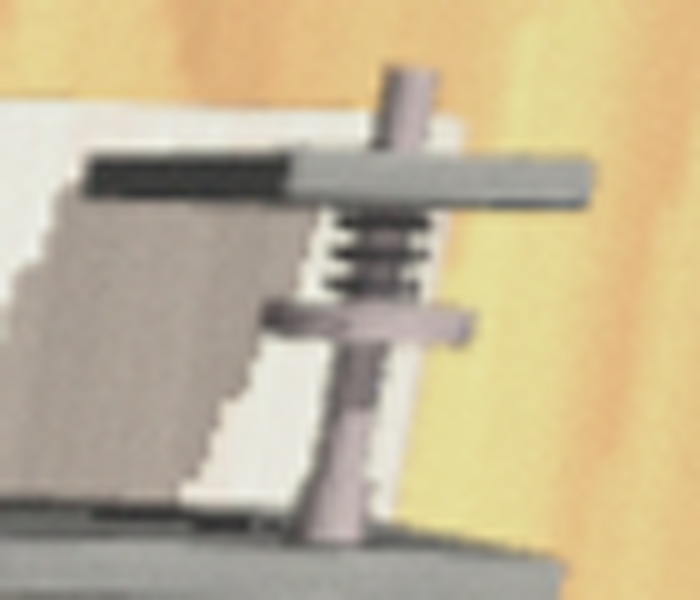

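Run:
```python
from h import *
plan([.6354,.1236,.17],-2.6)
```

```text
t 22.4 n 15 dr [0.03, 6.81, -0.06]
delta [[0.0023, 0.0004, 0.0035], [0.0019, 0.0004, 0.0037], [0.0014, 0.0004, 0.0039], [0.001, 0.0004, 0.0041], [0.0005, 0.0004, 0.0041], [-0.0, 0.0004, 0.0042], [-0.0005, 0.0004, 0.0041], [-0.001, 0.0004, 0.004], [-0.0015, 0.0004, 0.0039], [-0.0019, 0.0004, 0.0037], [-0.0024, 0.0004, 0.0034], [-0.0028, 0.0004, 0.0031], [-0.0031, 0.0004, 0.0028], [-0.0034, 0.0004, 0.0024], [-0.0037, 0.0004, 0.002]]
```

>>> {"method": "play_rows", "body": {
  "delta_pos": [
    [0.0023, 0, 0.0035],
    [0.0019, 0, 0.0037],
    [0.0014, 0, 0.0039],
    [0.001, 0, 0.0041],
    [0.0005, 0, 0.0041],
    [0, 0, 0.0042],
    [-0.0005, 0, 0.0041],
    [-0.001, 0, 0.004],
    [-0.0015, 0, 0.0039],
    [-0.0019, 0, 0.0037]
  ],
  "dr": [
    [0, 6.95, 0],
    [0, 6.95, 0],
    [0, 6.95, 0],
    [0, 6.95, 0],
    [0, 6.95, 0],
    [0, 6.95, 0],
    [0, 6.95, 0],
    [0, 6.95, 0],
    [0, 6.95, 0],
    [0, 6.95, 0]
  ],
  "gripper": [1, 1, 1, 1, 1, 1, 1, 1, 1, 1]
}}

```text
t: 23.23
tool_pos: [0.626, 0.1002, 0.1696]
tool_rot: [-0.601, 0.61, -0.371, 0.359]
ft_force: [1.3, -0.6, -0.4]
opening: 0.0214
```

Run:
```python
from h import *
st();plan([.6354,.1236,.16],-2.6)
```

```text
t 23.23 pos [0.626  0.1002 0.1696] y [-0.021 -0.002 -1.   ] z [ 0.884  0.467 -0.02 ] F [ 1.3 -0.6 -0.4] T [ 0.07  0.   -0.05] op 0.0214 q [ 0.21  0.54 -0.62  1.66  0.34  1.07 -0.03]
t 23.2 n 5 dr [0.25, 6.09, -0.03]
delta [[-0.0033, 0.0019, 0.0039], [-0.0036, 0.0019, 0.0035], [-0.004, 0.0019, 0.0031], [-0.0043, 0.0019, 0.0027], [-0.0046, 0.0019, 0.0022]]
```

>>> {"method": "play_rows", "body": {
  "delta_pos": [
    [-0.0033, 0.0019, 0.0039],
    [-0.0036, 0.0019, 0.0035],
    [-0.004, 0.0019, 0.0031],
    [-0.0043, 0.0019, 0.0027],
    [-0.0046, 0.0019, 0.0022],
    [0, 0, 0],
    [0, 0, 0]
  ],
  "dr": [
    [0.25, 6.09, 0],
    [0.25, 6.09, 0],
    [0.25, 6.09, 0],
    [0.25, 6.09, 0],
    [0.25, 6.09, 0],
    [0, 0, 0],
    [0, 0, 0]
  ],
  "gripper": [1, 1, 1, 1, 1, 1, 1]
}}

```text
t: 23.82
tool_pos: [0.6337, 0.1236, 0.154]
tool_rot: [0.48, -0.484, 0.519, -0.517]
ft_force: [-0.9, -0.5, -0.8]
opening: 0.0212
```

Run:
```python
from h import *
st();forkerr((.6365,.1236),.085);snap("wrist","wL");crop("wL",155,110,200,130,4,"wLc")
```

```text
t 23.82 pos [0.6337 0.1236 0.154 ] y [-0.006 -0.002 -1.   ] z [ 0.997 -0.072 -0.006] F [-0.9 -0.5 -0.8] T [ 0.04 -0.01 -0.02] op 0.0212 q [ 0.08  0.54 -0.48  1.66  0.28  1.01 -0.57]
t 23.82 yaw -4.1 fork [0.6344 0.1233 0.093 ] err world [ 0.0021  0.0003 -0.008 ] tool [-0.0004  0.008   0.0021] F [-0.9 -0.5 -0.8] T [ 0.04 -0.01 -0.02] q7 -0.57 tilt [-0.006 -0.002 -1.   ]
```

View pics/wLc.png

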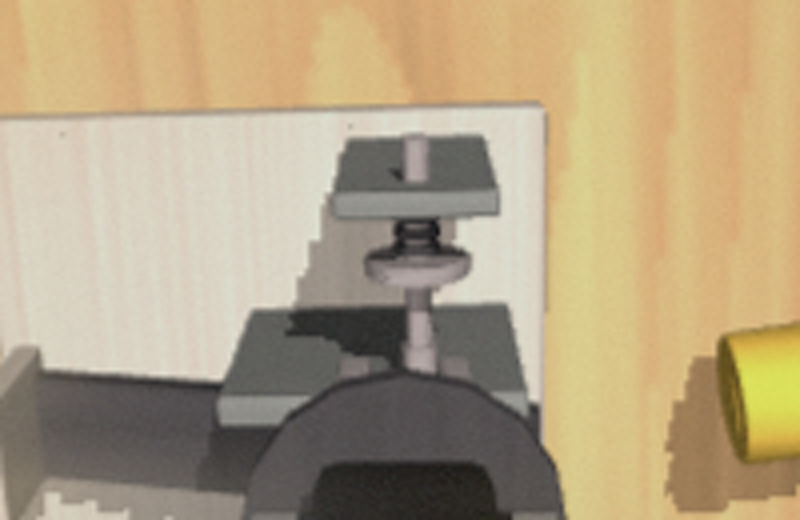

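>>> {"method": "play_rows", "body": {
  "delta_pos": [
    [-0.0004, 0.008, 0.0021],
    [0, 0.008, 0],
    [0, 0.006, 0],
    [0, 0, 0],
    [0, 0, 0]
  ],
  "dr": [
    [0, -1.5, 0.3],
    [0, 0, 0],
    [0, 0, 0],
    [0, 0, 0],
    [0, 0, 0]
  ],
  "gripper": [1, 1, 1, 1, 1]
}}

```text
t: 24.28
tool_pos: [0.6352, 0.122, 0.1302]
tool_rot: [0.488, -0.491, 0.513, -0.508]
ft_force: [-0.2, -0.2, -0.5]
opening: 0.0212
```

Run:
```python
from h import *
st();forkerr((.6365,.1236),.045);snap("wrist","wM");crop("wM",155,110,200,130,4,"wMc")
```

```text
t 24.28 pos [0.6352 0.122  0.1302] y [-0.007  0.003 -1.   ] z [ 0.999 -0.041 -0.007] F [-0.2 -0.2 -0.5] T [-0.01 -0.03 -0.  ] op 0.0212 q [ 0.08  0.57 -0.48  1.68  0.3   0.97 -0.54]
t 24.28 yaw -2.4 fork [0.6359 0.1221 0.0692] err world [ 0.0006  0.0015 -0.0242] tool [-0.0014  0.0242  0.0007] F [-0.2 -0.2 -0.5] T [-0.01 -0.03 -0.  ] q7 -0.54 tilt [-0.007  0.003 -1.   ]
```

View pics/wMc.png

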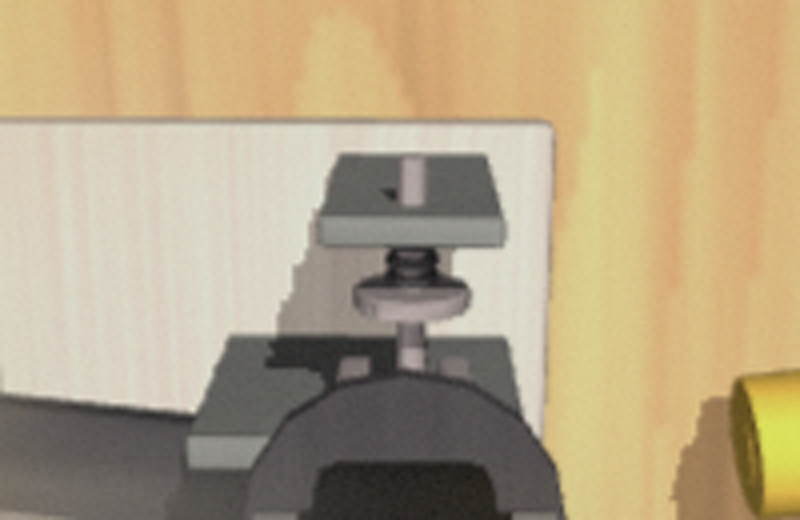

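>>> {"method": "play_rows", "body": {
  "delta_pos": [
    [-0.0018, 0.004, 0.0008],
    [0, 0.006, 0],
    [0, 0.006, 0],
    [0, 0, 0],
    [0, 0, 0]
  ],
  "dr": [
    [-0.3, 0, 0.3],
    [0, 0, 0],
    [0, 0, 0],
    [0, 0, 0],
    [0, 0, 0]
  ],
  "gripper": [1, 1, 1, 1, 1]
}}

```text
t: 24.75
tool_pos: [0.6364, 0.1239, 0.1132]
tool_rot: [0.489, -0.49, 0.515, -0.505]
ft_force: [-0.1, -0.0, 0.1]
opening: 0.0214
```

Run:
```python
from h import *
forkerr((.6365,.1236),.045);snap("wrist","wN");crop("wN",155,110,200,130,4,"wNc")
```

```text
t 24.75 yaw -2.4 fork [0.6368 0.1244 0.0522] err world [-0.0003 -0.0008 -0.0072] tool [ 0.0009  0.0072 -0.0002] F [-0.1 -0.   0.1] T [ 0.01 -0.03 -0.04] q7 -0.55 tilt [-0.011  0.009 -1.   ]
```

View pics/wNc.png

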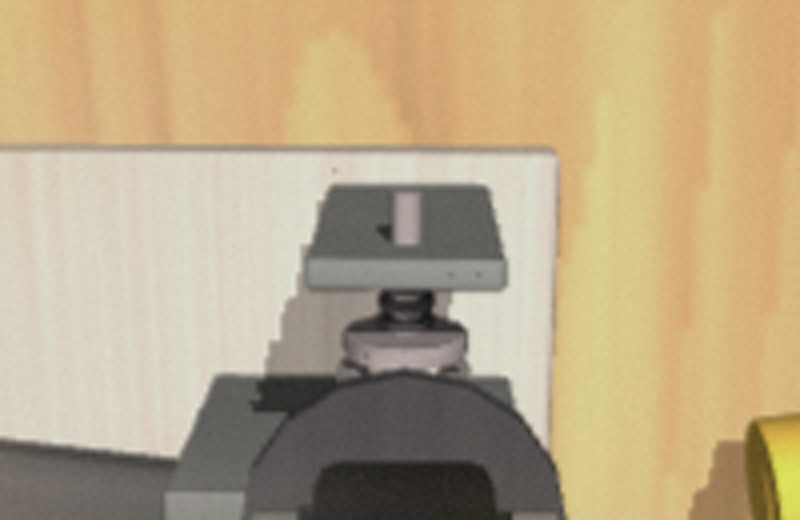

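Run:
```python
from h import *
plan([.6356,.1236,.106],-2.6)
```

```text
t 24.8 n 1 dr [0.69, 0.22, -0.46]
delta [[0.0003, 0.0071, -0.0006]]
```

>>> {"method": "play_rows", "body": {
  "delta_pos": [
    [0.0003, 0.0071, -0.0006],
    [0, 0, 0],
    [0, 0, 0]
  ],
  "dr": [
    [0.69, 0.2, -0.46],
    [0, 0, 0],
    [0, 0, 0]
  ],
  "gripper": [1, 1, 1]
}}

```text
t: 25.05
tool_pos: [0.6357, 0.1238, 0.1056]
tool_rot: [-0.489, 0.488, -0.511, 0.512]
ft_force: [-0.3, -0.0, -0.5]
opening: 0.0214
```

Run:
```python
from h import *
forkerr((.6365,.1236),.045)
```

```text
t 25.05 yaw -2.6 fork [0.6369 0.1237 0.0446] err world [-0.0004 -0.0001  0.0004] tool [ 0.0001 -0.0004 -0.0004] F [-0.3 -0.  -0.5] T [ 0.05 -0.04  0.  ] q7 -0.57 tilt [ 0.002 -0.001 -1.   ]
```

>>> {"method": "play_rows", "body": {
  "delta_pos": [
    [-0.003, 0, 0],
    [-0.003, 0, 0],
    [-0.003, 0, 0],
    [0, 0, 0],
    [0, 0, 0]
  ],
  "dr": [
    [0, 0, 0],
    [0, 0, 0],
    [0, 0, 0],
    [0, 0, 0],
    [0, 0, 0]
  ],
  "gripper": [1, 1, 1, 1, 1]
}}

```text
t: 25.47
tool_pos: [0.6358, 0.1306, 0.1055]
tool_rot: [-0.487, 0.49, -0.51, 0.513]
ft_force: [-0.5, -1.5, -0.3]
opening: 0.0207
```

Run:
```python
from h import *
forkerr((.6371,.1361),.045);snap("wrist","wO");crop("wO",155,110,200,130,4,"wOc")
```

```text
t 25.47 yaw -2.6 fork [0.637  0.1302 0.0445] err world [0.0001 0.0059 0.0005] tool [-0.0059 -0.0005 -0.0001] F [-0.5 -1.5 -0.3] T [-0.55  0.12  0.03] q7 -0.58 tilt [ 0.001 -0.006 -1.   ]
```

View pics/wOc.png

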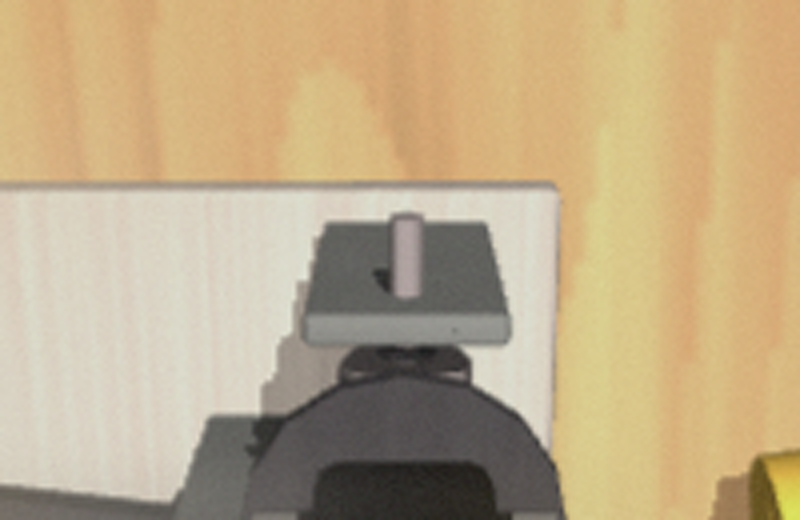

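>>> {"method": "play_rows", "body": {
  "delta_pos": [
    [-0.003, 0, 0],
    [-0.003, 0, 0],
    [0, 0, 0],
    [0, 0, 0]
  ],
  "dr": [
    [0, 0, 0],
    [0, 0, 0],
    [0, 0, 0],
    [0, 0, 0]
  ],
  "gripper": [1, 1, 1, 1]
}}

```text
t: 25.85
tool_pos: [0.6361, 0.1352, 0.1055]
tool_rot: [-0.486, 0.49, -0.51, 0.514]
ft_force: [-0.6, -3.5, 0.6]
opening: 0.0214
```

Run:
```python
from h import *
forkerr((.6371,.1361),.045);snap("scene","s3");crop("s3",230,160,140,110,5,"s3c");snap("side","d3");crop("d3",180,140,110,100,5,"d3c")
a=cv2.imread("pics/s3c.png");b=cv2.imread("pics/d3c.png");
```

```text
t 25.85 yaw -2.7 fork [0.6372 0.1347 0.0445] err world [-0.0001  0.0014  0.0005] tool [-0.0014 -0.0005 -0.0002] F [-0.6 -3.5  0.6] T [-0.71  0.12 -0.01] q7 -0.59 tilt [-0.    -0.008 -1.   ]
```

View pics/s3c.png

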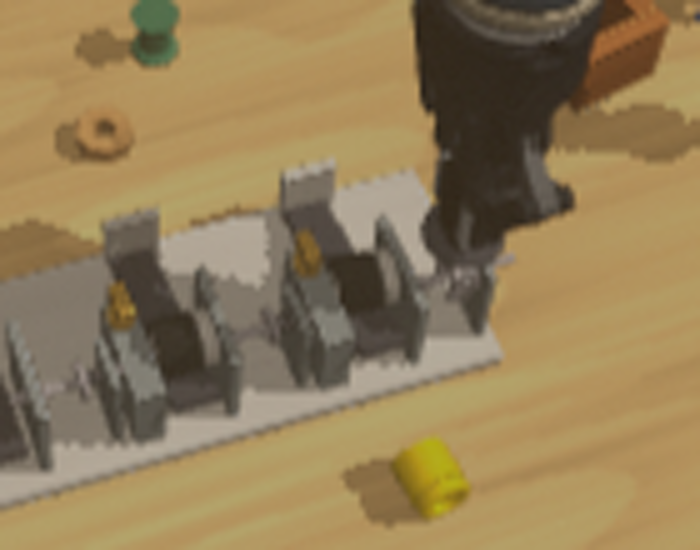

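View pics/d3c.png

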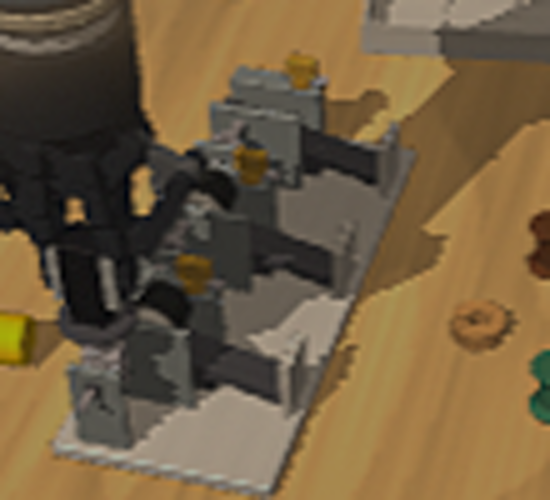

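>>> {"method": "play_rows", "body": {
  "delta_pos": [
    [-0.003, 0, 0],
    [-0.002, 0, 0],
    [0, 0, 0],
    [0, 0, 0]
  ],
  "dr": [
    [0, 0, 0],
    [0, 0, 0],
    [0, 0, 0],
    [0, 0, 0]
  ],
  "gripper": [1, 1, 1, 1]
}}

```text
t: 26.28
tool_pos: [0.6362, 0.1356, 0.1054]
tool_rot: [-0.483, 0.492, -0.509, 0.516]
ft_force: [0.3, -2.0, -0.1]
opening: 0.0214
```

Run:
```python
from h import *
forkerr((.6371,.1361),.045);snap("scene","s4");crop("s4",230,160,140,110,5,"s4c")
```

```text
t 26.28 yaw -2.9 fork [0.6372 0.1345 0.0444] err world [-0.0001  0.0016  0.0006] tool [-0.0015 -0.0006 -0.0002] F [ 0.3 -2.  -0.1] T [-0.69  0.14 -0.06] q7 -0.6 tilt [-0.002 -0.016 -1.   ]
```

View pics/s4c.png

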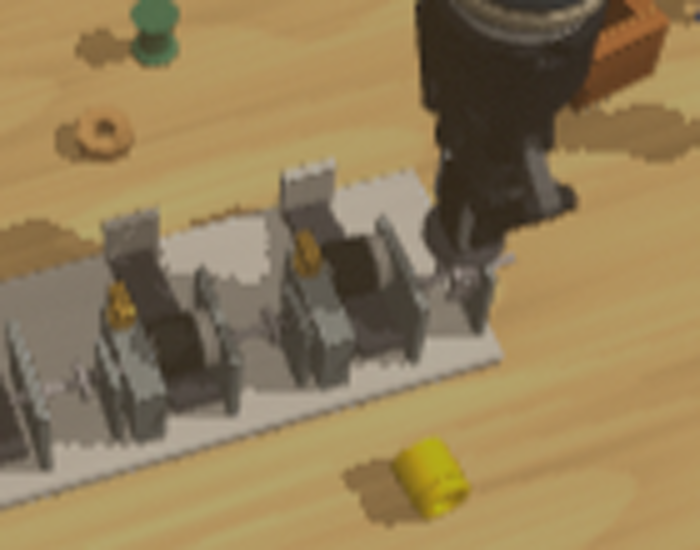

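>>> {"method": "play_rows", "body": {
  "delta_pos": [
    [0, 0, 0],
    [0, 0, 0],
    [0, 0, 0],
    [0, 0, 0],
    [0, 0, 0],
    [0, 0, 0]
  ],
  "dr": [
    [0, 0, 0],
    [0, 0, 0],
    [0, 0, 0],
    [0, 0, 0],
    [0, 0, 0],
    [0, 0, 0]
  ],
  "gripper": [1, 1, 1, 1, 1, 1]
}}

```text
t: 26.83
tool_pos: [0.6363, 0.1362, 0.1054]
tool_rot: [-0.483, 0.492, -0.509, 0.516]
ft_force: [-0.2, -2.5, 0.9]
opening: 0.0213
```

Run:
```python
from h import *
forkerr((.6371,.1361),.045);snap("scene","s5");crop("s5",230,160,140,110,5,"s5c")
plan([.6356,.1236,.106],-2.6)
```

```text
t 26.83 yaw -2.8 fork [0.6372 0.1352 0.0445] err world [-0.0001  0.0009  0.0005] tool [-0.0009 -0.0006 -0.0002] F [-0.2 -2.5  0.9] T [-0.8   0.11 -0.  ] q7 -0.6 tilt [-0.002 -0.015 -1.   ]
t 26.9 n 1 dr [0.07, -0.24, 0.88]
delta [[0.0127, -0.0004, -0.0]]
```

View pics/s5c.png

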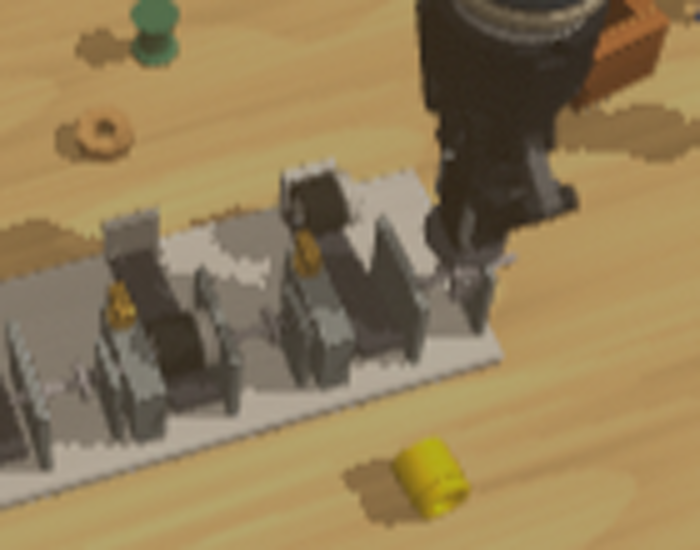

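Roller 3 is free and resting at the front stop. Withdraw the fork: back off, then straight up.

>>> {"method": "play_rows", "body": {
  "delta_pos": [
    [0.004, 0, 0],
    [0.004, 0, 0],
    [0.004, 0, 0],
    [0, 0, 0],
    [0, 0, 0]
  ],
  "dr": [
    [0, 0, 0.3],
    [0, 0, 0.3],
    [0, 0, 0.3],
    [0, 0, 0],
    [0, 0, 0]
  ],
  "gripper": [1, 1, 1, 1, 1]
}}

```text
t: 27.3
tool_pos: [0.636, 0.1259, 0.1055]
tool_rot: [0.49, -0.486, 0.514, -0.51]
ft_force: [-0.4, -0.5, -1.0]
opening: 0.021
```

Run:
```python
from h import *
forkerr((.6365,.1236),.045);plan([.6356,.1236,.16],-2.6)
```

```text
t 27.3 yaw -2.8 fork [0.6372 0.1263 0.0445] err world [-0.0007 -0.0027  0.0005] tool [ 0.0028 -0.0005 -0.0005] F [-0.4 -0.5 -1. ] T [-0.12  0.08 -0.01] q7 -0.57 tilt [ 0.001  0.007 -1.   ]
t 27.3 n 2 dr [-0.02, -0.1, -0.21]
delta [[0.001, -0.0273, -0.0001], [0.0011, -0.0273, -0.0001]]
```

>>> {"method": "play_rows", "body": {
  "delta_pos": [
    [0.0025, 0, 0],
    [0, 0, 0],
    [0, -0.01, 0],
    [0, -0.02, 0],
    [0, -0.025, 0],
    [0, 0, 0]
  ],
  "dr": [
    [0, 0, -0.4],
    [0, 0, 0],
    [0, 0, 0],
    [0, 0, 0],
    [0, 0, 0],
    [0, 0, 0]
  ],
  "gripper": [1, 1, 1, 1, 1, 1]
}}

```text
t: 27.8
tool_pos: [0.6353, 0.1277, 0.1635]
tool_rot: [0.49, -0.487, 0.513, -0.51]
ft_force: [0.6, 1.0, -0.1]
opening: 0.0213
```

Run:
```python
from h import *
st();snap("wrist","wP");crop("wP",180,140,150,90,5,"wPc");plan([.6313,.0265,.155],-2.6,v=.035)
```

```text
t 27.8 pos [0.6353 0.1277 0.1635] y [-0.     0.005 -1.   ] z [ 0.999 -0.045 -0.001] F [ 0.6  1.  -0.1] T [ 0.01 -0.07 -0.07] op 0.0213 q [ 0.08  0.53 -0.49  1.65  0.28  1.02 -0.54]
t 27.9 n 3 dr [0.07, 0.01, -0.09]
delta [[0.0336, 0.002, 0.0006], [0.0336, 0.002, 0.0006], [0.0336, 0.0021, 0.0006]]
```

View pics/wPc.png

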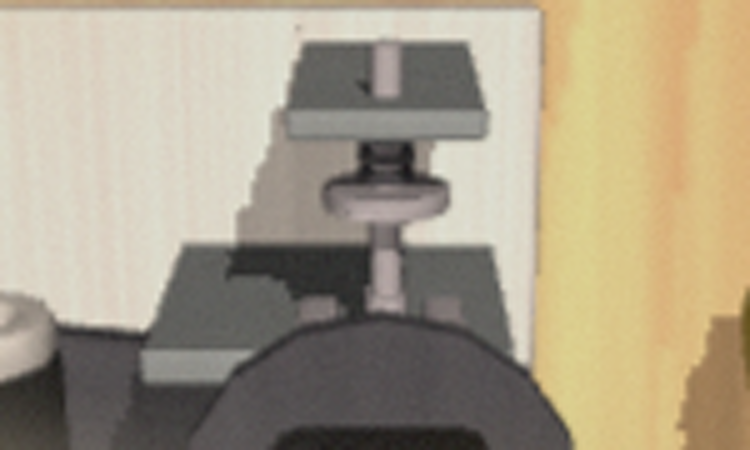

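>>> {"method": "play_rows", "body": {
  "delta_pos": [
    [0.0336, 0.001, 0.0006],
    [0.0336, 0.001, 0.0006],
    [0.0336, 0.001, 0.0006],
    [0, 0, 0],
    [0, 0, 0]
  ],
  "dr": [
    [0.07, 0, 0],
    [0.07, 0, 0],
    [0.07, 0, 0],
    [0, 0, 0],
    [0, 0, 0]
  ],
  "gripper": [1, 1, 1, 1, 1]
}}

```text
t: 28.27
tool_pos: [0.6302, 0.0279, 0.1567]
tool_rot: [0.493, -0.489, 0.511, -0.507]
ft_force: [0.2, 1.7, -1.0]
opening: 0.0211
```

Run:
```python
from h import *
st();plan([.6314,.0257,.13],-2.6,v=.035)
```

```text
t 28.27 pos [0.6302 0.0279 0.1567] y [ 0.     0.008 -1.   ] z [ 0.999 -0.037 -0.   ] F [ 0.2  1.7 -1. ] T [0.07 0.03 0.02] op 0.0211 q [ 0.24  0.51 -0.48  1.7   0.27  0.99 -0.37]
t 28.3 n 1 dr [0.01, 0.47, -0.45]
delta [[0.0023, 0.0267, 0.0013]]
```

>>> {"method": "play_rows", "body": {
  "delta_pos": [
    [0.0023, 0.013, 0.0013],
    [0, 0.0125, 0],
    [0, 0, 0],
    [0, 0, 0]
  ],
  "dr": [
    [0, 0.47, -0.45],
    [0, 0, 0],
    [0, 0, 0],
    [0, 0, 0]
  ],
  "gripper": [1, 1, 1, 1]
}}

```text
t: 28.6
tool_pos: [0.6303, 0.0268, 0.1267]
tool_rot: [0.488, -0.49, 0.512, -0.51]
ft_force: [0.3, -0.9, -0.8]
opening: 0.0215
```

Run:
```python
from h import *
st();forkerr((.6325,.0257),.045);snap("wrist","wQ");crop("wQ",180,140,150,90,5,"wQc");plan([.6314,.0257,.106],-2.6,v=.035)
```

```text
t 28.6 pos [0.6303 0.0268 0.1267] y [-0.003 -0.    -1.   ] z [ 0.999 -0.045 -0.003] F [ 0.3 -0.9 -0.8] T [ 0.06  0.01 -0.03] op 0.0215 q [ 0.22  0.55 -0.47  1.72  0.29  0.94 -0.4 ]
t 28.6 yaw -2.6 fork [0.6312 0.0267 0.0657] err world [ 0.0013 -0.001  -0.0207] tool [0.001  0.0207 0.0014] F [ 0.3 -0.9 -0.8] T [ 0.06  0.01 -0.03] q7 -0.4 tilt [-0.003 -0.    -1.   ]
t 28.6 n 1 dr [0.23, 0.07, 0.03]
delta [0.0013, 0.0205, 0.0016]
```

View pics/wQc.png

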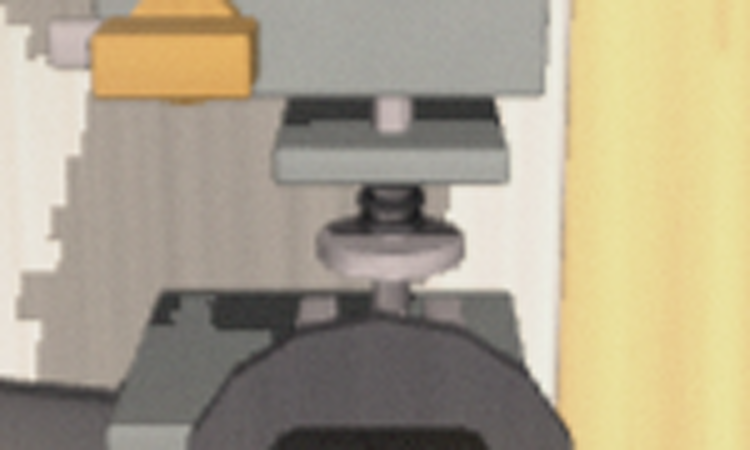

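>>> {"method": "play_rows", "body": {
  "delta_pos": [
    [0.0012, 0.004, 0.0016],
    [0, 0.006, 0],
    [0, 0.006, 0],
    [0, 0.004, 0],
    [0, 0, 0],
    [0, 0, 0]
  ],
  "dr": [
    [0.2, 0, 0],
    [0, 0, 0],
    [0, 0, 0],
    [0, 0, 0],
    [0, 0, 0],
    [0, 0, 0]
  ],
  "gripper": [1, 1, 1, 1, 1, 1]
}}

```text
t: 29.15
tool_pos: [0.6319, 0.0283, 0.1044]
tool_rot: [0.49, -0.49, 0.51, -0.51]
ft_force: [0.6, 0.5, -0.6]
opening: 0.0214
```

Run:
```python
from h import *
st();forkerr((.6325,.0257),.045);
```

```text
t 29.15 pos [0.6319 0.0283 0.1044] y [ 0.  0. -1.] z [ 0.999 -0.04   0.   ] F [ 0.6  0.5 -0.6] T [-0.07 -0.02  0.02] op 0.0214 q [ 0.22  0.57 -0.46  1.74  0.31  0.9  -0.41]
t 29.15 yaw -2.3 fork [0.633  0.0283 0.0434] err world [-0.0005 -0.0026  0.0016] tool [ 0.0026 -0.0016 -0.0004] F [ 0.6  0.5 -0.6] T [-0.07 -0.02  0.02] q7 -0.41 tilt [ 0.  0. -1.]
```

>>> {"method": "play_rows", "body": {
  "delta_pos": [
    [-0.003, -0.001, 0],
    [-0.003, 0, 0],
    [-0.003, 0, 0],
    [-0.003, 0, 0],
    [0, 0, 0],
    [0, 0, 0]
  ],
  "dr": [
    [0, 0.3, 0],
    [0, 0, 0],
    [0, 0, 0],
    [0, 0, 0],
    [0, 0, 0],
    [0, 0, 0]
  ],
  "gripper": [1, 1, 1, 1, 1, 1]
}}

```text
t: 29.65
tool_pos: [0.6321, 0.0366, 0.1053]
tool_rot: [-0.486, 0.49, -0.511, 0.513]
ft_force: [-0.1, -2.4, -1.9]
opening: 0.0211
```

Run:
```python
from h import *
forkerr((.633,.0375),.045);snap("scene","s6");crop("s6",230,160,140,110,5,"s6c")
```

```text
t 29.65 yaw -2.8 fork [0.6331 0.0361 0.0443] err world [-0.0001  0.0014  0.0007] tool [-0.0014 -0.0008 -0.0002] F [-0.1 -2.4 -1.9] T [-0.69  0.04  0.05] q7 -0.44 tilt [-0.001 -0.006 -1.   ]
```

View pics/s6c.png

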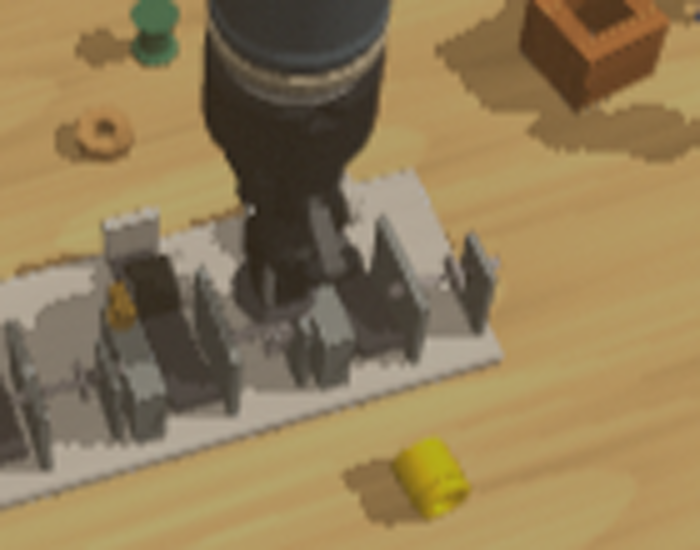

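>>> {"method": "play_rows", "body": {
  "delta_pos": [
    [0, 0, 0],
    [0, 0, 0],
    [0, 0, 0],
    [0, 0, 0],
    [0, 0, 0],
    [0, 0, 0],
    [0, 0, 0]
  ],
  "dr": [
    [0, 0, 0],
    [0, 0, 0],
    [0, 0, 0],
    [0, 0, 0],
    [0, 0, 0],
    [0, 0, 0],
    [0, 0, 0]
  ],
  "gripper": [1, 1, 1, 1, 1, 1, 1]
}}

```text
t: 30.28
tool_pos: [0.632, 0.0356, 0.1052]
tool_rot: [-0.485, 0.49, -0.511, 0.514]
ft_force: [-0.8, -2.9, -2.1]
opening: 0.0212
```

Run:
```python
from h import *
forkerr((.6325,.0257),.045);snap("scene","s7");crop("s7",230,160,140,110,5,"s7c")
```

```text
t 30.28 yaw -2.8 fork [0.633  0.0351 0.0442] err world [-0.0005 -0.0094  0.0008] tool [ 0.0094 -0.0007 -0.    ] F [-0.8 -2.9 -2.1] T [-0.65  0.01  0.06] q7 -0.44 tilt [-0.002 -0.007 -1.   ]
```

View pics/s7c.png

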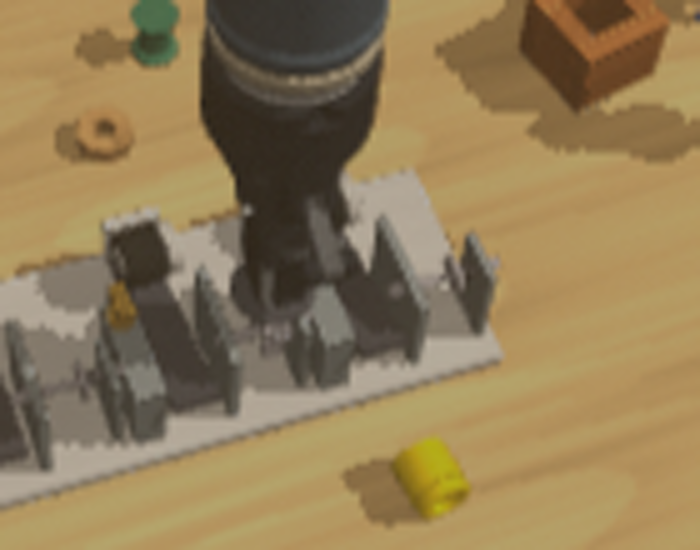

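Roller 2 rests at its stop. Back off, lift.

>>> {"method": "play_rows", "body": {
  "delta_pos": [
    [0.004, 0, 0],
    [0.004, 0, 0],
    [0.003, 0, 0],
    [0, 0, 0],
    [0, 0, 0]
  ],
  "dr": [
    [0, 0, 0],
    [0, 0, 0],
    [0, 0, 0],
    [0, 0, 0],
    [0, 0, 0]
  ],
  "gripper": [1, 1, 1, 1, 1]
}}

```text
t: 30.75
tool_pos: [0.6322, 0.027, 0.1061]
tool_rot: [-0.488, 0.488, -0.511, 0.513]
ft_force: [-0.9, -0.2, -0.5]
opening: 0.0212
```

Run:
```python
from h import *
forkerr((.6325,.0257),.045)
```

```text
t 30.75 yaw -2.8 fork [0.6334 0.0269 0.0451] err world [-0.0009 -0.0012 -0.0001] tool [ 0.0012  0.0001 -0.0008] F [-0.9 -0.2 -0.5] T [0.02 0.04 0.04] q7 -0.42 tilt [ 0.001 -0.002 -1.   ]
```

>>> {"method": "play_rows", "body": {
  "delta_pos": [
    [0, -0.01, 0],
    [0, -0.02, 0],
    [0, -0.03, 0],
    [0, -0.03, 0],
    [0, 0, 0]
  ],
  "dr": [
    [0, 0, 0],
    [0, 0, 0],
    [0, 0, 0],
    [0, 0, 0],
    [0, 0, 0]
  ],
  "gripper": [1, 1, 1, 1, 1]
}}

```text
t: 31.17
tool_pos: [0.6314, 0.0309, 0.2009]
tool_rot: [0.489, -0.488, 0.512, -0.51]
ft_force: [1.1, 0.4, -0.1]
opening: 0.0214
```

Run:
```python
from h import *
st();snap("wrist","wR");plan([.5037,.2875,.2],16.5,v=.035)
```

```text
t 31.17 pos [0.6314 0.0309 0.2009] y [-0.001  0.003 -1.   ] z [ 0.999 -0.045 -0.002] F [ 1.1  0.4 -0.1] T [ 0.05 -0.08  0.05] op 0.0214 q [ 0.24  0.47 -0.49  1.65  0.24  1.08 -0.37]
t 31.2 n 9 dr [0.03, -2.12, -0.02]
delta [[-0.0279, -0.0, -0.0153], [-0.0284, -0.0, -0.0143], [-0.0289, -0.0001, -0.0132], [-0.0294, -0.0001, -0.0121], [-0.0298, -0.0001, -0.011], [-0.0302, -0.0001, -0.0099], [-0.0306, -0.0001, -0.0088], [-0.0309, -0.0001, -0.0077], [-0.0311, -0.0001, -0.0065]]
```

View pics/wR.png

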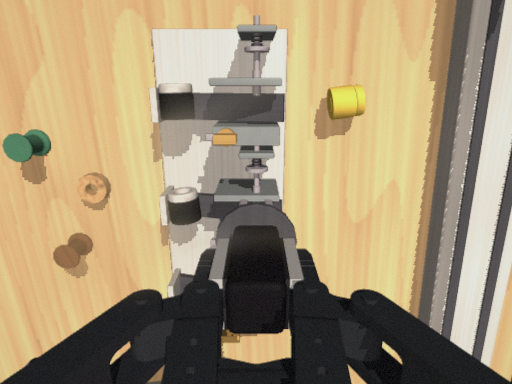

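Both rollers lie at their stops (175,100) and (183,205). Driver back to the holder.

>>> {"method": "play_rows", "body": {
  "delta_pos": [
    [-0.0279, 0, -0.0153],
    [-0.0284, 0, -0.0143],
    [-0.0289, 0, -0.0132],
    [-0.0294, 0, -0.0121],
    [-0.0298, 0, -0.011],
    [-0.0302, 0, -0.0099],
    [-0.0306, 0, -0.0088],
    [-0.0309, 0, -0.0077],
    [-0.0311, 0, -0.0065],
    [0, 0, 0]
  ],
  "dr": [
    [0, -2.12, 0],
    [0, -2.12, 0],
    [0, -2.12, 0],
    [0, -2.12, 0],
    [0, -2.12, 0],
    [0, -2.12, 0],
    [0, -2.12, 0],
    [0, -2.12, 0],
    [0, -2.12, 0],
    [0, 0, 0]
  ],
  "gripper": [1, 1, 1, 1, 1, 1, 1, 1, 1, 1]
}}

```text
t: 32.05
tool_pos: [0.4947, 0.2964, 0.1973]
tool_rot: [-0.568, 0.57, -0.423, 0.417]
ft_force: [-0.1, 1.3, -0.2]
opening: 0.0212
```

Run:
```python
from h import *
st();plan([.5037,.2875,.15],16.5,v=.03)
```

```text
t 32.05 pos [0.4947 0.2964 0.1973] y [-0.008  0.003 -1.   ] z [ 0.955  0.296 -0.007] F [-0.1  1.3 -0.2] T [ 0.04  0.03 -0.03] op 0.0212 q [-0.11  0.42 -0.65  1.78  0.28  1.04 -0.57]
t 32.0 n 2 dr [0.2, 0.35, -0.15]
delta [[0.0057, 0.0236, 0.0031], [0.0056, 0.0236, 0.0031]]
```

>>> {"method": "play_rows", "body": {
  "delta_pos": [
    [0.0057, 0.018, 0.0031],
    [0.0056, 0.018, 0.0031],
    [0, 0, 0],
    [0, 0, 0]
  ],
  "dr": [
    [0.2, 0.35, -0.15],
    [0.2, 0.35, -0.15],
    [0, 0, 0],
    [0, 0, 0]
  ],
  "gripper": [1, 1, 1, 1]
}}

```text
t: 32.38
tool_pos: [0.4998, 0.2926, 0.1604]
tool_rot: [0.569, -0.568, 0.421, -0.419]
ft_force: [-0.4, 0.7, -0.7]
opening: 0.0216
```

Run:
```python
from h import *
st();plan([.5037,.2875,.125],16.5,v=.03)
```

```text
t 32.38 pos [0.4998 0.2926 0.1604] y [-0.001  0.002 -1.   ] z [ 0.956  0.294 -0.001] F [-0.4  0.7 -0.7] T [0.05 0.01 0.01] op 0.0216 q [-0.12  0.46 -0.63  1.81  0.32  0.97 -0.59]
t 32.4 n 2 dr [0.01, 0.29, -0.07]
delta [[0.003, 0.0177, 0.0011], [0.003, 0.0177, 0.0011]]
```

>>> {"method": "play_rows", "body": {
  "delta_pos": [
    [0.004, 0.018, 0.0015],
    [0.004, 0.014, 0.0015],
    [0, 0, 0],
    [0, 0, 0]
  ],
  "dr": [
    [0, 0.29, 0],
    [0, 0.29, 0],
    [0, 0, 0],
    [0, 0, 0]
  ],
  "gripper": [1, 1, 1, 1]
}}

```text
t: 32.72
tool_pos: [0.5057, 0.2868, 0.1304]
tool_rot: [0.568, -0.565, 0.424, -0.422]
ft_force: [1.0, 0.2, -0.2]
opening: 0.0209
```

Run:
```python
from h import *
st();snap("wrist","wS");crop("wS",180,130,150,100,5,"wSc");plan([.5037,.2875,.066],16.5,v=.03)
```

```text
t 32.72 pos [0.5057 0.2868 0.1304] y [ 0.     0.005 -1.   ] z [0.959 0.283 0.002] F [ 1.   0.2 -0.2] T [ 0.01 -0.04  0.01] op 0.0209 q [-0.13  0.5  -0.61  1.84  0.35  0.91 -0.61]
t 32.8 n 3 dr [-0.04, -0.01, -0.08]
delta [-0.0004, 0.0215, -0.0006]
```

View pics/wSc.png

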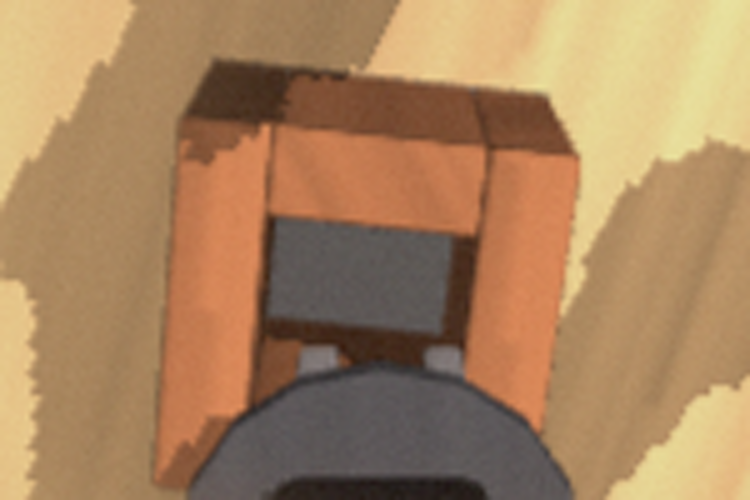

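>>> {"method": "play_rows", "body": {
  "delta_pos": [
    [-0.0004, 0.01, -0.0018],
    [0, 0.012, 0],
    [0, 0.012, 0],
    [0, 0, 0],
    [0, 0, 0]
  ],
  "dr": [
    [0, 0, 0],
    [0, 0, 0],
    [0, 0, 0],
    [0, 0, 0],
    [0, 0, 0]
  ],
  "gripper": [1, 1, 1, 1, 1]
}}

```text
t: 33.18
tool_pos: [0.5043, 0.2884, 0.0962]
tool_rot: [0.569, -0.564, 0.423, -0.423]
ft_force: [0.4, 0.4, -0.7]
opening: 0.0214
```

Run:
```python
from h import *
st();plan([.5037,.2875,.064],16.5,v=.015)
```

```text
t 33.18 pos [0.5043 0.2884 0.0962] y [ 0.004  0.007 -1.   ] z [0.959 0.284 0.006] F [ 0.4  0.4 -0.7] T [ 0.02 -0.02  0.01] op 0.0214 q [-0.15  0.54 -0.59  1.87  0.39  0.84 -0.64]
t 33.2 n 3 dr [-0.11, -0.0, -0.11]
delta [[0.0003, 0.0107, -0.0003], [0.0003, 0.0107, -0.0003], [0.0002, 0.0107, -0.0003]]
```

>>> {"method": "play_rows", "body": {
  "delta_pos": [
    [0.0005, 0.01, -0.0006],
    [0.0003, 0.01, -0.0003],
    [0.0002, 0.008, 0],
    [0, 0, 0],
    [0, 0, 0]
  ],
  "dr": [
    [-0.11, 0, -0.11],
    [-0.11, 0, -0.11],
    [-0.11, 0, -0.11],
    [0, 0, 0],
    [0, 0, 0]
  ],
  "gripper": [1, 1, 1, 1, 1]
}}

```text
t: 33.6
tool_pos: [0.5038, 0.2873, 0.0647]
tool_rot: [-0.566, 0.567, -0.423, 0.423]
ft_force: [0.6, -0.6, 0.1]
opening: 0.0215
```

Run:
```python
from h import *
st();plan([.5037,.2875,.063],16.5,v=.015)
```

```text
t 33.6 pos [0.5038 0.2873 0.0647] y [-0.001 -0.001 -1.   ] z [ 0.959  0.284 -0.001] F [ 0.6 -0.6  0.1] T [0.02 0.02 0.04] op 0.0215 q [-0.17  0.58 -0.56  1.88  0.42  0.8  -0.67]
t 33.6 n 1 dr [0.05, 0.01, 0.04]
delta [-0.0002, 0.0017, -0.0001]
```

>>> {"method": "play_rows", "body": {
  "delta_pos": [
    [0, 0.0015, 0],
    [0, 0, 0],
    [0, 0, 0],
    [0, 0, 0],
    [0, 0, 0],
    [0, 0, 0],
    [0, 0, 0],
    [0, 0, 0],
    [0, 0, 0],
    [0, 0, 0]
  ],
  "dr": [
    [0, 0, 0],
    [0, 0, 0],
    [0, 0, 0],
    [0, 0, 0],
    [0, 0, 0],
    [0, 0, 0],
    [0, 0, 0],
    [0, 0, 0],
    [0, 0, 0],
    [0, 0, 0]
  ],
  "gripper": [1, 1, -0.2, -0.2, -1, -1, -1, -1, -1, -1]
}}

```text
t: 34.43
tool_pos: [0.5054, 0.2885, 0.0651]
tool_rot: [0.568, -0.565, 0.422, -0.424]
ft_force: [-0.7, 0.6, 0.2]
opening: 0.0858
```

Run:
```python
from h import *
st();plan([.5037,.2875,.2],16.5,v=.03)
```

```text
t 34.43 pos [0.5054 0.2885 0.0651] y [ 0.003  0.001 -1.   ] z [0.959 0.284 0.004] F [-0.7  0.6  0.2] T [-0.03 -0.01  0.  ] op 0.0858 q [-0.17  0.58 -0.56  1.88  0.42  0.8  -0.67]
t 34.4 n 5 dr [-0.04, -0.0, -0.0]
delta [0.0001, -0.027, -0.0003]
```

>>> {"method": "play_rows", "body": {
  "delta_pos": [
    [0, -0.027, 0],
    [0, -0.027, 0],
    [0, -0.027, 0],
    [0, -0.03, 0],
    [0, -0.03, 0],
    [0, -0.03, 0],
    [0, 0, 0]
  ],
  "dr": [
    [0, 0, 0],
    [0, 0, 0],
    [0, 0, 0],
    [0, 0, 0],
    [0, 0, 0],
    [0, 0, 0],
    [0, 0, 0]
  ],
  "gripper": [-1, -1, -1, -1, -1, -1, -1]
}}

```text
t: 35.02
tool_pos: [0.5032, 0.2875, 0.2408]
tool_rot: [-0.565, 0.568, -0.423, 0.422]
ft_force: [1.1, 0.0, -0.2]
opening: 0.0853
```

Run:
```python
from h import *
st();snap("wrist","wT");snap("scene","s8")
```

```text
t 35.02 pos [0.5032 0.2875 0.2408] y [-0.004 -0.002 -1.   ] z [ 0.958  0.285 -0.004] F [ 1.1  0.  -0.2] T [ 0.1  -0.04  0.05] op 0.0853 q [-0.08  0.38 -0.66  1.72  0.26  1.13 -0.53]
```

View pics/wT.png

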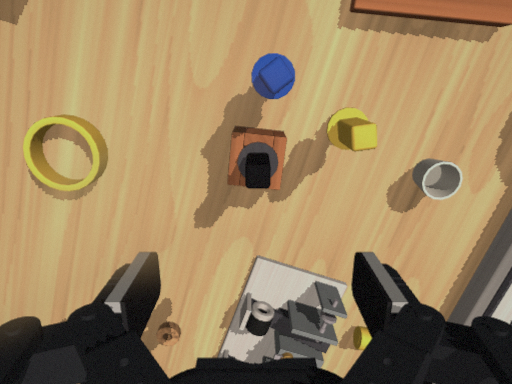

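View pics/s8.png

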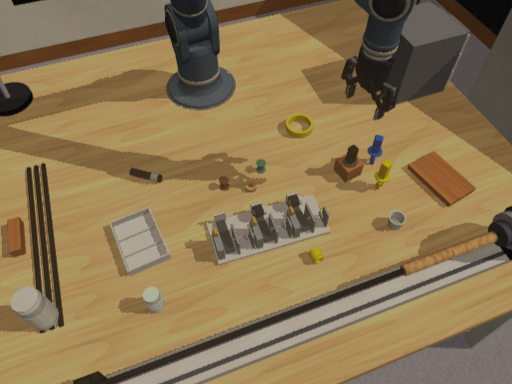

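Run:
```python
from h import *
k=load("wR")
for c in([.5643,.0944,.038],[.5599,-.0035,.038]):print(proj(k,c))
crop("wR",140,70,90,160,4,"wRc")
plan([.575,.05,.22],87.4)
```

```text
[[176.26381248 104.23764561]]
[[183.69689865 207.3857795 ]]
t 35.1 n 11 dr [0.07, -6.44, -0.03]
delta [[0.0224, 0.0015, 0.0003], [0.0223, 0.0015, -0.0022], [0.0219, 0.0015, -0.0047], [0.0213, 0.0015, -0.0071], [0.0203, 0.0015, -0.0094], [0.0192, 0.0015, -0.0117], [0.0177, 0.0015, -0.0137], [0.0161, 0.0015, -0.0156], [0.0142, 0.0015, -0.0173], [0.0122, 0.0015, -0.0188], [0.01, 0.0015, -0.0201]]
```

View pics/wRc.png

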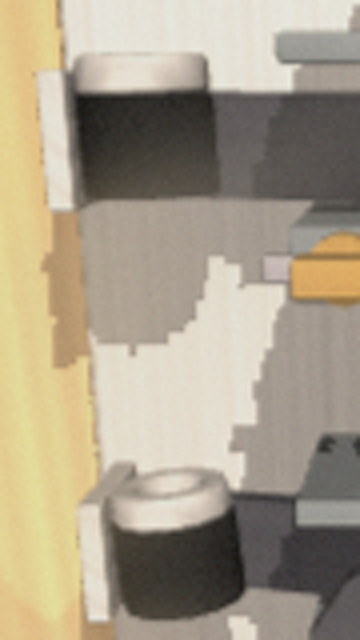

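>>> {"method": "play_rows", "body": {
  "delta_pos": [
    [0.0224, 0.001, 0.0003],
    [0.0223, 0.001, -0.0022],
    [0.0219, 0.001, -0.0047],
    [0.0213, 0.001, -0.0071],
    [0.0203, 0.001, -0.0094],
    [0.0192, 0.001, -0.0117],
    [0.0177, 0.001, -0.0137],
    [0.0161, 0.001, -0.0156],
    [0.0142, 0.001, -0.0173],
    [0.0122, 0.001, -0.0188]
  ],
  "dr": [
    [0, -6.44, 0],
    [0, -6.44, 0],
    [0, -6.44, 0],
    [0, -6.44, 0],
    [0, -6.44, 0],
    [0, -6.44, 0],
    [0, -6.44, 0],
    [0, -6.44, 0],
    [0, -6.44, 0],
    [0, -6.44, 0]
  ],
  "gripper": [-1, -1, -1, -1, -1, -1, -1, -1, -1, -1]
}}

```text
t: 35.95
tool_pos: [0.565, 0.0674, 0.2092]
tool_rot: [-0.702, 0.711, -0.044, 0.017]
ft_force: [-0.0, 0.1, -0.6]
opening: 0.0854
```

Run:
```python
from h import *
st();plan([.5645,.0944,.18],87.4)
```

```text
t 35.95 pos [0.565  0.0674 0.2092] y [-0.038 -0.011 -0.999] z [ 0.087  0.996 -0.015] F [-0.   0.1 -0.6] T [ 0.07 -0.09 -0.01] op 0.0854 q [ 0.44  0.47 -0.86  1.75  0.38  1.14  0.94]
t 36.0 n 1 dr [0.8, -2.38, -2.13]
delta [[-0.0018, 0.0289, 0.0273]]
```

>>> {"method": "play_rows", "body": {
  "delta_pos": [
    [-0.0018, 0.029, 0.0273],
    [0, 0, 0],
    [0, 0, 0]
  ],
  "dr": [
    [0.8, -2.38, -2.13],
    [0, 0, 0],
    [0, 0, 0]
  ],
  "gripper": [-1, -1, -1]
}}

```text
t: 36.2
tool_pos: [0.5654, 0.0829, 0.1719]
tool_rot: [-0.706, 0.708, -0.022, 0.017]
ft_force: [0.9, -0.8, 0.5]
opening: 0.0853
```

Run:
```python
from h import *
st();snap("wrist","wU");plan([.5645,.0944,.10],87.4,v=.03)
```

```text
t 36.2 pos [0.5654 0.0829 0.1719] y [-0.007 -0.003 -1.   ] z [ 0.055  0.998 -0.003] F [ 0.9 -0.8  0.5] T [-0.06 -0.07  0.03] op 0.0853 q [ 0.41  0.5  -0.85  1.81  0.43  1.04  0.91]
t 36.2 n 3 dr [0.05, -0.16, -0.19]
delta [[0.0003, 0.0237, 0.0036], [0.0002, 0.0237, 0.0035], [0.0001, 0.0237, 0.0035]]
```

View pics/wU.png

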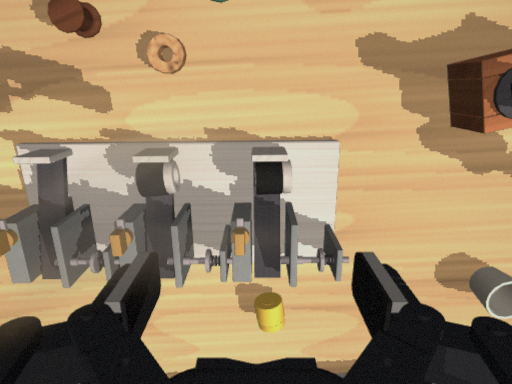

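Run:
```python
from h import *
k=load("wU")
for c in([.5643,.0944,.038],[.5599,-.0035,.038]):print(proj(k,c))
crop("wU",130,140,180,60,4.4,"wUc")
```

```text
[[269.67642036 175.92464713]]
[[155.82125667 177.11628572]]
```

View pics/wUc.png

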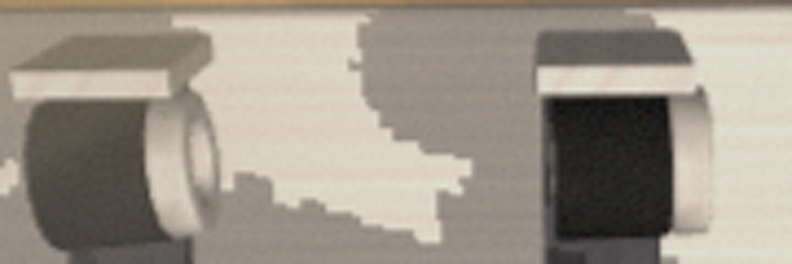

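>>> {"method": "play_rows", "body": {
  "delta_pos": [
    [0.0003, 0.0237, 0.005],
    [0.0002, 0.0237, 0.0045],
    [0.0001, 0.0237, 0.0045],
    [0, 0, 0],
    [0, 0, 0]
  ],
  "dr": [
    [0.05, -0.16, -0.19],
    [0.05, -0.16, -0.19],
    [0.05, -0.16, -0.19],
    [0, 0, 0],
    [0, 0, 0]
  ],
  "gripper": [-1, -1, -1, -1, -1]
}}

```text
t: 36.67
tool_pos: [0.5629, 0.0996, 0.0961]
tool_rot: [0.707, -0.707, 0.017, -0.014]
ft_force: [-0.1, 0.4, 0.5]
opening: 0.0854
```

Run:
```python
from h import *
st();plan([.5645,.0962,.05],87.4,v=.03)
```

```text
t 36.67 pos [0.5629 0.0996 0.0961] y [-0.003  0.    -1.   ] z [0.044 0.999 0.   ] F [-0.1  0.4  0.5] T [-0.01 -0.06  0.04] op 0.0854 q [ 0.33  0.59 -0.79  1.88  0.53  0.9   0.82]
t 36.7 n 2 dr [-0.0, 0.05, -0.1]
delta [0.0009, 0.023, -0.0016]
```

>>> {"method": "play_rows", "body": {
  "delta_pos": [
    [0.0012, 0.02, -0.0016],
    [0.0009, 0.02, -0.0016],
    [0, 0, 0],
    [0, 0, 0]
  ],
  "dr": [
    [0, 0, 0],
    [0, 0, 0],
    [0, 0, 0],
    [0, 0, 0]
  ],
  "gripper": [-1, -1, -1, -1]
}}

```text
t: 37.0
tool_pos: [0.5673, 0.0976, 0.0598]
tool_rot: [0.707, -0.706, 0.015, -0.016]
ft_force: [0.2, 0.5, -0.1]
opening: 0.0855
```

Run:
```python
from h import *
st();snap("wrist","wV");plan([.5645,.0962,.027],87.4,v=.015)
```

```text
t 37.0 pos [0.5673 0.0976 0.0598] y [ 0.002  0.001 -1.   ] z [0.043 0.999 0.001] F [ 0.2  0.5 -0.1] T [0.05 0.01 0.02] op 0.0855 q [ 0.31  0.64 -0.75  1.89  0.58  0.84  0.78]
t 37.0 n 3 dr [-0.02, 0.04, 0.04]
delta [-0.0009, 0.011, -0.0005]
```

View pics/wV.png

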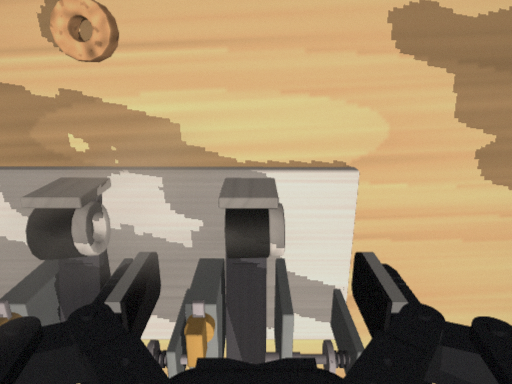

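>>> {"method": "play_rows", "body": {
  "delta_pos": [
    [-0.0012, 0.011, -0.0005],
    [-0.001, 0.011, -0.0005],
    [-0.0009, 0.01, 0],
    [0, 0, 0],
    [0, 0, 0]
  ],
  "dr": [
    [0, 0, 0],
    [0, 0, 0],
    [0, 0, 0],
    [0, 0, 0],
    [0, 0, 0]
  ],
  "gripper": [-1, -1, -1, -1, -1]
}}

```text
t: 37.47
tool_pos: [0.5665, 0.0971, 0.0292]
tool_rot: [0.708, -0.706, 0.012, -0.019]
ft_force: [-0.5, -0.4, -0.6]
opening: 0.0856
```

Run:
```python
from h import *
st();snap("wrist","wW");plan([.5645,.0962,.027],87.4,v=.015)
```

```text
t 37.47 pos [0.5665 0.0971 0.0292] y [ 0.009  0.002 -1.   ] z [0.044 0.999 0.002] F [-0.5 -0.4 -0.6] T [ 0.03 -0.   -0.03] op 0.0856 q [ 0.28  0.67 -0.72  1.92  0.62  0.78  0.74]
t 37.5 n 1 dr [-0.11, 0.05, 0.49]
delta [[-0.0017, 0.0021, -0.0008]]
```

View pics/wW.png

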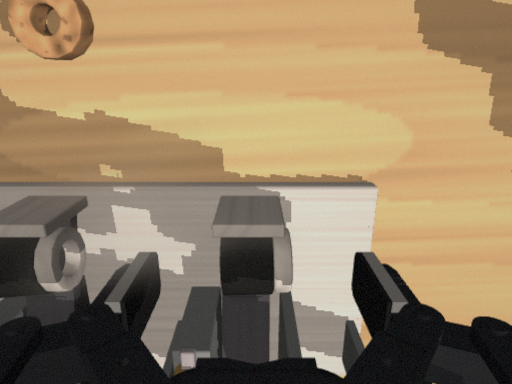

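>>> {"method": "play_rows", "body": {
  "delta_pos": [
    [-0.0017, 0.0021, -0.0008],
    [0, 0, 0],
    [0, 0, 0],
    [0, 0, 0],
    [0, 0, 0],
    [0, 0, 0],
    [0, 0, 0],
    [0, 0, 0],
    [0, 0, 0],
    [0, 0, 0]
  ],
  "dr": [
    [-0.1, 0, 0.5],
    [0, 0, 0],
    [0, 0, 0],
    [0, 0, 0],
    [0, 0, 0],
    [0, 0, 0],
    [0, 0, 0],
    [0, 0, 0],
    [0, 0, 0],
    [0, 0, 0]
  ],
  "gripper": [-1, 1, 1, 1, 1, 1, 1, 1, 1, 1],
  "newtons": 40
}}

```text
t: 38.35
tool_pos: [0.5651, 0.0965, 0.0279]
tool_rot: [0.707, -0.707, 0.016, -0.016]
ft_force: [-0.3, -0.2, 0.7]
opening: 0.0291
```

Run:
```python
from h import *
st();plan([.5645,.0962,.16],87.4,v=.02)
```

```text
t 38.35 pos [0.5651 0.0965 0.0279] y [ 0.001  0.    -1.   ] z [0.045 0.999 0.   ] F [-0.3 -0.2  0.7] T [ 0.02 -0.01 -0.03] op 0.0291 q [ 0.28  0.68 -0.72  1.91  0.62  0.79  0.75]
t 38.4 n 7 dr [-0.0, 0.01, 0.0]
delta [-0.0001, -0.0189, -0.0]
```

Gripped (29 mm). Lift straight up.

>>> {"method": "play_rows", "body": {
  "delta_pos": [
    [0, -0.015, 0],
    [0, -0.02, 0],
    [0, -0.025, 0],
    [0, -0.03, 0],
    [0, -0.03, 0],
    [0, -0.03, 0],
    [0, -0.03, 0],
    [0, 0, 0]
  ],
  "dr": [
    [0, 0, 0],
    [0, 0, 0],
    [0, 0, 0],
    [0, 0, 0],
    [0, 0, 0],
    [0, 0, 0],
    [0, 0, 0],
    [0, 0, 0]
  ],
  "gripper": [1, 1, 1, 1, 1, 1, 1, 1]
}}

```text
t: 39.02
tool_pos: [0.5629, 0.0971, 0.2177]
tool_rot: [0.707, -0.707, 0.017, -0.013]
ft_force: [0.8, 0.9, -1.1]
opening: 0.0294
```

Run:
```python
from h import *
st();snap("scene","s9");snap("side","d9");crop("s9",80,190,120,95,6,"s9c");crop("d9",230,110,120,60,6,"d9c")
```

```text
t 39.02 pos [0.5629 0.0971 0.2177] y [-0.005  0.001 -1.   ] z [0.042 0.999 0.001] F [ 0.8  0.9 -1.1] T [ 0.05 -0.08  0.  ] op 0.0294 q [ 0.42  0.46 -0.89  1.76  0.39  1.12  0.94]
```

View pics/s9c.png

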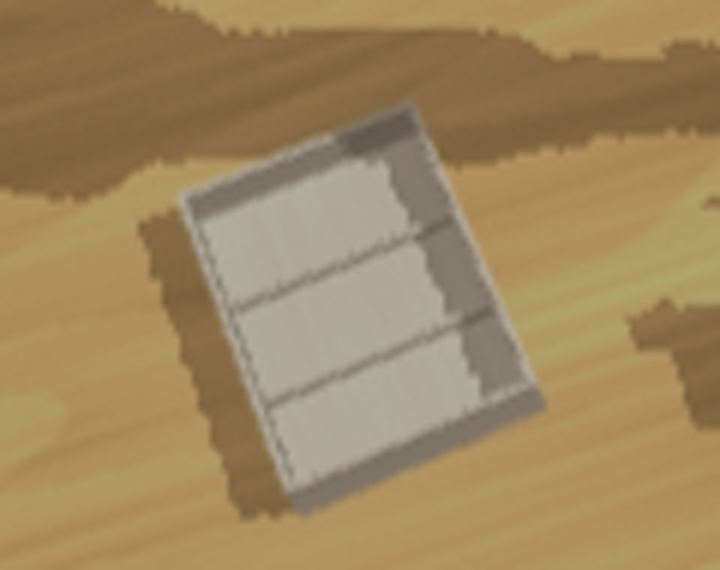

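View pics/d9c.png

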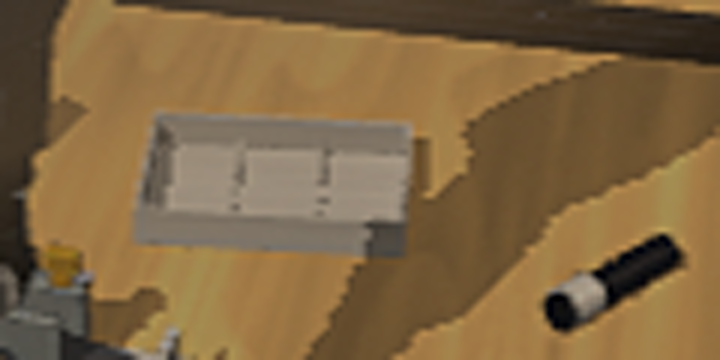

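Run:
```python
from h import *
k=load("s9");f=lambda u,v:(80+u/6-.4,190+v/6-.4)
P=[onz(k,f(*p),.024) for p in[(180,198),(412,103),(545,390),(296,492)]]
print(np.round(P,4),np.mean(P,0))
for i in range(4):
    d=P[(i+1)%4]-P[i];print(np.linalg.norm(d).round(4),np.degrees(np.arctan2(d[1],d[0])).round(1))
plan([.505,-.27,.25],92)
```

```text
[[ 0.4495 -0.3693  0.024 ]
 [ 0.4366 -0.266   0.024 ]
 [ 0.5946 -0.2452  0.024 ]
 [ 0.6035 -0.3486  0.024 ]] [ 0.52104723 -0.30728331  0.024     ]
0.1041 97.1
0.1593 7.5
0.1038 -85.0
0.1554 -172.4
t 39.1 n 10 dr [0.01, -0.44, -0.07]
delta [[-0.0041, -0.0036, -0.0368], [-0.0043, -0.0036, -0.0367], [-0.0046, -0.0036, -0.0367], [-0.0049, -0.0036, -0.0367], [-0.0052, -0.0036, -0.0366], [-0.0054, -0.0036, -0.0366], [-0.0057, -0.0037, -0.0365], [-0.006, -0.0037, -0.0365], [-0.0063, -0.0037, -0.0364], [-0.0066, -0.0037, -0.0364]]
```

>>> {"method": "play_rows", "body": {
  "delta_pos": [
    [-0.0005, -0.003, -0.0405],
    [-0.0008, -0.003, -0.0405],
    [-0.001, -0.003, -0.0405],
    [-0.001, -0.003, -0.0405],
    [-0.0015, -0.003, -0.0405],
    [-0.0018, -0.003, -0.0405],
    [-0.002, -0.003, -0.0405],
    [-0.002, -0.003, -0.0405],
    [-0.002, -0.003, -0.0405],
    [-0.002, -0.003, -0.0405]
  ],
  "dr": [
    [0, -0.9, 0],
    [0, -0.9, 0],
    [0, -0.9, 0],
    [0, -0.9, 0],
    [0, -0.9, 0],
    [0, -0.9, 0],
    [0, -0.9, 0],
    [0, -0.9, 0],
    [0, -0.9, 0],
    [0, -0.9, 0]
  ],
  "gripper": [1, 1, 1, 1, 1, 1, 1, 1, 1, 1]
}}

```text
t: 39.95
tool_pos: [0.5525, -0.3083, 0.2289]
tool_rot: [0.709, -0.7, -0.04, 0.068]
ft_force: [0.6, 0.2, -1.4]
opening: 0.0291
```

Run:
```python
from h import *
st();snap("wrist","wX");plan([.55,-.307,.25],97)
```

```text
t 39.95 pos [ 0.5525 -0.3083  0.2289] y [-0.041  0.009 -0.999] z [-0.151  0.988  0.015] F [ 0.6  0.2 -1.4] T [-0.04 -0.16  0.05] op 0.0291 q [ 1.01  0.56 -0.85  1.58  0.43  1.25  1.8 ]
t 40.0 n 1 dr [-0.5, 0.94, -2.27]
delta [[-0.0005, -0.0221, 0.0138]]
```

View pics/wX.png

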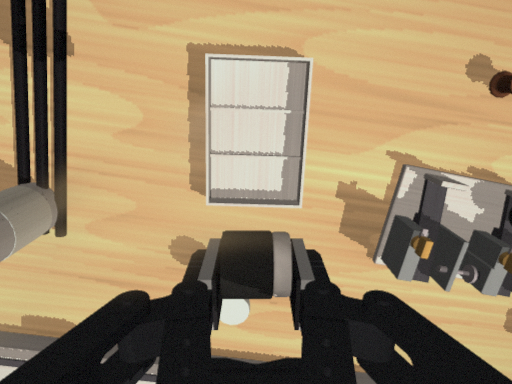

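Run:
```python
from h import *
k=load("wX")
P=[onz(k,p,.024) for p in[(206,55),(312,59),(301.5,207.5),(207,206.5)]]
print(np.round(P,4),np.mean(P,0))
for i in range(4):
    d=P[(i+1)%4]-P[i];print(np.linalg.norm(d).round(4),np.degrees(np.arctan2(d[1],d[0])).round(1))
c=np.mean(P,0)
for y in(6.0,):
    a=np.radians(y);ex=np.array([np.cos(a),np.sin(a)])
    print([ (c[:2]+ex*d).round(4).tolist() for d in(-.05,0,.05)])
```

```text
[[ 0.4499 -0.3701  0.024 ]
 [ 0.4378 -0.2668  0.024 ]
 [ 0.591  -0.2483  0.024 ]
 [ 0.6049 -0.3519  0.024 ]] [ 0.52092772 -0.30927285  0.024     ]
0.1041 96.7
0.1542 6.9
0.1046 -82.3
0.1561 -173.3
[[0.4712, -0.3145], [0.5209, -0.3093], [0.5707, -0.304]]
```

Run:
```python
from h import *
plan([.5705,-.3025,.10],96.9,v=.035)
```

```text
t 40.0 n 4 dr [-0.13, 0.26, -0.57]
delta [[0.0066, 0.0318, 0.0035], [0.0063, 0.0318, 0.0036], [0.0059, 0.0319, 0.0037], [0.0056, 0.0319, 0.0038]]
```

>>> {"method": "play_rows", "body": {
  "delta_pos": [
    [0.0055, 0.03, 0.0034],
    [0.0055, 0.03, 0.0034],
    [0.0055, 0.03, 0.0034],
    [0.0055, 0.03, 0.0034],
    [0, 0, 0],
    [0, 0, 0]
  ],
  "dr": [
    [-0.13, 0.26, -0.57],
    [-0.13, 0.26, -0.57],
    [-0.13, 0.26, -0.57],
    [-0.13, 0.26, -0.57],
    [0, 0, 0],
    [0, 0, 0]
  ],
  "gripper": [1, 1, 1, 1, 1, 1]
}}

```text
t: 40.5
tool_pos: [0.5622, -0.3109, 0.0942]
tool_rot: [0.708, -0.704, -0.033, 0.041]
ft_force: [0.2, 0.1, 0.1]
opening: 0.0292
```

Run:
```python
from h import *
st();snap("wrist","wY");plan([.5705,-.3025,.05],96.9,v=.03)
```

```text
t 40.5 pos [ 0.5622 -0.3109  0.0942] y [-0.011  0.005 -1.   ] z [-0.104  0.995  0.006] F [0.2 0.1 0.1] T [-0.02 -0.05  0.01] op 0.0292 q [ 0.95  0.69 -0.76  1.7   0.55  0.99  1.67]
t 40.5 n 2 dr [-0.18, -0.46, -0.33]
delta [[0.0051, 0.022, 0.0035], [0.005, 0.022, 0.0035]]
```

View pics/wY.png

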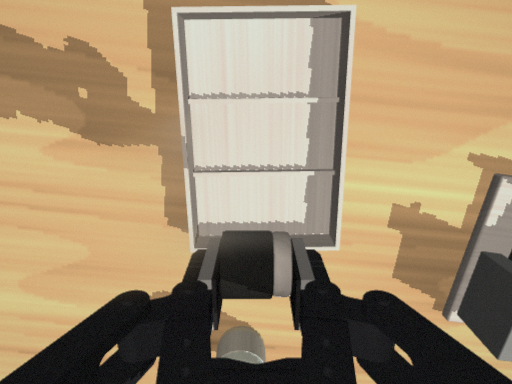

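Run:
```python
from h import *
k=load("wY")
P=[onz(k,p,.024) for p in[(173,9),(355,6),(340,249),(192,249)]]
print(np.round(P,4),np.mean(P,0).round(4))
for a,b in(((187,99),(340,98)),((190,171),(336,170))):
    A,B=onz(k,a,.009),onz(k,b,.009);print('rib',A.round(4),B.round(4),((A+B)/2).round(4))
```

```text
[[ 0.4495 -0.37    0.024 ]
 [ 0.4372 -0.2665  0.024 ]
 [ 0.5905 -0.2476  0.024 ]
 [ 0.6009 -0.3522  0.024 ]] [ 0.5195 -0.3091  0.024 ]
rib [ 0.4994 -0.3628  0.009 ] [ 0.4884 -0.2622  0.009 ] [ 0.4939 -0.3125  0.009 ]
rib [ 0.5482 -0.3587  0.009 ] [ 0.537  -0.2564  0.009 ] [ 0.5426 -0.3075  0.009 ]
```

>>> {"method": "play_rows", "body": {
  "delta_pos": [
    [0.0042, 0.02, 0.0035],
    [0.0038, 0.02, 0.0035],
    [0, 0, 0],
    [0, 0, 0]
  ],
  "dr": [
    [-0.18, -0.46, -0.33],
    [-0.18, -0.46, -0.33],
    [0, 0, 0],
    [0, 0, 0]
  ],
  "gripper": [1, 1, 1, 1]
}}

```text
t: 40.88
tool_pos: [0.5719, -0.3043, 0.0599]
tool_rot: [-0.704, 0.708, 0.045, -0.04]
ft_force: [-0.3, -0.9, 0.6]
opening: 0.0292
```

Run:
```python
from h import *
st();snap("wrist","wZ");plan([.5685,-.3035,.01],96.9,v=.015)
```

```text
t 40.88 pos [ 0.5719 -0.3043  0.0599] y [ 0.007 -0.005 -1.   ] z [-0.119  0.993 -0.005] F [-0.3 -0.9  0.6] T [-0.01 -0.03 -0.02] op 0.0292 q [ 0.92  0.73 -0.73  1.72  0.6   0.92  1.63]
t 40.9 n 4 dr [0.08, -0.01, 0.1]
delta [[-0.0009, 0.0125, 0.0004], [-0.0009, 0.0125, 0.0003], [-0.0009, 0.0125, 0.0003], [-0.0009, 0.0125, 0.0003]]
```

View pics/wZ.png

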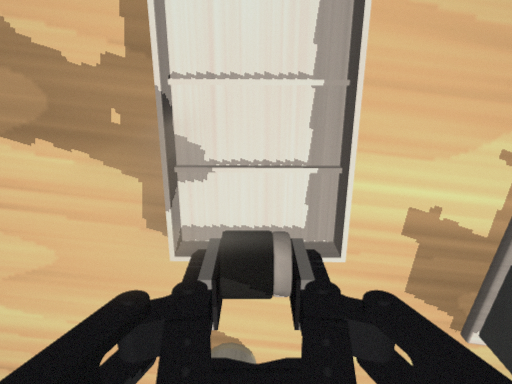

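>>> {"method": "play_rows", "body": {
  "delta_pos": [
    [-0.0012, 0.012, 0.0004],
    [-0.001, 0.012, 0.0003],
    [-0.001, 0.01, 0.0003],
    [0, 0, 0],
    [0, 0, 0]
  ],
  "dr": [
    [0.08, 0, 0.1],
    [0.08, 0, 0.1],
    [0.08, 0, 0.1],
    [0, 0, 0],
    [0, 0, 0]
  ],
  "gripper": [1, 1, 1, 1, 1]
}}

```text
t: 41.35
tool_pos: [0.5707, -0.3065, 0.028]
tool_rot: [-0.704, 0.708, 0.044, -0.039]
ft_force: [0.7, 0.2, -0.7]
opening: 0.0294
```

Run:
```python
from h import *
st();snap("wrist","wa1");plan([.5685,-.3035,.009],96.9,v=.015)
```

```text
t 41.35 pos [ 0.5707 -0.3065  0.028 ] y [ 0.007 -0.005 -1.   ] z [-0.117  0.993 -0.006] F [ 0.7  0.2 -0.7] T [ 0.02 -0.01 -0.03] op 0.0294 q [ 0.91  0.76 -0.71  1.74  0.63  0.87  1.61]
t 41.4 n 2 dr [0.17, -0.1, 0.17]
delta [[-0.0008, 0.0094, 0.0016], [-0.0008, 0.0094, 0.0016]]
```

View pics/wa1.png

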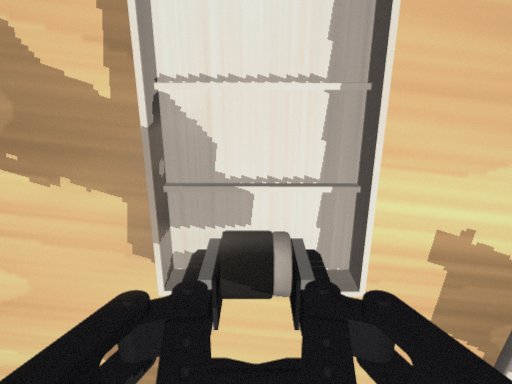

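>>> {"method": "play_rows", "body": {
  "delta_pos": [
    [-0.0012, 0.009, 0.0016],
    [-0.0008, 0.008, 0.0016],
    [0, 0, 0],
    [0, 0, 0]
  ],
  "dr": [
    [0.17, -0.1, 0.17],
    [0.17, -0.1, 0.17],
    [0, 0, 0],
    [0, 0, 0]
  ],
  "gripper": [1, 1, 1, 1]
}}

```text
t: 41.73
tool_pos: [0.5682, -0.3034, 0.0093]
tool_rot: [0.706, -0.706, -0.043, 0.043]
ft_force: [0.1, -0.4, -0.5]
opening: 0.0293
```

Run:
```python
from h import *
st();plan([.5685,-.3035,.009],96.9,v=.015)
```

```text
t 41.73 pos [ 0.5682 -0.3034  0.0093] y [-0.     0.001 -1.   ] z [-0.12   0.993  0.001] F [ 0.1 -0.4 -0.5] T [ 0.05 -0.03  0.01] op 0.0293 q [ 0.9   0.78 -0.69  1.75  0.64  0.85  1.6 ]
t 41.7 n 1 dr [-0.03, 0.0, -0.0]
delta [0.0003, 0.0003, -0.0001]
```

>>> {"method": "play_rows", "body": {
  "delta_pos": [
    [0, 0.0012, 0],
    [0, 0, 0],
    [0, 0, 0],
    [0, 0, 0],
    [0, 0, 0],
    [0, 0, 0]
  ],
  "dr": [
    [0, 0, 0],
    [0, 0, 0],
    [0, 0, 0],
    [0, 0, 0],
    [0, 0, 0],
    [0, 0, 0]
  ],
  "gripper": [1, 0.15, 0.05, 0, 0, 0]
}}

```text
t: 42.23
tool_pos: [0.5693, -0.3034, 0.0091]
tool_rot: [-0.706, 0.706, 0.043, -0.042]
ft_force: [-0.4, 0.6, -0.2]
opening: 0.0422
```

Run:
```python
from h import *
st()
```

```text
t 42.23 pos [ 0.5693 -0.3034  0.0091] y [ 0.002 -0.    -1.   ] z [-0.12   0.993 -0.   ] F [-0.4  0.6 -0.2] T [-0.    0.02 -0.04] op 0.0422 q [ 0.9   0.79 -0.69  1.75  0.64  0.85  1.6 ]
```

Up, keeping the partial opening until clear.

>>> {"method": "play_rows", "body": {
  "delta_pos": [
    [0, -0.015, 0],
    [0, -0.025, 0],
    [0, -0.03, 0],
    [0, -0.035, 0],
    [0, -0.035, 0],
    [0, -0.035, 0],
    [0, 0, 0]
  ],
  "dr": [
    [0, 0, 0],
    [0, 0, 0],
    [0, 0, 0],
    [0, 0, 0],
    [0, 0, 0],
    [0, 0, 0],
    [0, 0, 0]
  ],
  "gripper": [0, 0, 0, -1, -1, -1, -1]
}}

```text
t: 42.82
tool_pos: [0.5688, -0.3018, 0.1964]
tool_rot: [0.706, -0.705, -0.044, 0.043]
ft_force: [0.5, 0.9, 0.5]
opening: 0.0851
```

Run:
```python
from h import *
st();snap("wrist","wb1");plan([.561,-.001,.17],87.4)
```

```text
t 42.82 pos [ 0.5688 -0.3018  0.1964] y [ 0.001  0.002 -1.   ] z [-0.123  0.992  0.002] F [0.5 0.9 0.5] T [ 0.01 -0.04  0.02] op 0.0851 q [ 0.99  0.58 -0.83  1.62  0.46  1.15  1.74]
t 42.9 n 8 dr [-0.02, 1.21, -0.02]
delta [[0.0038, 0.0031, 0.0374], [0.0031, 0.0031, 0.0374], [0.0023, 0.0031, 0.0375], [0.0015, 0.003, 0.0375], [0.0007, 0.003, 0.0376], [-0.0001, 0.003, 0.0376], [-0.0009, 0.003, 0.0376], [-0.0017, 0.003, 0.0375]]
```

View pics/wb1.png

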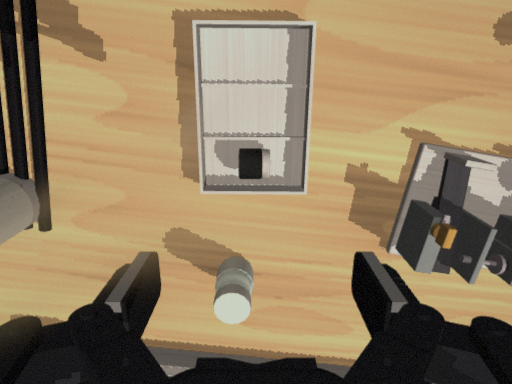

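Roller 3 lies in the tray's +x compartment (255,163). Now roller 2.

>>> {"method": "play_rows", "body": {
  "delta_pos": [
    [0.0038, 0.002, 0.0374],
    [0.0031, 0.002, 0.0374],
    [0.0023, 0.002, 0.0375],
    [0.0015, 0.002, 0.0375],
    [0.0007, 0.002, 0.0376],
    [-0.0001, 0.002, 0.0376],
    [-0.0009, 0.002, 0.0376],
    [-0.0017, 0.002, 0.0375],
    [0, 0, 0],
    [0, 0, 0]
  ],
  "dr": [
    [0, 1.21, 0],
    [0, 1.21, 0],
    [0, 1.21, 0],
    [0, 1.21, 0],
    [0, 1.21, 0],
    [0, 1.21, 0],
    [0, 1.21, 0],
    [0, 1.21, 0],
    [0, 0, 0],
    [0, 0, 0]
  ],
  "gripper": [-1, -1, -1, -1, -1, -1, -1, -1, -1, -1]
}}

```text
t: 43.7
tool_pos: [0.5584, 0.0077, 0.1763]
tool_rot: [-0.706, 0.707, -0.024, 0.019]
ft_force: [-0.3, -0.8, -0.3]
opening: 0.0851
```

Run:
```python
from h import *
st();snap("wrist","wc1");crop("wc1",190,110,130,90,5,"wc1c");print(proj(load("wc1"),[.5599,-.0035,.038]));plan([.561,-.001,.09],87.4,v=.025)
```

```text
t 43.7 pos [0.5584 0.0077 0.1763] y [-0.006 -0.001 -1.   ] z [ 0.061  0.998 -0.001] F [-0.3 -0.8 -0.3] T [-0.06 -0.02 -0.06] op 0.0851 q [ 0.55  0.47 -0.85  1.83  0.41  1.03  1.05]
[[243.43236391 178.83981777]]
t 43.8 n 4 dr [-0.01, -0.21, -0.09]
delta [[0.001, 0.0216, -0.0024], [0.0009, 0.0216, -0.0024], [0.0009, 0.0216, -0.0024], [0.0009, 0.0216, -0.0024]]
```

View pics/wc1c.png

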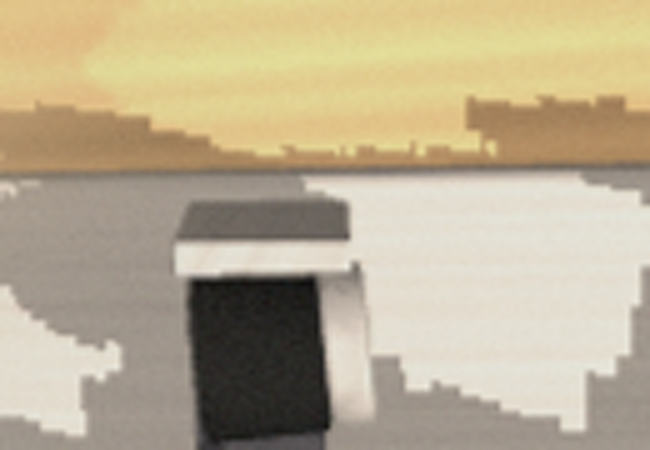

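>>> {"method": "play_rows", "body": {
  "delta_pos": [
    [0.001, 0.0216, -0.0024],
    [0.0009, 0.0216, -0.0024],
    [0.0009, 0.0216, -0.0024],
    [0.0009, 0.0216, -0.0024],
    [0, 0, 0],
    [0, 0, 0]
  ],
  "dr": [
    [0, -0.21, 0],
    [0, -0.21, 0],
    [0, -0.21, 0],
    [0, -0.21, 0],
    [0, 0, 0],
    [0, 0, 0]
  ],
  "gripper": [-1, -1, -1, -1, -1, -1]
}}

```text
t: 44.25
tool_pos: [0.5618, -0.0082, 0.0877]
tool_rot: [-0.706, 0.708, -0.02, 0.017]
ft_force: [0.5, 0.3, 1.5]
opening: 0.0852
```

Run:
```python
from h import *
st();plan([.5603,-.001,.05],87.4,v=.018)
```

```text
t 44.25 pos [ 0.5618 -0.0082  0.0877] y [-0.005 -0.002 -1.   ] z [ 0.053  0.999 -0.002] F [0.5 0.3 1.5] T [-0.01 -0.03  0.01] op 0.0852 q [ 0.51  0.58 -0.77  1.9   0.52  0.88  0.99]
t 44.2 n 3 dr [0.04, -0.15, -0.09]
delta [[-0.0006, 0.0126, 0.0024], [-0.0006, 0.0126, 0.0024], [-0.0006, 0.0126, 0.0024]]
```

>>> {"method": "play_rows", "body": {
  "delta_pos": [
    [-0.0006, 0.0126, 0.0024],
    [-0.0006, 0.0126, 0.0024],
    [-0.0006, 0.0126, 0.0024],
    [0, 0, 0],
    [0, 0, 0]
  ],
  "dr": [
    [0, -0.15, -0.1],
    [0, -0.15, -0.1],
    [0, -0.15, -0.1],
    [0, 0, 0],
    [0, 0, 0]
  ],
  "gripper": [-1, -1, -1, -1, -1]
}}

```text
t: 44.67
tool_pos: [0.5623, -0.0023, 0.0499]
tool_rot: [-0.706, 0.708, -0.015, 0.019]
ft_force: [0.2, 0.3, -0.3]
opening: 0.0857
```

Run:
```python
from h import *
st();snap("wrist","wd1");plan([.5605,-.001,.028],87.4,v=.012)
```

```text
t 44.67 pos [ 0.5623 -0.0023  0.0499] y [ 0.006 -0.002 -1.   ] z [ 0.049  0.999 -0.002] F [ 0.2  0.3 -0.3] T [ 0.04 -0.01 -0.03] op 0.0857 q [ 0.47  0.63 -0.73  1.93  0.58  0.8   0.94]
t 44.7 n 2 dr [0.06, -0.09, 0.17]
delta [[-0.0009, 0.0109, 0.0006], [-0.0009, 0.0109, 0.0006]]
```

View pics/wd1.png

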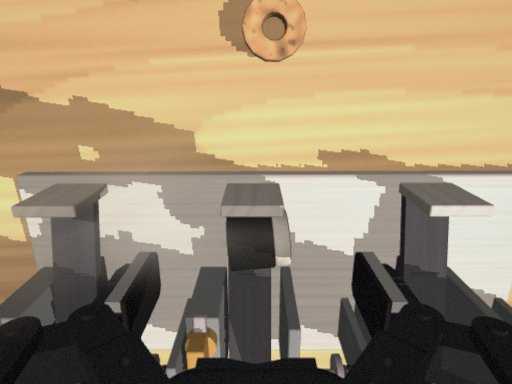

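>>> {"method": "play_rows", "body": {
  "delta_pos": [
    [-0.0012, 0.0109, 0.0008],
    [-0.0009, 0.0109, 0.0006],
    [0, 0, 0],
    [0, 0, 0]
  ],
  "dr": [
    [0, 0, 0.2],
    [0, 0, 0.2],
    [0, 0, 0],
    [0, 0, 0]
  ],
  "gripper": [-1, -1, -1, -1]
}}

```text
t: 45.05
tool_pos: [0.5615, -0.0005, 0.0277]
tool_rot: [-0.706, 0.708, -0.017, 0.018]
ft_force: [0.3, -0.8, -0.1]
opening: 0.0854
```

Run:
```python
from h import *
st();snap("wrist","we1");plan([.5605,-.001,.028],87.4,v=.012)
```

```text
t 45.05 pos [ 5.615e-01 -5.000e-04  2.770e-02] y [ 0.002 -0.002 -1.   ] z [ 0.049  0.999 -0.002] F [ 0.3 -0.8 -0.1] T [0.   0.04 0.02] op 0.0854 q [ 0.45  0.66 -0.71  1.94  0.61  0.77  0.91]
t 45.1 n 1 dr [0.12, -0.21, 0.07]
delta [-0.0007, -0.0004, -0.0005]
```

View pics/we1.png

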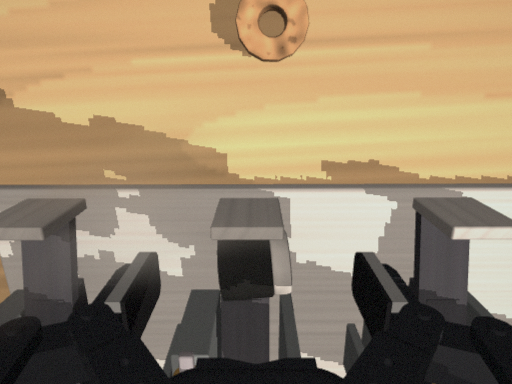

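>>> {"method": "play_rows", "body": {
  "delta_pos": [
    [0, 0, 0],
    [0, 0, 0],
    [0, 0, 0],
    [0, 0, 0],
    [0, 0, 0],
    [0, 0, 0],
    [0, 0, 0],
    [0, 0, 0],
    [0, 0, 0]
  ],
  "dr": [
    [0, 0, 0],
    [0, 0, 0],
    [0, 0, 0],
    [0, 0, 0],
    [0, 0, 0],
    [0, 0, 0],
    [0, 0, 0],
    [0, 0, 0],
    [0, 0, 0]
  ],
  "gripper": [1, 1, 1, 1, 1, 1, 1, 1, 1],
  "newtons": 40
}}

```text
t: 45.85
tool_pos: [0.5619, -0.0007, 0.0287]
tool_rot: [-0.706, 0.708, -0.016, 0.019]
ft_force: [-0.5, 0.4, -0.1]
opening: 0.0299
```

Run:
```python
from h import *
st()
```

```text
t 45.85 pos [ 0.5619 -0.0007  0.0287] y [ 0.003 -0.002 -1.   ] z [ 0.049  0.999 -0.002] F [-0.5  0.4 -0.1] T [-0.01  0.01 -0.05] op 0.0299 q [ 0.45  0.66 -0.71  1.94  0.61  0.77  0.91]
```

>>> {"method": "play_rows", "body": {
  "delta_pos": [
    [0, -0.015, 0],
    [0, -0.02, 0],
    [0, -0.025, 0],
    [0, -0.03, 0],
    [0, -0.03, 0],
    [0, -0.03, 0],
    [0, -0.03, 0],
    [0, 0, 0]
  ],
  "dr": [
    [0, 0, 0],
    [0, 0, 0],
    [0, 0, 0],
    [0, 0, 0],
    [0, 0, 0],
    [0, 0, 0],
    [0, 0, 0],
    [0, 0, 0]
  ],
  "gripper": [1, 1, 1, 1, 1, 1, 1, 1]
}}

```text
t: 46.52
tool_pos: [0.5604, -0.0001, 0.2137]
tool_rot: [-0.707, 0.707, -0.018, 0.016]
ft_force: [-0.1, -0.3, -0.0]
opening: 0.0295
```

Run:
```python
from h import *
st();snap("wrist","wf1");snap("scene","s10");crop("s10",80,190,120,95,6,"s10c");plan([.50,-.3115,.2],96.9)
```

```text
t 46.52 pos [ 5.604e-01 -1.000e-04  2.137e-01] y [-0.003 -0.001 -1.   ] z [ 0.048  0.999 -0.001] F [-0.1 -0.3 -0. ] T [ 0.08 -0.11 -0.05] op 0.0295 q [ 0.59  0.44 -0.88  1.79  0.37  1.09  1.11]
t 46.6 n 8 dr [0.01, -1.21, -0.07]
delta [[-0.0053, 0.0013, -0.0391], [-0.0061, 0.0013, -0.039], [-0.007, 0.0012, -0.0388], [-0.0078, 0.0012, -0.0387], [-0.0086, 0.0012, -0.0385], [-0.0094, 0.0012, -0.0383], [-0.0102, 0.0012, -0.0381], [-0.011, 0.0011, -0.0379]]
```

View pics/wf1.png

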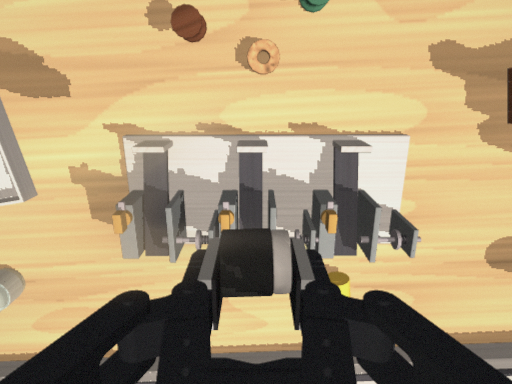

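View pics/s10c.png

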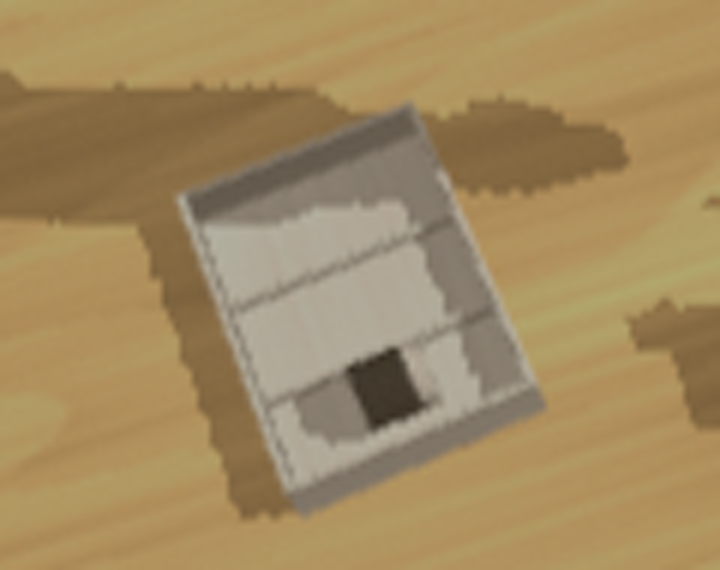

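>>> {"method": "play_rows", "body": {
  "delta_pos": [
    [-0.0079, 0.001, -0.0391],
    [-0.0088, 0.001, -0.039],
    [-0.0098, 0.001, -0.0388],
    [-0.0108, 0.001, -0.0387],
    [-0.0118, 0.001, -0.0385],
    [-0.0128, 0.001, -0.0383],
    [-0.0138, 0.001, -0.0381],
    [-0.0146, 0.001, -0.0379],
    [0, 0, 0],
    [0, 0, 0]
  ],
  "dr": [
    [0, -1.21, 0],
    [0, -1.21, 0],
    [0, -1.21, 0],
    [0, -1.21, 0],
    [0, -1.21, 0],
    [0, -1.21, 0],
    [0, -1.21, 0],
    [0, -1.21, 0],
    [0, 0, 0],
    [0, 0, 0]
  ],
  "gripper": [1, 1, 1, 1, 1, 1, 1, 1, 1, 1]
}}

```text
t: 47.45
tool_pos: [0.4656, -0.3202, 0.1842]
tool_rot: [0.71, -0.7, -0.038, 0.061]
ft_force: [-0.5, 2.0, -0.2]
opening: 0.0293
```

Run:
```python
from h import *
st();snap("wrist","wg1");plan([.4692,-.3155,.10],96.9,v=.03)
```

```text
t 47.45 pos [ 0.4656 -0.3202  0.1842] y [-0.033  0.012 -0.999] z [-0.139  0.99   0.016] F [-0.5  2.  -0.2] T [ 0.08 -0.06  0.04] op 0.0293 q [ 1.16  0.49 -0.85  1.79  0.41  1.09  1.87]
t 47.5 n 3 dr [-0.28, 0.34, -0.64]
delta [[0.0027, 0.0278, 0.0013], [0.0023, 0.0279, 0.0015], [0.002, 0.0279, 0.0016]]
```

View pics/wg1.png

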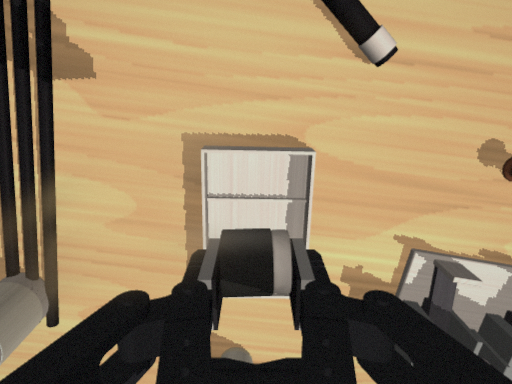

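>>> {"method": "play_rows", "body": {
  "delta_pos": [
    [0.0027, 0.026, 0.0013],
    [0.0023, 0.026, 0.0015],
    [0.002, 0.026, 0.0016],
    [0, 0, 0],
    [0, 0, 0]
  ],
  "dr": [
    [-0.28, 0.34, -0.64],
    [-0.28, 0.34, -0.64],
    [-0.28, 0.34, -0.64],
    [0, 0, 0],
    [0, 0, 0]
  ],
  "gripper": [1, 1, 1, 1, 1]
}}

```text
t: 47.92
tool_pos: [0.4705, -0.3096, 0.101]
tool_rot: [0.707, -0.705, -0.045, 0.045]
ft_force: [1.0, -0.4, -0.6]
opening: 0.0292
```

Run:
```python
from h import *
st();snap("wrist","wh1");plan([.4692,-.3155,.045],96.9,v=.02)
k=load("wh1");crop("wh1",170,150,170,100,4,"wh1c")
```

```text
t 47.92 pos [ 0.4705 -0.3096  0.101 ] y [-0.     0.003 -1.   ] z [-0.127  0.992  0.003] F [ 1.  -0.4 -0.6] T [-0.04 -0.07 -0.05] op 0.0292 q [ 1.1   0.57 -0.79  1.89  0.51  0.9   1.75]
t 48.0 n 3 dr [-0.07, 0.13, -0.01]
delta [[-0.0005, 0.0186, -0.0021], [-0.0005, 0.0186, -0.0021], [-0.0005, 0.0186, -0.002]]
```

View pics/wh1c.png

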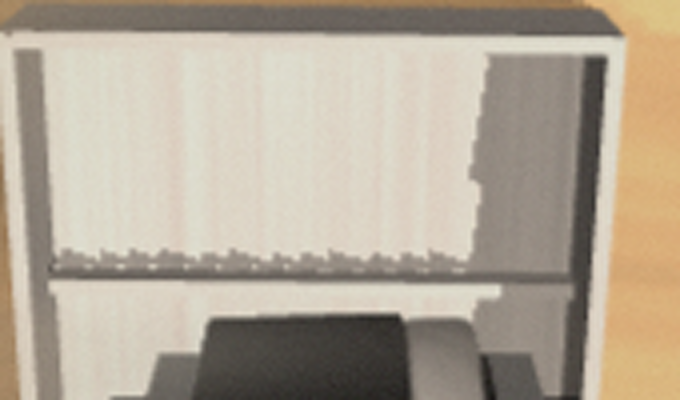

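Run:
```python
from h import *
k=load("wh1");f=lambda u,v:(170+u/4-.4,150+v/4-.4)
print(onz(k,f(0,35),.024),onz(k,f(625,37),.024),onz(k,f(320,50),.024),'rib',onz(k,f(50,275),.009),onz(k,f(572,277),.009))
```

```text
[ 0.44906863 -0.37055988  0.024     ] [ 0.43633198 -0.26648209  0.024     ] [ 0.44493617 -0.31703186  0.024     ] rib [ 0.4982329  -0.36243859  0.009     ] [ 0.4863314  -0.26401416  0.009     ]
```

>>> {"method": "play_rows", "body": {
  "delta_pos": [
    [-0.0005, 0.0186, -0.0021],
    [-0.0005, 0.0186, -0.0021],
    [-0.0005, 0.0186, -0.002],
    [0, 0, 0],
    [0, 0, 0]
  ],
  "dr": [
    [0, 0.13, 0],
    [0, 0.13, 0],
    [0, 0.13, 0],
    [0, 0, 0],
    [0, 0, 0]
  ],
  "gripper": [1, 1, 1, 1, 1]
}}

```text
t: 48.38
tool_pos: [0.4764, -0.3153, 0.0517]
tool_rot: [-0.704, 0.707, 0.047, -0.041]
ft_force: [1.7, 0.2, 0.1]
opening: 0.0291
```

Run:
```python
from h import *
st();plan([.469,-.3155,.01],96.9,v=.012)
```

```text
t 48.38 pos [ 0.4764 -0.3153  0.0517] y [ 0.009 -0.003 -1.   ] z [-0.125  0.992 -0.004] F [1.7 0.2 0.1] T [-0.02 -0.02 -0.  ] op 0.0291 q [ 1.05  0.64 -0.73  1.91  0.58  0.81  1.7 ]
t 48.4 n 4 dr [0.06, 0.07, 0.13]
delta [[-0.0019, 0.0104, 0.0002], [-0.0019, 0.0104, 0.0002], [-0.0019, 0.0104, 0.0002], [-0.0019, 0.0104, 0.0002]]
```

>>> {"method": "play_rows", "body": {
  "delta_pos": [
    [-0.003, 0.009, 0.0002],
    [-0.0025, 0.009, 0.0002],
    [-0.0025, 0.005, 0.0002],
    [0, 0, 0],
    [0, 0, 0]
  ],
  "dr": [
    [0.06, 0, 0.13],
    [0.06, 0, 0.13],
    [0.06, 0, 0.13],
    [0, 0, 0],
    [0, 0, 0]
  ],
  "gripper": [1, 1, 1, 1, 1]
}}

```text
t: 48.8
tool_pos: [0.4711, -0.3166, 0.0318]
tool_rot: [-0.704, 0.708, 0.047, -0.042]
ft_force: [-0.3, 0.1, 0.1]
opening: 0.0294
```

Run:
```python
from h import *
st();plan([.469,-.3155,.0095],96.9,v=.012)
```

```text
t 48.8 pos [ 0.4711 -0.3166  0.0318] y [ 0.008 -0.005 -1.   ] z [-0.125  0.992 -0.006] F [-0.3  0.1  0.1] T [ 0.02 -0.03 -0.04] op 0.0294 q [ 1.04  0.66 -0.71  1.93  0.61  0.77  1.68]
t 48.8 n 2 dr [0.17, 0.16, 0.21]
delta [[-0.0011, 0.0111, 0.0007], [-0.001, 0.0111, 0.0007]]
```

>>> {"method": "play_rows", "body": {
  "delta_pos": [
    [-0.0016, 0.0111, 0.0007],
    [-0.0012, 0.0105, 0.0007],
    [0, 0, 0],
    [0, 0, 0]
  ],
  "dr": [
    [0.17, 0.16, 0.21],
    [0.17, 0.16, 0.21],
    [0, 0, 0],
    [0, 0, 0]
  ],
  "gripper": [1, 1, 1, 1]
}}

```text
t: 49.13
tool_pos: [0.4682, -0.3159, 0.0084]
tool_rot: [-0.706, 0.706, 0.042, -0.042]
ft_force: [-0.1, -0.4, -1.2]
opening: 0.0293
```

Run:
```python
from h import *
st();plan([.469,-.3155,.009],96.9,v=.012)
```

```text
t 49.13 pos [ 0.4682 -0.3159  0.0084] y [-0. -0. -1.] z [-0.119  0.993 -0.   ] F [-0.1 -0.4 -1.2] T [-0.    0.03  0.02] op 0.0293 q [ 1.02  0.69 -0.68  1.94  0.64  0.74  1.65]
t 49.1 n 1 dr [0.01, -0.07, -0.01]
delta [0.0008, -0.0006, 0.0003]
```

>>> {"method": "play_rows", "body": {
  "delta_pos": [
    [0, 0, 0],
    [0, 0, 0],
    [0, 0, 0],
    [0, 0, 0],
    [0, 0, 0],
    [0, 0, 0]
  ],
  "dr": [
    [0, 0, 0],
    [0, 0, 0],
    [0, 0, 0],
    [0, 0, 0],
    [0, 0, 0],
    [0, 0, 0]
  ],
  "gripper": [0.15, 0.05, 0, 0, 0, 0]
}}

```text
t: 49.63
tool_pos: [0.4691, -0.3159, 0.0089]
tool_rot: [-0.706, 0.706, 0.043, -0.042]
ft_force: [0.2, -1.2, 0.2]
opening: 0.0425
```

>>> {"method": "play_rows", "body": {
  "delta_pos": [
    [0, -0.015, 0],
    [0, -0.025, 0],
    [0, -0.03, 0],
    [0, -0.035, 0],
    [0, -0.035, 0],
    [0, -0.035, 0],
    [0, -0.03, 0],
    [0, 0, 0]
  ],
  "dr": [
    [0, 0, 0],
    [0, 0, 0],
    [0, 0, 0],
    [0, 0, 0],
    [0, 0, 0],
    [0, 0, 0],
    [0, 0, 0],
    [0, 0, 0]
  ],
  "gripper": [0, 0, 0, -0.5, -0.5, -0.5, -0.5, -0.5]
}}

```text
t: 50.3
tool_pos: [0.4689, -0.3132, 0.2292]
tool_rot: [0.706, -0.705, -0.044, 0.044]
ft_force: [0.3, 0.1, -0.0]
opening: 0.0641
```

Run:
```python
from h import *
st();snap("wrist","wi1");snap("scene","s11");snap("side","d11");crop("d11",140,100,260,200,3,"d11c")
```

```text
t 50.3 pos [ 0.4689 -0.3132  0.2292] y [ 0.     0.001 -1.   ] z [-0.124  0.992  0.001] F [ 0.3  0.1 -0. ] T [-0.01 -0.07 -0.01] op 0.0641 q [ 1.19  0.43 -0.89  1.77  0.36  1.12  1.88]
```

View pics/wi1.png

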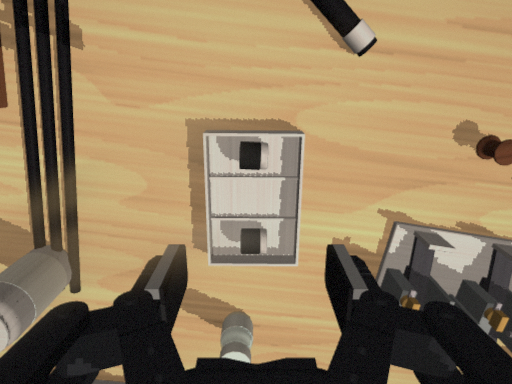

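View pics/s11.png

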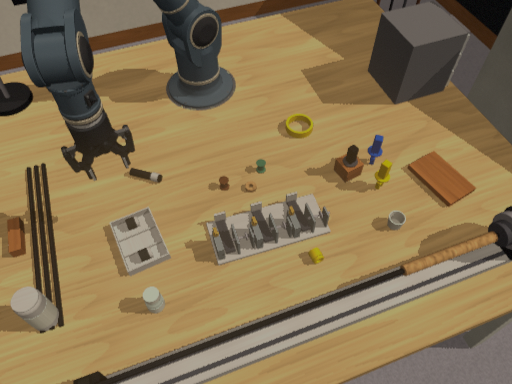

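View pics/d11c.png

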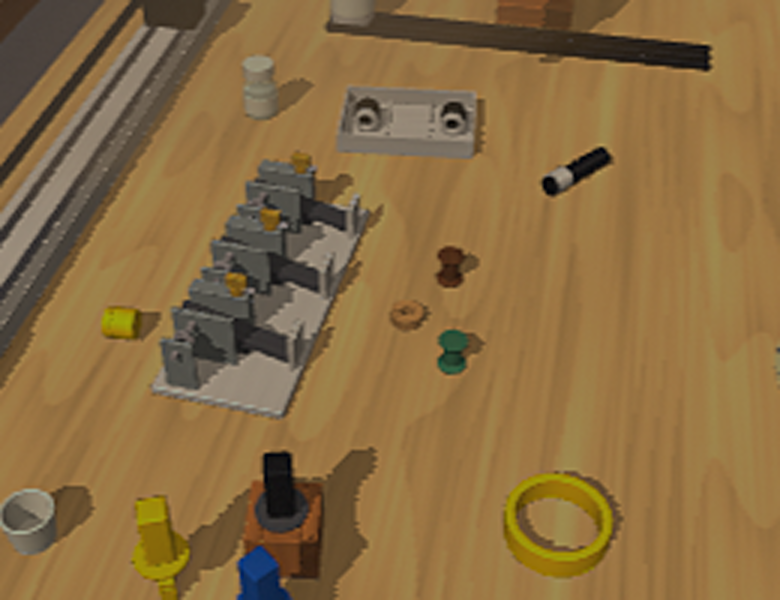

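Run:
```python
from station import robot
print(robot.sign_off())
```

```text
the job is handed in; nothing more can be done
None
```

I turned all three keeper screws open to their stops with the black forked driver. I then pushed spring bars 3 and 2 by their collars until both fitted rollers rolled to the front stop; bay 1 was empty from the start. The driver is back upright in its holder. Roller 3 lies in the tray's +x compartment and roller 2 in its −x compartment.

- **Last pictures:** The final side and scene views, and a wrist view taken just before the last placement, showed all three keeper arms open along stand −x and all bays empty. The driver stood in the holder with its shoulder down, and nothing else on the bench had visibly moved. The job was handed in at about 50 s.
- **Tray:** It had been knocked about 3 cm sideways during the run, so I measured it again before laying the rollers in.
- **Measurement mismatch:** The wrist camera placed the fork about 1 mm to one side of the gripper's centre. I allowed for it by lining the prongs up with each rib in the picture, and every fit went in without resistance.
- **Not measured:** I judged the final screw angles from the pictures and from the torque rise at each stop, not from a direct reading.

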